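Clear the drying rack and set up the prep station

ROBOT

A 7-joint arm with a two-finger parallel gripper is mounted at the origin on the work surface. World frame = base frame: x ahead of the robot, y to its left, z up, the work surface at z = 0. Lengths are in mm, angles in rad, forces in N, time in s.
With the tool pointing down it reaches from about 400 to 875 mm from the base axis. Payload 4.4 kg.
Tool frame: the origin (TCP) lies midway between the tips of the shut fingers; the grasp point (between the pads) lies 19 mm behind it; x points along the fingers, y is the direction in which the jaws open and shut, and the axes are right-handed (so a half turn about x gives the same grasp; the last joint's range is limited). The gripper opens to 85 mm and grips with 20 to 120 N. Pads are 22 mm wide; open, the fingers measure 114 mm over their backs; the gripper's body (76 mm by 85 mm) begins 54 mm behind the grasp point. The pads swing forward as they close: fully open they stand 13 mm farther back than shut.
Start: joints at [-1.209, 0.628, 0.038, 1.517, -0.027, 0.996, -0.02], TCP at [269.644, 591.447, 231.313] pointing down, gripper open.
Joint ranges: [-3.06, 3.06], [-0.37, 2.12], [-1.25, 1.32], [0.18, 2.47], [-1.1, 4.24], [0.23, 1.98], [-2.94, 2.94]. Speed limits (rad/s): [2.57, 2.57, 3.14, 3.14, 3.14, 3.14, 3.14].

INTERFACE

Orientations are given as [roll, pitch, yaw] about the fixed x, y, z axes, in that order (R = Rz(yaw) Ry(pitch) Rx(roll)).
In Python, from cell import ctrl gives the robot as it stands.
- The arm moves only by the tool arm_command, never from a script. Its argument "series" is a list of rows, each a list of 7 numbers: the opening, from 0 (shut) to 1 (fully open), then the shift along the world's x, y, z in cm, then the turn, a rotation vector about the world's x, y, z in degrees. In form: [[claw, x, y, z, rx, ry, rz], ...]. A call has 1 to 20 rows; each row shifts and turns the commanded pose from where the row before left it; what a row does not reach is not made up. A row lasts 1/12 s, in which the tool goes at most 41.7 mm and 7.16 degrees, less where a joint would pass 70% of its speed; a pose out of reach is approached as far as the arm can. A call with a gripper value outside its range is refused whole. The fingers move at their own pace and stop on an object; the grip force is fixed at half the most. Time passes only in rows, so rows that do not move let the fingers close. It gives the time, the measured TCP pose, the force and the opening at its end, in the units of the state.
- ctrl.read_state(): the state, without advancing time (a new reading comes with each control period).
- ctrl.get_image(name): name is "scene" or "top" or "wrist"; returns the picture (480x640x3 uint8, blue, green, red); there is no depth.
- ctrl.calibration(name): a dict with "fovy" (degrees; the focal length in pixels is half the picture's height over the tangent of half this angle, whatever the lens; pixels are square), "cx", "cy" (the principal point, pixels), "cam_to_world" (4x4, takes a point from camera to world coordinates); the wrist camera has in their place "T_tool_cam" (4x4, takes a point from camera to tool coordinates, whose origin is the TCP and whose axes are the tool frame's). Camera axes: x right, y up, looking along -z (the intrinsics and any distortion apply to the point x, -y, -z); pixel columns grow to the right and rows downward; lengths in mm; the calibration is good to about 2 mm. A picture is of the moment at which its call begins: read the wrist's pose just before it. calibration takes no time and is no camera call.
- ctrl.finish_job(): hands the job in, once; it reports no verdict.
Trained networks look in the newest picture that a camera, given by its name, has taken for a name from the list of things; names that differ only in an ending like _2 or _b are one class to them, and where a whole thing is asked for, a point or a joint stands for the part that bears it (a point fixed in the world has none). Each returns a list of dicts, best first, with "conf" (0 to 1); they miss things now and then, are a little off and sometimes report something else, mostly with a low value. They report only what shows in the picture. A call takes as long as a camera call. They do not tell look-alikes from the thing itself.
- ctrl.spot_in(label, camera): "centre" ([x, y, z] in mm, in world coordinates, good to about 4 mm: the middle of the surface that is visible of it).
The state is a dict: "clock": time; "qpos": joint angles; "qd": joint speeds; "tau": joint torques, N m; "eef_pos": TCP position; "tool_rot": TCP orientation; "force": force on the tool from outside, world axes, zero at the start; "torque": the same for the moment, N m; "width": finger opening in mm.
Only numpy, scipy, OpenCV 4.12 (cv2) and the standard library are available. Lean on these libraries where they do the work, as an engineer would, in place of code of your own. Each camera call takes 0.05 s, during which the arm holds its last target.

TASK

Set up the prep station: first switch off the drying rack's blower by throwing its toggle lever all the way over, and only then take every bench scraper off the drying rack, easing each over the turned-back hook end without wrenching it, and hang each by its slot on a slanted peg of the station rack, one to a peg. Stand the flour shaker upright in the station's small tray too (at any time). Do not let a scraper fall or touch the table, and leave the glass jar and the roll of tape where they are.

Things in the scene. Friction and masses are not known exactly. Their poses are not given: they have to be found in the camera images.
- dryer: drying rack, fixed, grey. Origin on the table under its cross bar; x points away from the robot as its hooks do, y left, z up. Bar 16 x 16 mm, 326 mm long, centre 200 mm up, on posts at y +-155 mm. Level hooks at y = 100, 0, -100 mm. Behind the bar a blower box, 142 mm high; in front (x to 195 mm, 140 mm wide) a low tongue, 12 mm thick, with the lever.
- hook_left (a point): end of the hook at rack y = 100 mm. Each hook is 6 mm wire; its centre line in rack x, z runs level from the bar at z = 200 mm to (68, 200), (74, 206), then up and leaning back to this end at (69, 230) mm: 36 mm high over all, so an upright scraper's slot (24 mm) cannot pass.
- hook_mid (a point): end of the same kind of hook at rack y = 0. To take a scraper off: raise it until the wire is mid-slot, tilt it about 45 degrees with the blade's foot swinging outward (+x) and the handle leaning back over the bar, move it out until the bend is in the slot, then draw it up and a little back over this end.
- hook_right (a point): end of the same kind of hook at rack y = -100 mm
- switch (a joint): blower lever on the drying rack's tongue, hinged about the rack's x axis at rack (148, 0, 34) mm. 0 = on, leaning 0.5 rad to the rack's -y side; grows as it is pushed to +y; 1.0 = fully off, leaning 0.5 rad to +y. Starts at 0 to 0.15. Light friction (0.06 N m), no spring: it stays where left.
- switch_tip (a point): centre of the black ball (26 mm across) at the lever's end, 80 mm from its pivot; about 105 mm above the table at either end of the swing, 114 mm midway
- station: prep station rack, fixed, white base; bar, posts, tongue and axes as on the drying rack (origin on the table under the bar, x away from the robot, y left, z up; bar centre 200 mm up). Three straight pegs at y = 100, 0, -100 mm. The tongue carries the shaker's tray.
- peg_left (a point): end of the peg at rack y = 100 mm. Each peg is a straight round bar of 8 mm, pointing outward (+x) and up at 40 degrees; centre line in rack x, z from (6, 200) at the bar to this end at (56, 242) mm
- peg_mid (a point): end of the same kind of peg at rack y = 0
- peg_right (a point): end of the same kind of peg at rack y = -100 mm
- tray (a point): centre of the inner floor of the station's square grey tray (96 x 96 mm inside, walls 4 mm thick standing 12 mm above this point); 16 mm above the table, 135 mm out from the bar centre
- scraper0: widest steel bench scraper; may be absent (2 or 3 of 3 are there). Hangs handle up by its slot on a dryer hook. Origin: middle of the blade's foot edge, 64 mm below the slot's centre; x square to the blade (outward like the hook), y along its width, z up to the handle. Blade 4 mm thick, 80 mm wide for 52 mm from the foot, then 44 mm wide up to the handle. About 140 g.
- scraper1: longest steel bench scraper; may be absent (2 or 3 of 3 are there). Hangs handle up by its slot on a dryer hook. Origin: middle of the blade's foot edge, 82 mm below the slot's centre; x square to the blade (outward like the hook), y along its width, z up to the handle. Blade 4 mm thick, 72 mm wide for 70 mm from the foot, then 44 mm wide up to the handle. About 140 g.
- scraper2: narrowest steel bench scraper; may be absent (2 or 3 of 3 are there). Hangs handle up by its slot on a dryer hook. Origin: middle of the blade's foot edge, 72 mm below the slot's centre; x square to the blade (outward like the hook), y along its width, z up to the handle. Blade 4 mm thick, 62 mm wide for 60 mm from the foot, then 44 mm wide up to the handle. About 140 g.
- slot0 (a point): centre of scraper0's slot, 26 mm wide (y) and 24 mm high (z), right through the blade; axes as the scraper's. The white handle is a block 46 (y) x 18 (x) x 28 (z) mm centred 40 mm above this point, over a 14 mm strip of blade
- slot1 (a point): centre of scraper1's slot, 26 mm wide (y) and 24 mm high (z), right through the blade; axes as the scraper's. The white handle is a block 46 (y) x 18 (x) x 28 (z) mm centred 40 mm above this point, over a 14 mm strip of blade
- slot2 (a point): centre of scraper2's slot, 26 mm wide (y) and 24 mm high (z), right through the blade; axes as the scraper's. The white handle is a block 46 (y) x 18 (x) x 28 (z) mm centred 40 mm above this point, over a 14 mm strip of blade
- shaker: flour shaker: squat metal can of 58 mm diameter (from 10 to 58 mm up) on a wider foot (76 mm across, 10 mm thick), domed lid with holes, 60 mm across, 78 mm high over all, about 300 g. Origin: centre of its underside, z up. Stands on the table beyond the racks, about midway; may get knocked 2 to 4 cm aside during the job.
- jar: bystander, to be left alone: small glass jar with a black lid, 48 mm across, 62 mm high, between the racks. Origin: centre of its underside.
- tape: bystander, to be left alone: roll of green tape lying flat, 90 mm across. Origin: centre of its underside.
There are look-alikes about, which are no part of the job. Leave any blue look-alike of the shaker alone.

How it is judged:
By the outcome, as a careful person would: the job done as asked, in the order asked, and still so for the second after the job is handed in, with the robot touching nothing.
Of scraper0, scraper1, scraper2 only 2 to 3 are there at a start; the rules pass over those that are not, and their reading is None.
At some moment in a run one of shaker may be knocked a few centimetres aside while the robot is not near it.
It also fails if it takes over 210 s, if anything falls off the work surface, if the arm or the gripper's body presses on something with over 40 N, if the wrist force passes 120 N, or if a joint passes its speed limit or range.

## Working session

There is one attempt and no reset: what is moved stays moved. The work goes in short steps, Python scripts to look and compute and a tool call to move; the robot and the scene stay as the last step left them, time stands still between calls to the robot, and variables do not carry over. Pictures are saved under pics/ and viewed, and the job is handed in when it is done.

Besides the shell and the picture viewer there is one more tool, called after "Call:" as name([rows], argument=value, ...), one row to a line, values as JSON. arm_command: Moves the arm, as the interface text tells. Its arguments: {"type":"object","properties":{"series":{"type":"array"}},"required":["series"]}

```bash
ls -la; mkdir -p pics
python3 - <<'E'
from cell import ctrl
import cv2,numpy as np
s=ctrl.read_state();print(s)
for n in ["scene","top","wrist"]:
    im=ctrl.get_image(n);cv2.imwrite(f"pics/{n}0.png",im);c=ctrl.calibration(n);print(n,c)
E
```

```text
total 12
drwxr-xr-x  3 agent agent 4096 Dec  6 17:01 .
drwxr-xr-x 23 root  root  4096 Dec  6 17:01 ..
drwxr-xr-x  2 agent agent 4096 Dec  6 17:01 pics
{'clock': 0.0, 'qpos': array([-1.20880175,  0.62935282,  0.03838625,  1.51836705, -0.02699612,
        0.99631386, -0.02001363]), 'qd': array([-0.00080004, -0.00026602, -0.00038176,  0.00051596, -0.00026044,
        0.00137987,  0.00056115]), 'tau': array([ 6.62151469e-04, -5.63403511e+01,  1.22611687e+00, -1.93447584e+01,
        1.09527804e-02,  1.01437731e-02,  1.19898621e-05]), 'eef_pos': array([269.34538323, 590.87413387, 230.38404658]), 'tool_rot': array([-1.57265058,  1.56887134, -2.00041159]), 'force': array([ 0.49325367, -0.49470657, -0.54916353]), 'torque': array([0.01433315, 0.02121754, 0.00467192]), 'width': 85.30130311135174}
scene {'fovy': 55.657240158197965, 'cx': 317.0306456769395, 'cy': 238.8083546081545, 'cam_to_world': array([[-1.58726289e-01, -5.41716423e-01,  8.25438842e-01,
         1.33944909e+03],
       [ 9.87318222e-01, -8.95850616e-02,  1.31061991e-01,
         1.23092490e+02],
       [ 2.94855638e-03,  8.357
[... 321 characters left out ...]
],
       [-9.99428556e-01,  2.12095445e-02, -2.63195038e-02,
        -1.13630934e+01],
       [-2.21787071e-02,  1.76122344e-01,  9.84118400e-01,
         1.49556516e+03],
       [ 0.00000000e+00,  0.00000000e+00,  0.00000000e+00,
         1.00000000e+00]])}
wrist {'fovy': 67.12696303224219, 'cx': 311.46896936610455, 'cy': 239.5183729720647, 'T_tool_cam': array([[-6.49588928e-04,  2.85752957e-01, -9.58303097e-01,
        -1.43028192e+02],
       [ 9.99999761e-01, -4.04676557e-05, -6.89920055e-04,
         6.71524350e-01],
       [-2.35926975e-04, -9.58303316e-01, -2.85752862e-01,
        -7.29635438e+01],
       [ 0.00000000e+00,  0.00000000e+00,  0.00000000e+00,
         1.00000000e+00]])}
```

View pics/scene0.png

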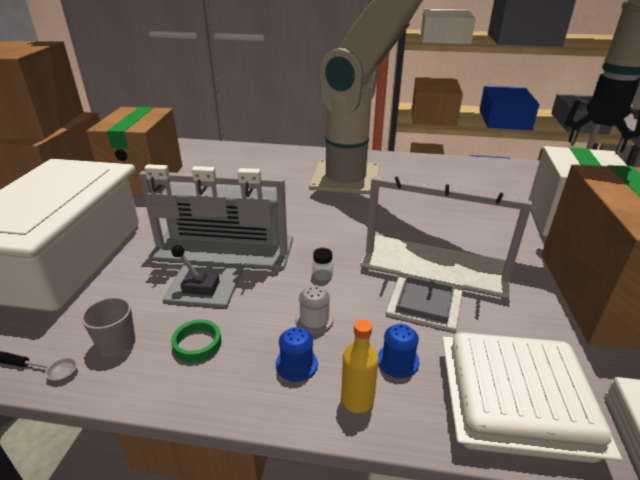

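View pics/top0.png

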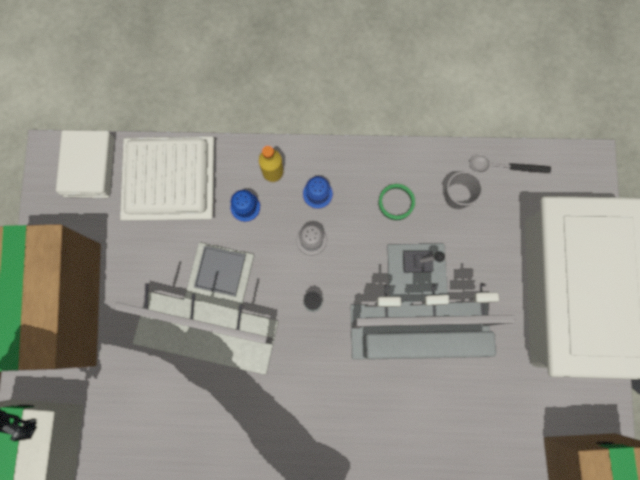

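View pics/wrist0.png

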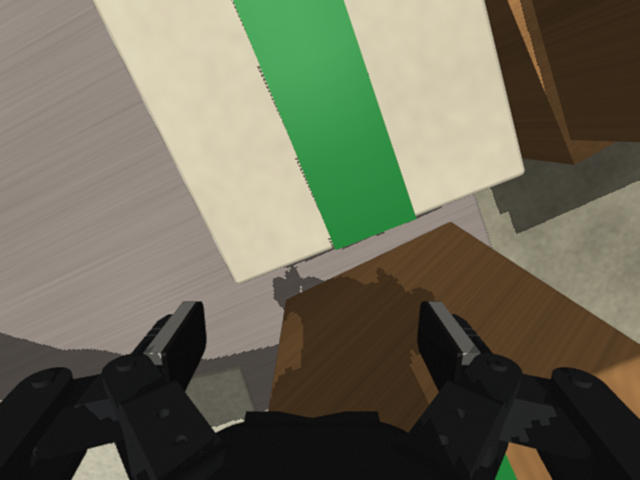

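```bash
cat > h.py <<'E'
from cell import ctrl
import cv2,numpy as np
from scipy.spatial.transform import Rotation as R
def proj(n,P):
    c=ctrl.calibration(n);f=240/np.tan(np.radians(c['fovy']/2))
    if n=='wrist':
        s=ctrl.read_state();T=np.eye(4);T[:3,:3]=R.from_euler('xyz',s['tool_rot']).as_matrix();T[:3,3]=s['eef_pos'];M=T@c['T_tool_cam']
    else: M=c['cam_to_world']
    p=np.linalg.inv(M)@np.append(P,1)
    return np.array([c['cx']+f*p[0]/-p[2],c['cy']-f*p[1]/-p[2]])
def ray(n,u,v):
    c=ctrl.calibration(n);f=240/np.tan(np.radians(c['fovy']/2))
    if n=='wrist':
        s=ctrl.read_state();T=np.eye(4);T[:3,:3]=R.from_euler('xyz',s['tool_rot']).as_matrix();T[:3,3]=s['eef_pos'];M=T@c['T_tool_cam']
    else: M=c['cam_to_world']
    d=M[:3,:3]@np.array([(u-c['cx'])/f,-(v-c['cy'])/f,-1]);return M[:3,3],d
def atz(n,u,v,z):
    o,d=ray(n,u,v);return o+d*(z-o[2])/d[2]
E
python3 - <<'E'
from h import *
for cam in ["top","scene"]:
  ctrl.get_image(cam)
  for l in ["dryer","station","hook_left","hook_mid","hook_right","peg_left","peg_mid","peg_right","tray","switch_tip","scraper0","scraper1","scraper2","slot0","slot1","slot2","shaker","jar","tape"]:
    r=ctrl.spot_in(l,cam)
    print(cam,l,[(np.round(d['centre']).astype(int).tolist(),round(d['conf'],2),np.round(proj(cam,d['centre'])).astype(int).tolist()) for d in r[:4]])
print(ctrl.read_state()['clock'])
E
```

```text
top dryer [([473, -246, 38], 0.92, [419, 323])]
top station [([472, 245, 10], 0.82, [212, 319])]
top hook_left [([473, -248, 37], 0.87, [419, 323]), ([507, -150, 240], 0.15, [387, 301])]
top hook_mid [([480, -243, 40], 0.73, [417, 320]), ([664, 10, 66], 0.56, [311, 239]), ([624, -279, 109], 0.41, [438, 255])]
top hook_right [([473, -240, 34], 0.97, [416, 323])]
top peg_left [([468, 240, 13], 0.72, [214, 321]), ([524, -347, 242], 0.26, [485, 295])]
top peg_mid [([470, 238, 13], 0.86, [215, 320])]
top peg_right [([468, 244, 9], 0.82, [213, 321]), ([470, -241, 36], 0.37, [416, 324])]
top tray [([471, 242, 11], 0.71, [213, 320])]
top switch_tip [([624, -275, 108], 0.63, [436, 255])]
top scraper0 [([526, -343, 243], 0.78, [483, 294]), ([506, -151, 241], 0.77, [387, 302]), ([516, -246, 243], 0.57, [435, 298])]
top scraper1 [([526, -343, 243], 0.78, [483, 294]), ([506, -151, 241], 0.77, [387, 302]), ([516, -246, 243], 0.57, [435, 298])]
top scraper2 [([526, -343, 243], 0.78, [483, 294]), ([506, -151, 241], 0.77, [387, 302]), ([516, -246, 243], 0.57, [435, 298])]
top slot0 [([522, -345, 242]
[... 1690 characters left out ...]
31, 271]), ([516, -249, 176], 0.7, [207, 197]), ([507, -154, 167], 0.59, [251, 202])]
scene slot1 [([523, -350, 176], 0.75, [161, 194]), ([484, 250, 12], 0.72, [431, 271]), ([516, -249, 176], 0.7, [207, 197]), ([507, -154, 167], 0.59, [251, 202])]
scene slot2 [([523, -350, 176], 0.75, [161, 194]), ([484, 250, 12], 0.72, [431, 271]), ([516, -249, 176], 0.7, [207, 197]), ([507, -154, 167], 0.59, [251, 202])]
scene shaker [([776, 175, 47], 0.88, [398, 352]), ([695, 16, 47], 0.79, [314, 310]), ([813, 6, 42], 0.55, [297, 358])]
scene jar [([537, 9, 42], 0.78, [323, 264]), ([477, -242, 33], 0.23, [223, 242])]
scene tape [([782, -196, 24], 0.79, [193, 338]), ([480, -240, 35], 0.6, [223, 242])]
2.15
```

Run:
```python
import cv2
a=cv2.imread('pics/top0.png');b=cv2.imread('pics/scene0.png')
cv2.imwrite('pics/c1.png',cv2.resize(a[230:370,340:520],None,fx=4.2,fy=4.2,interpolation=cv2.INTER_CUBIC))
cv2.imwrite('pics/c2.png',cv2.resize(b[150:310,140:300],None,fx=3.7,fy=3.7,interpolation=cv2.INTER_CUBIC))
cv2.imwrite('pics/c3.png',cv2.resize(a[235:380,100:290],None,fx=4.1,fy=4.1,interpolation=cv2.INTER_CUBIC))
cv2.imwrite('pics/c4.png',cv2.resize(b[165:335,355:535],None,fx=3.5,fy=3.5,interpolation=cv2.INTER_CUBIC))
```

```text
(no output)
```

View pics/c1.png

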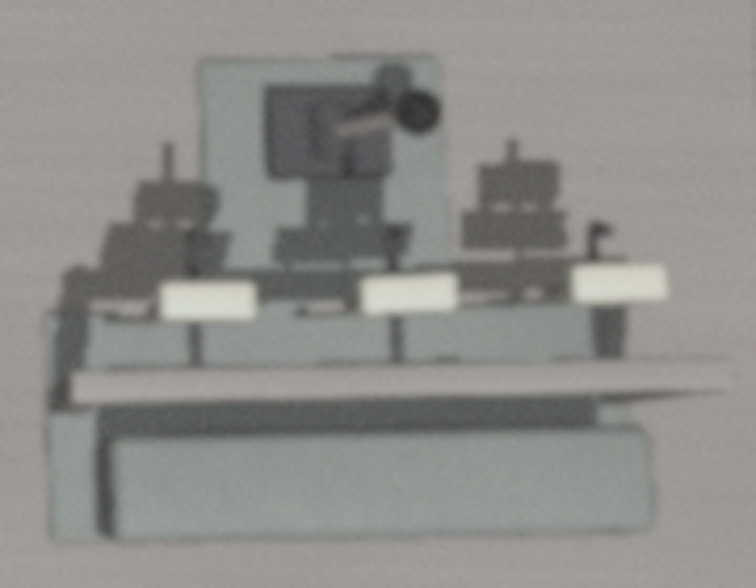

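View pics/c2.png

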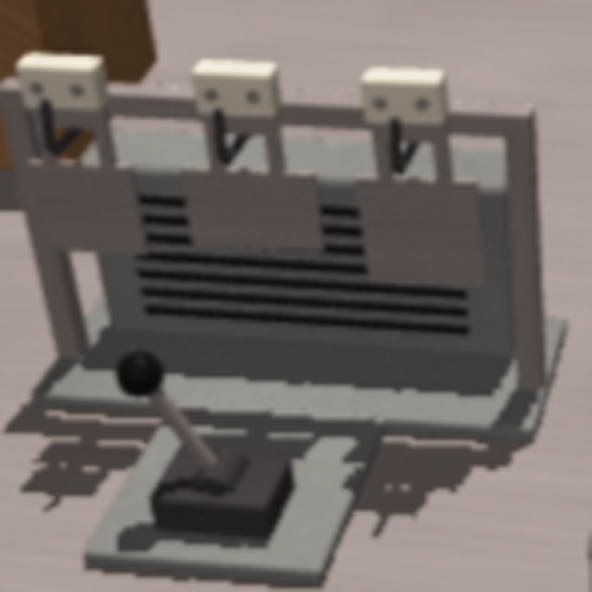

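View pics/c3.png

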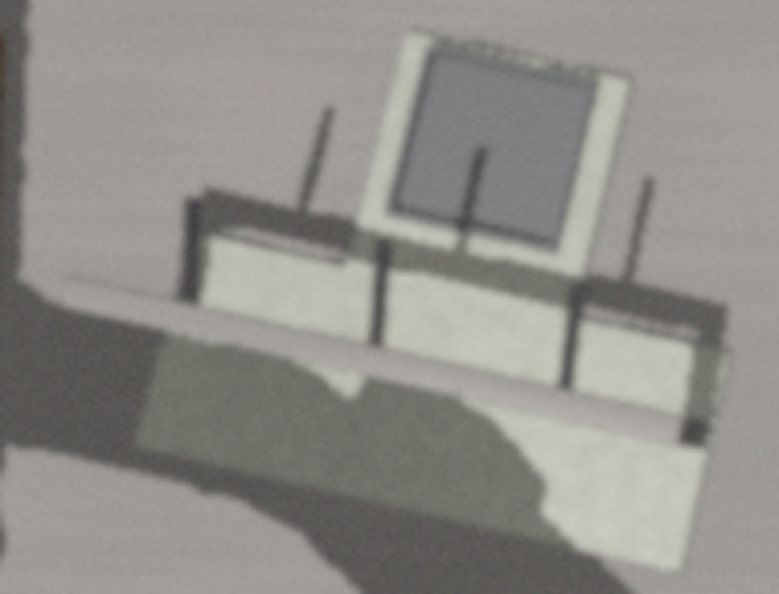

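View pics/c4.png

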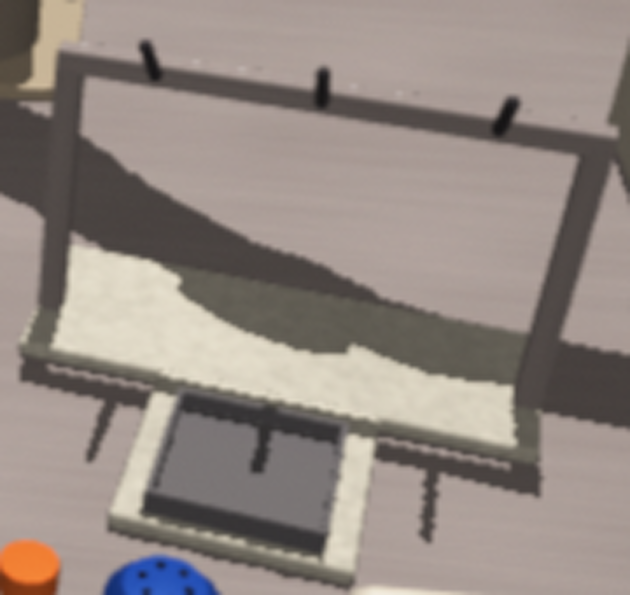

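```bash
cat > fit.py <<'E'
from h import *
from scipy.optimize import least_squares
def W(p,l):
    c,s=np.cos(p[2]),np.sin(p[2]);return np.array([p[0]+c*l[0]-s*l[1],p[1]+s*l[0]+c*l[1],l[2]])
D=[('top',4.2,340,230,[((8,163,208),(72,372)),((-8,163,208),(72,404)),((8,-163,208),(733,360)),((-8,-163,208),(733,390)),
 ((69,100,231),(195,236)),((69,0,231),(395,231)),((69,-100,231),(600,227)),((195,70,12),(200,62)),((195,-70,12),(440,57))]),
 ('scene',3.7,140,150,[((69,-100,230),(45,103)),((69,0,230),(218,115)),((69,100,230),(395,122)),((8,163,208),(533,110)),((195,-70,12),(85,558)),((195,70,12),(325,573))])]
S=[('top',4.1,100,235,[((8,163,208),(65,273)),((8,-163,208),(708,414)),((-8,-163,208),(704,440)),
 ((56,100,242),(192,200)),((56,0,242),(383,240)),((56,-100,242),(579,285)),((195,70,12),(405,30)),((195,-70,12),(630,75))]),
 ('scene',3.5,355,165,[((56,-100,242),(147,43)),((56,0,242),(322,70)),((56,100,242),(513,99)),((8,-163,208),(62,55)),((8,163,208),(617,135)),((195,-70,12),(110,518)),((195,70,12),(352,576))])]
for nm,Q,x0 in(('dryer',D,[450,-245,0]),('station',S,[460,240,-.2])):
    def res(p):
        return np.concatenate([proj(n,W(p,l))-(np.array(q)/k+[ox,oy]) for n,k,ox,oy,L in Q for l,q in L])
    o=least_squares(res,x0,loss='soft_l1');print(nm,o.x,np.degrees(o.x[2]));print(np.round(res(o.x).reshape(-1,2),1).tolist())
    for one in Q:
        Qs=[one]
        r=lambda p:np.concatenate([proj(n,W(p,l))-(np.array(q)/k+[ox,oy]) for n,k,ox,oy,L in Qs for l,q in L])
        oo=least_squares(r,x0,loss='soft_l1');print('  ',one[0],np.round(oo.x,3),np.round(r(oo.x).reshape(-1,2),1).tolist())
E
python3 fit.py
```

```text
dryer [ 4.72985136e+02 -2.52370020e+02  4.90159495e-02] 2.8084070351387638
[[-1.2, -0.4], [-0.9, -0.3], [-0.8, -1.5], [-0.2, -0.8], [-0.3, 0.8], [0.9, 0.7], [1.0, 0.4], [-1.4, -0.8], [-1.0, -1.1], [-0.0, -1.4], [0.1, -2.1], [0.0, -1.5], [-1.0, -0.0], [-1.4, -3.0], [-1.1, -2.0]]
   top [ 4.72241e+02 -2.53155e+02  4.40000e-02] [[-0.8, -0.4], [-0.5, -0.3], [-0.4, -0.7], [0.2, -0.1], [0.3, 0.9], [1.4, 1.1], [1.6, 1.0], [-0.7, -0.6], [-0.3, -0.7]]
   scene [ 4.79736e+02 -2.50215e+02  6.40000e-02] [[-0.4, 0.5], [0.4, -0.6], [0.8, -0.3], [-0.5, 0.9], [-0.7, -0.3], [0.4, 0.0]]
station [ 4.57259085e+02  2.57008450e+02 -1.89264742e-01] -10.844070914711253
[[0.2, -0.2], [-6.0, -1.3], [-6.8, -0.0], [-0.6, -0.0], [-0.3, 0.5], [-0.7, -0.1], [-0.7, -1.4], [-0.3, -0.6], [-1.4, 0.1], [-0.6, 0.2], [-1.0, 0.2], [-2.7, -2.5], [-0.2, -0.2], [-1.4, -2.2], [0.4, -1.8]]
   top [ 4.56498e+02  2.54833e+02 -1.86000e-01] [[1.1, 0.4], [-4.9, -1.2], [-5.7, 0.1], [0.3, 0.5], [0.7, 0.9], [0.3, 0.1], [-0.1, -1.0], [0.3, -0.4]]Traceback (most recent call last):
  File "fit.py", line 18, in <module>
    oo=least_squar
[... 498 characters left out ...]
rbose, callback=callback)
    f_new = fun(x_new)
    self._update_fun()
    ~~~~~~~~~~~~~~~~^^
    self.f = self.fun_wrapped(xp_copy(self.x))
             ~~~~~~~~~~~~~~~~^^^^^^^^^^^^^^^^^
    return np.atleast_1d(self.fun(x))
                         ~~~~~~~~^^^
    return self.f(x, *self.args, **self.kwargs)
           ~~~~~~^^^^^^^^^^^^^^^^^^^^^^^^^^^^^^
  File "fit.py", line 17, in <lambda>
    r=lambda p:np.concatenate([proj(n,W(p,l))-(np.array(q)/k+[ox,oy]) for n,k,ox,oy,L in Qs for l,q in L])
                               ~~~~^^^^^^^^^^
  File "h.py", line 5, in proj
    c=ctrl.calibration(n);f=240/np.tan(np.radians(c['fovy']/2))
ValueError: time passes only in moves, steps and waits
```

```bash
python3 - <<'E'
from cell import ctrl
import pickle
pickle.dump({n:ctrl.calibration(n) for n in("scene","top","wrist")},open('cal.pkl','wb'))
from scipy.spatial.transform import Rotation as R
import numpy as np
s=ctrl.read_state();print(s['clock'],np.round(R.from_euler('xyz',s['tool_rot']).as_matrix(),3),s['eef_pos'])
E
sed -i "s/^import cv2/import cv2,pickle\nCAL=pickle.load(open('\.\/cal.pkl','rb'))\nimport cv2/; s/ctrl.calibration(n)/CAL[n]/" h.py
python3 fit.py
```

```text
2.15 [[-0.     0.415  0.91 ]
 [ 0.     0.91  -0.415]
 [-1.     0.    -0.   ]] [269.62389578 591.47073708 231.31373721]
dryer [ 4.72985136e+02 -2.52370020e+02  4.90159495e-02] 2.8084070351387638
[[-1.2, -0.4], [-0.9, -0.3], [-0.8, -1.5], [-0.2, -0.8], [-0.3, 0.8], [0.9, 0.7], [1.0, 0.4], [-1.4, -0.8], [-1.0, -1.1], [-0.0, -1.4], [0.1, -2.1], [0.0, -1.5], [-1.0, -0.0], [-1.4, -3.0], [-1.1, -2.0]]
   top [ 4.72241e+02 -2.53155e+02  4.40000e-02] [[-0.8, -0.4], [-0.5, -0.3], [-0.4, -0.7], [0.2, -0.1], [0.3, 0.9], [1.4, 1.1], [1.6, 1.0], [-0.7, -0.6], [-0.3, -0.7]]
   scene [ 4.79736e+02 -2.50215e+02  6.40000e-02] [[-0.4, 0.5], [0.4, -0.6], [0.8, -0.3], [-0.5, 0.9], [-0.7, -0.3], [0.4, 0.0]]
station [ 4.57259085e+02  2.57008450e+02 -1.89264742e-01] -10.844070914711253
[[0.2, -0.2], [-6.0, -1.3], [-6.8, -0.0], [-0.6, -0.0], [-0.3, 0.5], [-0.7, -0.1], [-0.7, -1.4], [-0.3, -0.6], [-1.4, 0.1], [-0.6, 0.2], [-1.0, 0.2], [-2.7, -2.5], [-0.2, -0.2], [-1.4, -2.2], [0.4, -1.8]]
   top [ 4.56498e+02  2.54833e+02 -1.86000e-01] [[1.1, 0.4], [-4.9, -1.2], [-5.7, 0.1], [0.3, 0.5], [0.7, 0.9], [0.3, 0.1], [-0.1, -1.0], [0.3, -0.4]]
   scene [ 4.59722e+02  2.58276e+02 -1.86000e-01] [[-0.7, 0.7], [0.3, 0.8], [0.1, 0.8], [-2.3, -1.9], [0.7, 0.3], [-0.5, -1.1], [1.5, -0.8]]
```

Call:
arm_command([
  [1,0.5,0,3.5,0,0,0],
  [1,1,0,3.5,0,0,0],
  [1,2,-1,3,0,0,0],
  [1,2.5,-2.5,0,0,0,2],
  [1,2.5,-2.5,0,0,0,2],
  [1,2.5,-2.5,0,0,0,2],
  [1,2,-3,0,0,0,2],
  [1,2,-3,0,0,0,2],
  [1,2,-3,0,0,0,2],
  [1,1,-3.5,0,0,0,2],
  [1,1,-3.5,0,0,0,2],
  [1,0,-3.5,0,0,0,2],
  [1,0,-3.5,0,0,0,2],
  [1,0,-3.5,0,0,0,2],
  [1,0,-3.5,0,0,0,2],
  [1,0,-3.5,0,0,0,2],
  [1,0,-3.5,0,0,0,2],
  [1,0,-3.5,0,0,0,1],
  [1,0,-3.5,0,0,0,0.5],
  [1,0,-3.5,0,0,0,0],
])

```text
clock: 3.82
eef_pos: [459.4, 29.7, 331.7]
tool_rot: [0.134, 1.57, 0.222]
force: [0.3, -0.7, 0.3]
width: 85.7
```

Call:
arm_command([
  [1,0,-3.5,0,0,0,0],
  [1,0,-3.5,0,0,0,0],
  [1,0,-3.5,0,0,0,0],
  [1,0,-3.5,0,0,0,0],
  [1,0,-3.5,0,0,0,0],
  [1,0,-3.5,0,0,0,0],
  [1,0,-3.5,0,0,0,0],
  [1,0,-3.5,0,0,0,0],
  [1,0,-2,0,0,0,0],
  [1,0,0,0,0,0,0],
  [1,0,0,0,0,0,0],
])

```text
clock: 4.73
eef_pos: [459.2, -269.5, 331.1]
tool_rot: [2.64, 1.57, 2.724]
force: [0.4, 0.0, -0.6]
width: 85.6
```

Run:
```python
from h import *
s=ctrl.read_state();print(s['clock'],np.round(R.from_euler('xyz',s['tool_rot']).as_matrix(),3).tolist(),s['eef_pos'],s['qpos'])
cv2.imwrite('pics/w1.png',ctrl.get_image('wrist'))
```

```text
4.7333 [[-0.0, -0.084, 0.996], [0.0, 0.996, 0.084], [-1.0, 0.0, -0.0]] [ 459.20155776 -269.51003715  331.13625644] [ 0.3322712   0.36004151  0.20564167  1.70834425 -0.08152615  1.08195221
  2.21853761]
```

View pics/w1.png

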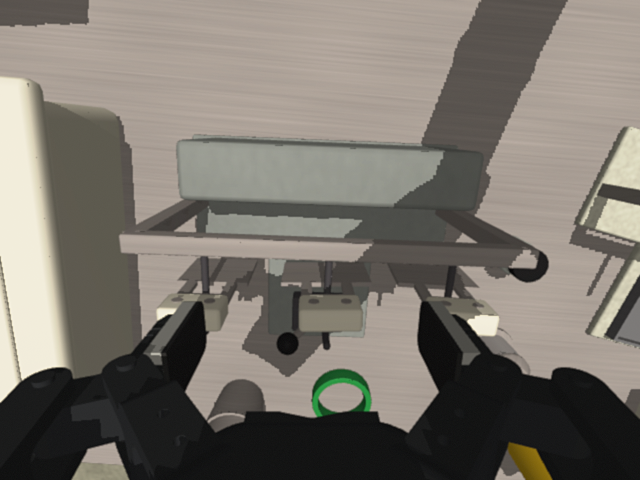

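Run:
```python
import cv2
a=cv2.imread('pics/w1.png')
cv2.imwrite('pics/c5.png',cv2.resize(a[210:370,100:340],None,fx=3.3,fy=3.3,interpolation=cv2.INTER_CUBIC))
cv2.imwrite('pics/c6.png',cv2.resize(a[210:370,320:560],None,fx=3.3,fy=3.3,interpolation=cv2.INTER_CUBIC))
```

```text
(no output)
```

View pics/c5.png

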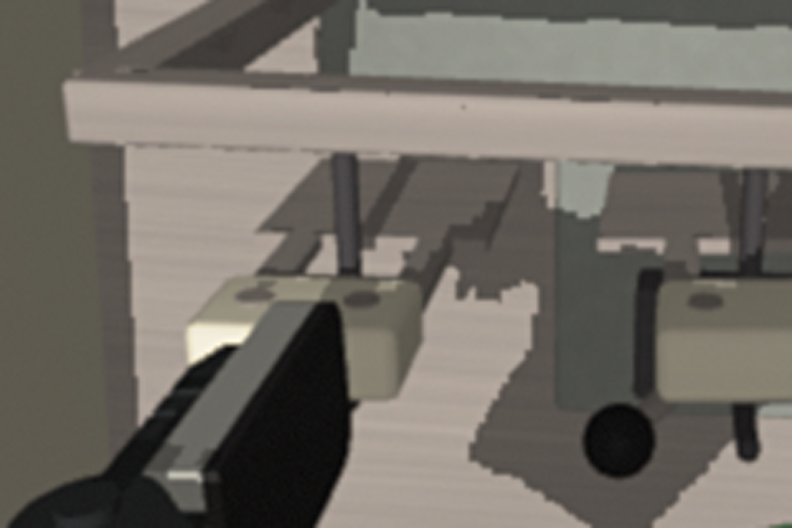

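View pics/c6.png

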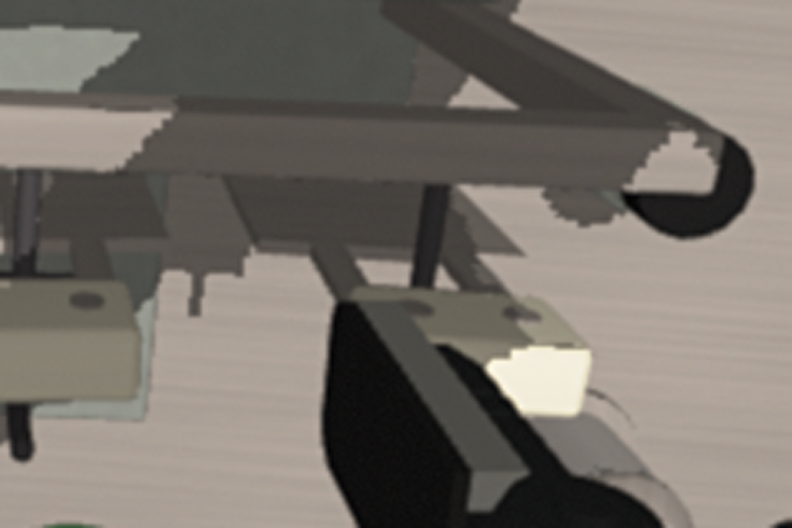

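```bash
cat > fit2.py <<'E'
from h import *
from scipy.optimize import least_squares
def W(p,l):
    c,s=np.cos(p[2]),np.sin(p[2]);return np.array([p[0]+c*l[0]-s*l[1],p[1]+s*l[0]+c*l[1],l[2]])
def px(q,ox,oy,k=3.3): return np.array(q)/k+[ox,oy]
L=[((8,-163,208),px((68,140),100,210)),((-8,-163,208),px((64,78),100,210)),((8,163,208),px((715,193),320,210)),((-8,163,208),px((722,137),320,210)),((69.5,0,231),px((747,447),100,210))]
r=lambda p:np.concatenate([proj('wrist',W(p,l))-q for l,q in L])
o=least_squares(r,[473,-252,.05]);print(o.x,np.round(r(o.x).reshape(-1,2),1).tolist())
p=o.x
def inv(P):
    d=np.array(P)[:2]-p[:2];c,s=np.cos(p[2]),np.sin(p[2]);return np.round([c*d[0]+s*d[1],-s*d[0]+c*d[1]],1)
u=px((619,440),100,210);
for z in(105,108): print('ball',z,atz('wrist',*u,z),inv(atz('wrist',*u,z)))
for nm,q,ox in(('mid far L',(657,402),100),('mid far R',(138,399),320),('mid near L',(660,330),100),('mid near R',(138,327),320),('left near R',(592,350),320),('left far R',(583,415),320),('right nearL',(188,325),100),('right far R',(398,400),100),('right near R',(420,333),100)):
    print(nm,inv(atz('wrist',*px(q,ox,210),245)))
for n in ('hook y-100 root',(343,160),100),('mid root',(757,170),100),('left root',(433,190),320):
    print(n[0],inv(atz('wrist',*px(n[1],n[2],210),201)))
E
python3 fit2.py
```

```text
[ 4.74350486e+02 -2.50846422e+02  4.35603583e-02] [[-0.5, 0.4], [-1.6, -0.7], [-0.4, 1.1], [2.1, -1.2], [0.4, 1.2]]
ball 105 [ 624.55508365 -280.28866146  105.        ] [148.8 -36. ]
ball 108 [ 622.62404675 -280.23547406  108.        ] [146.9 -35.8]
mid far L [ 49.1 -21.6]
mid far R [46.5 23.2]
mid near L [ 31.8 -21.5]
mid near R [29.2 21.8]
left near R [ 30.5 119.4]
left far R [ 46.3 120.4]
right nearL [  34.9 -121.6]
right far R [ 51.  -77.6]
right near R [ 34.7 -72.5]
hook y-100 root [  12.5 -100.3]
mid root [10.8  0.1]
left root [11.7 98.7]
```

Call:
arm_command([
  [0,3.3,-1.2,0,0,0,-2.3],
  [0,3.3,-1.2,0,0,0,0],
  [0,3.3,-1.2,0,0,0,0],
  [0,3.3,-1.2,0,0,0,0],
  [0,3.5,-1.2,0,0,0,0],
  [0,0,0,-3.4,0,0,0],
  [0,0,0,-3.4,0,0,0],
  [0,0,0,-3.4,0,0,0],
  [0,0,0,-3.4,0,0,0],
  [0,0,0,-3.4,0,0,0],
  [0,0,0,-3.4,0,0,0],
  [0,0,0,-3.2,0,0,0],
  [0,0,0,0,0,0,0],
])

```text
clock: 5.87
eef_pos: [622.9, -323.1, 88.1]
tool_rot: [2.488, 1.557, 2.537]
force: [-1.8, 1.4, -1.3]
width: -0.1
```

Run:
```python
from h import *
s=ctrl.read_state();print(s['clock'],np.round(R.from_euler('xyz',s['tool_rot']).as_matrix(),3).tolist(),s['eef_pos'],s['qpos'],s['force'])
cv2.imwrite('pics/w2.png',ctrl.get_image('scene'))
```

```text
5.8667 [[-0.011, -0.05, 0.999], [0.008, 0.999, 0.05], [-1.0, 0.008, -0.011]] [ 622.88540258 -323.07786725   88.14172153] [ 0.35465173  0.8732123   0.15874686  1.45651784 -0.16632397  0.83870597
  2.1909252 ] [-1.80180242  1.44704877 -1.26232514]
```

View pics/w2.png

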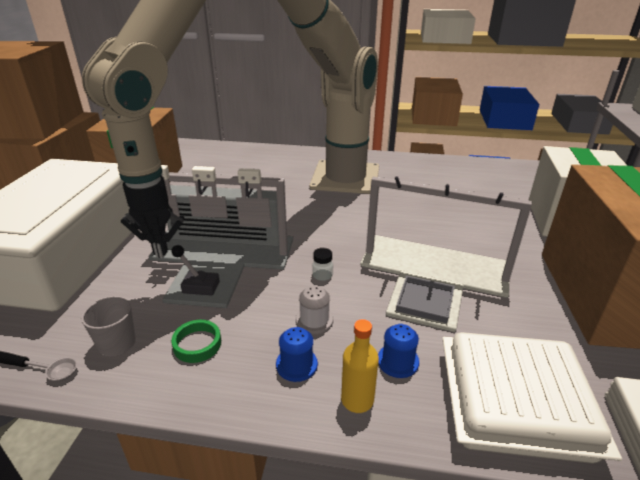

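Call:
arm_command([
  [0,0,1,0.5,0,0,0],
  [0,0,1,0,0,0,0],
  [0,0,1,0,0,0,0],
  [0,-0.1,1,0,0,0,0],
  [0,0,1,0,0,0,0],
  [0,-0.1,1,0,0,0,0],
  [0,0,1,0,0,0,0],
  [0,0,0,0,0,0,0],
])

```text
clock: 6.58
eef_pos: [628.7, -259.3, 108.0]
tool_rot: [-0.435, 1.558, -0.388]
force: [0.2, 0.6, -0.6]
width: -0.1
```

Call:
arm_command([
  [0,0,0.5,0,0,0,0],
  [0,-0.1,0.5,0,0,0,0],
  [0,0,0.3,0,0,0,0],
  [0,0,0.3,0,0,0,0],
  [0,0,0,0,0,0,0],
])

```text
clock: 7.0
eef_pos: [623.6, -240.8, 99.8]
tool_rot: [2.109, 1.569, 2.157]
force: [-0.2, 0.4, -0.1]
width: -0.0
```

Run:
```python
from h import *
s=ctrl.read_state();print(s['clock'],s['eef_pos'],s['force'])
a=ctrl.get_image('scene')
cv2.imwrite('pics/w3.png',cv2.resize(a[200:330,120:300],None,fx=4,fy=4))
```

```text
7.0 [ 623.64002673 -240.76655671   99.83017741] [-0.15998728  0.40302887 -0.12917387]
```

View pics/w3.png

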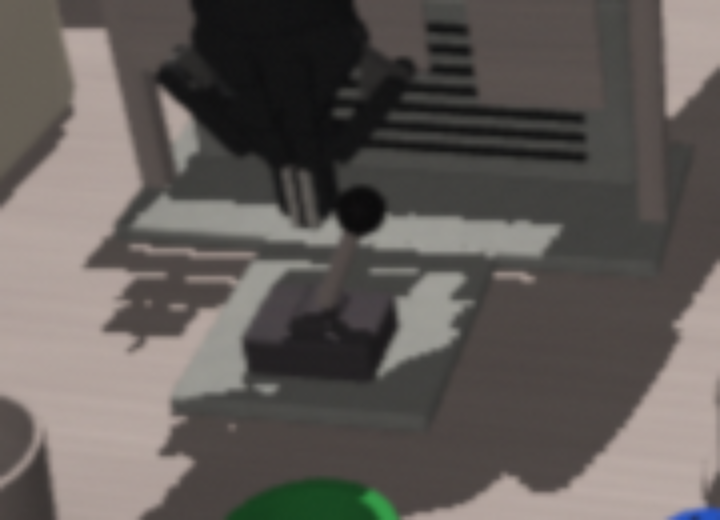

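Call:
arm_command([
  [0,0,0.4,0,0,0,0],
  [0,0,0.4,0,0,0,0],
  [0,0,0,0,0,0,0],
])

```text
clock: 7.3
eef_pos: [623.4, -233.8, 99.9]
tool_rot: [2.705, 1.57, 2.752]
force: [-0.7, -0.6, 0.0]
width: -0.1
```

Call:
arm_command([
  [0,0,0.3,0,0,0,0],
  [0,0,0,0,0,0,0],
])

```text
clock: 7.47
eef_pos: [623.4, -233.3, 100.3]
tool_rot: [-1.553, 1.568, -1.507]
force: [0.1, -4.1, -0.5]
width: 0.2
```

Call:
arm_command([
  [0,0,0.2,0,0,0,0],
  [0,0,0,0,0,0,0],
])

```text
clock: 7.63
eef_pos: [623.4, -233.0, 100.5]
tool_rot: [-1.463, 1.566, -1.418]
force: [-0.5, -6.9, -2.1]
width: 0.2
```

Call:
arm_command([
  [0,0,0.3,0,0,0,0],
  [0,0,0,0,0,0,0],
  [0,0,0,0,0,0,0],
])

```text
clock: 7.88
eef_pos: [623.4, -232.7, 100.7]
tool_rot: [-1.417, 1.563, -1.373]
force: [0.9, -11.0, -2.3]
width: 0.2
```

Call:
arm_command([
  [0,0,-2,0,0,0,0],
  [0,0,-2,0,0,0,0],
  [0,0,-2,3,0,0,0],
  [0,0,0,4,0,0,0],
  [0,0,0,4,0,0,0],
  [0,0,0,4,0,0,0],
  [0,0,0,4,0,0,0],
  [0,0,0,4,0,0,0],
  [0.5,-2,0,0,0,0,0],
  [0.5,-3,0,0,0,0,0],
  [0.5,0,0,0,0,0,0],
  [0.5,0,0,0,0,0,0],
])

```text
clock: 8.88
eef_pos: [572.2, -286.1, 330.9]
tool_rot: [1.763, 1.57, 1.809]
force: [0.1, -0.2, 0.4]
width: 42.4
```

Run:
```python
from h import *
s=ctrl.read_state();print(s['clock'],s['eef_pos'],s['force'],s['qpos'],np.round(R.from_euler('xyz',s['tool_rot']).as_matrix(),3).tolist(),s['width'])
a=ctrl.get_image('scene')
cv2.imwrite('pics/w4.png',cv2.resize(a[200:330,120:300],None,fx=4,fy=4))
a=ctrl.get_image('wrist')
cv2.imwrite('pics/w5.png',a)
```

```text
8.8833 [ 572.1907595  -286.13567657  330.86079649] [ 0.06787506 -0.21747595  0.39422305] [ 0.29396702  0.53801762  0.21573698  1.41299687 -0.11881181  1.20405916
  2.13919426] [[-0.0, -0.046, 0.999], [0.001, 0.999, 0.046], [-1.0, 0.001, -0.0]] 42.428316634185464
```

View pics/w4.png

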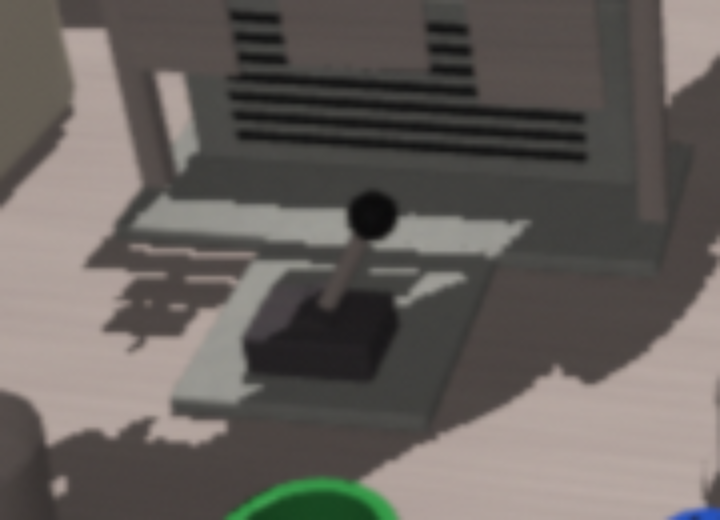

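View pics/w5.png

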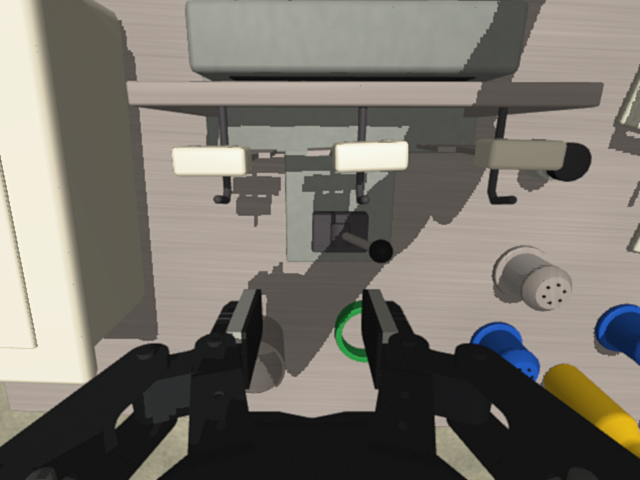

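Run:
```python
import cv2
a=cv2.imread('pics/w5.png')
cv2.imwrite('pics/c7.png',cv2.resize(a[70:215,115:375],None,fx=3,fy=3,interpolation=cv2.INTER_CUBIC))
cv2.imwrite('pics/c8.png',cv2.resize(a[70:270,320:610],None,fx=2.7,fy=2.7,interpolation=cv2.INTER_CUBIC))
```

```text
(no output)
```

View pics/c7.png

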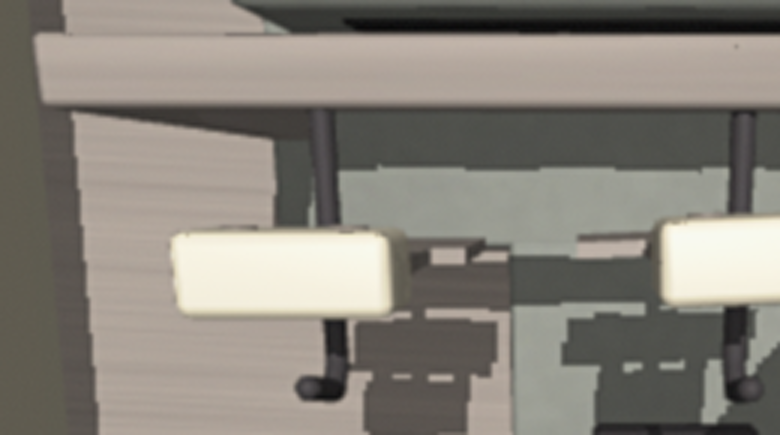

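View pics/c8.png

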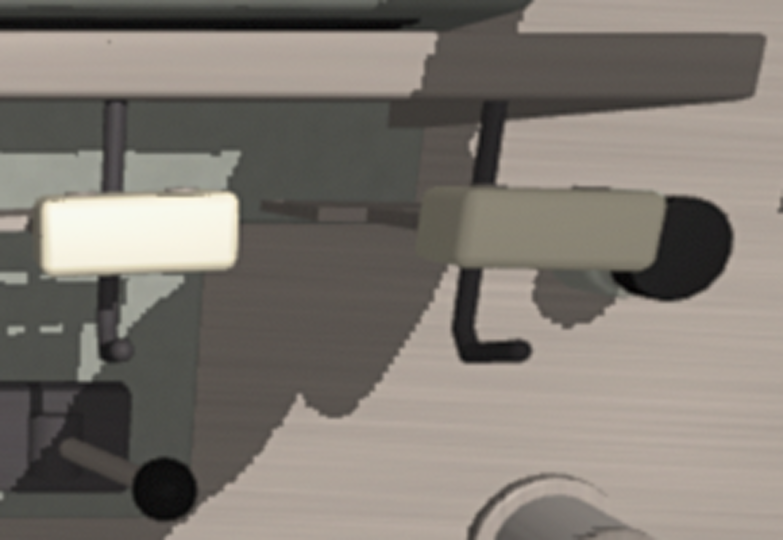

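```bash
cat > fit3.py <<'E'
from h import *
from scipy.optimize import least_squares
def W(p,l):
    c,s=np.cos(p[2]),np.sin(p[2]);return np.array([p[0]+c*l[0]-s*l[1],p[1]+s*l[0]+c*l[1],l[2]])
A=lambda q:np.array(q)/3+[115,70]
B=lambda q:np.array(q)/2.7+[320,70]
L=[((8,-163,208),A((42,103))),((-8,-163,208),A((36,35))),((8,163,208),B((752,97))),((-8,163,208),B((765,37))),
((69,-100,231),A((306,388))),((69,0,231),A((749,388))),((69,100,231),B((519,350))),((71,-100,206),A((338,390))),((71,100,206),B((468,352)))]
r=lambda p:np.concatenate([proj('wrist',W(p,l))-q for l,q in L])
o=least_squares(r,[473,-252,.05]);print(o.x,np.round(r(o.x).reshape(-1,2),1).tolist())
p=o.x
def inv(P):
    d=np.array(P)[:2]-p[:2];c,s=np.cos(p[2]),np.sin(p[2]);return np.round([c*d[0]+s*d[1],-s*d[0]+c*d[1]],1)
print('ball',inv(atz('wrist',*B((164,489)),105)))
for nm,q in(('R',[A((172,232)),A((390,230)),A((180,315)),A((393,313))]),('M',[A((660,220)),B((237,192)),A((662,303)),B((237,268))]),('L',[B((462,190)),B((665,192)),B((460,270)),B((655,270))])):
    print(nm,[inv(atz('wrist',*x,245)).tolist() for x in q], np.mean([inv(atz('wrist',*x,245)) for x in q],axis=0))
E
python3 fit3.py
```

```text
[ 4.75747877e+02 -2.52845020e+02  4.48045500e-02] [[-1.1, 2.0], [-2.5, -0.4], [1.4, 2.1], [2.1, -0.7], [0.4, 0.9], [0.4, 1.4], [0.2, 1.5], [-1.7, -3.2], [0.7, -2.8]]
ball [147.1  38.5]
R [[33.7, -121.6], [33.2, -77.1], [50.5, -121.7], [49.9, -77.3]] [ 41.825 -99.425]
M [[31.0, -22.1], [29.6, 22.2], [47.7, -21.3], [46.5, 23.6]] [38.7  0.6]
L [[29.0, 73.0], [29.3, 119.0], [46.8, 75.2], [46.7, 120.2]] [37.95 96.85]
```

```bash
cat > plan.py <<'E'
from h import *
import json
DRY=(475.2,-252.0,.0445); PHI=30; GO=22; UP=44
def W(p,l):
    c,s=np.cos(p[2]),np.sin(p[2]);return np.array([p[0]+c*l[0]-s*l[1],p[1]+s*l[0]+c*l[1],l[2]])
def pose(rack,y,Sx,Sz,th,back=0,phi=PHI,up=UP,go=GO):
    t=np.radians(th);u=np.array([-np.sin(t),np.cos(t)]);a=np.radians(th-phi);d=np.array([np.sin(a),-np.cos(a)])
    q=np.array([Sx,Sz])+up*u+(go-back)*d
    P=W(rack,(q[0],y,q[1]))
    # tool matrix: down tool x=-z,y=rack y,z=rack x ; rotate by -(th-phi) about rack y
    c,s=np.cos(rack[2]),np.sin(rack[2])
    M0=np.array([[0,-s,c],[0,c,s],[-1,0,0]])
    return P,R.from_rotvec(-a*np.array([-s,c,0]))*R.from_matrix(M0)
def cur():
    s=ctrl.read_state();return s['eef_pos'],R.from_euler('xyz',s['tool_rot']),s
def rows(targets,claw,start=None,step=30,dtheta=6,settle=2):
    P,Q=start if start else cur()[:2]
    out=[];acc=P.copy();Qa=Q
    for (T,RT) in targets:
        dp=T-P;rv=(RT*Q.inv()).as_rotvec(degrees=True)
        n=max(1,int(np.ceil(max(np.linalg.norm(dp)/step,np.linalg.norm(rv)/dtheta))))
        for i in range(1,n+1):
            want=P+dp*i/n;wq=R.from_rotvec(rv*i/n,degrees=True)*Q
            d=np.round((want-acc)/10,2);r=np.round((wq*Qa.inv()).as_rotvec(degrees=True),1)
            acc=acc+d*10;Qa=R.from_rotvec(r,degrees=True)*Qa
            out.append([claw]+[float(x)+0. for x in d]+[float(x)+0. for x in r])
        P,Q=T,RT
    out+= [[claw,0,0,0,0,0,0]]*settle
    print(len(out),json.dumps(out));return acc,Qa
E
python3 - <<'E'
from plan import *
y=97.5
print(pose(DRY,y,38,191,0)[0],cur()[0])
a=rows([pose(DRY,y,38,191,0,back=130),pose(DRY,y,38,191,0,back=70)],0.85)
E
```

```text
[ 497.83595286 -153.39541776  215.94744112] [ 574.44724904 -285.63775008  330.41727526]
10 [[0.85, -0.19, 2.25, -0.03, -0.2, 5.0, 0.0], [0.85, -0.2, 2.25, -0.03, -0.3, 5.0, -0.1], [0.85, -0.19, 2.26, -0.03, -0.2, 5.0, 0.0], [0.85, -0.2, 2.25, -0.04, -0.3, 5.0, 0.0], [0.85, -0.19, 2.25, -0.03, -0.2, 5.0, 0.0], [0.85, -0.2, 2.25, -0.03, -0.2, 5.0, -0.1], [0.85, -1.5, -0.06, -2.6, 0.0, 0.0, 0.0], [0.85, -1.49, -0.07, -2.59, 0.0, 0.0, 0.0], [0.85, 0, 0, 0, 0, 0, 0], [0.85, 0, 0, 0, 0, 0, 0]]
```

Call:
arm_command([
  [0.85,-0.19,2.25,-0.03,-0.2,5.0,0.0],
  [0.85,-0.2,2.25,-0.03,-0.3,5.0,-0.1],
  [0.85,-0.19,2.26,-0.03,-0.2,5.0,0.0],
  [0.85,-0.2,2.25,-0.04,-0.3,5.0,0.0],
  [0.85,-0.19,2.25,-0.03,-0.2,5.0,0.0],
  [0.85,-0.2,2.25,-0.03,-0.2,5.0,-0.1],
  [0.85,-1.5,-0.06,-2.6,0.0,0.0,0.0],
  [0.85,-1.49,-0.07,-2.59,0.0,0.0,0.0],
  [0.85,0,0,0,0,0,0],
  [0.85,0,0,0,0,0,0],
  [0.85,0,0,0,0,0,0],
])

```text
clock: 9.9
eef_pos: [533.5, -152.6, 276.9]
tool_rot: [-3.14, 1.048, -3.096]
force: [0.3, -0.2, 0.5]
width: 72.4
```

Run:
```python
from plan import *
P,Q,s=cur();T=pose(DRY,97.5,38,191,0,back=70)
print(s['clock'],P,T[0],(T[1]*Q.inv()).as_rotvec(degrees=True),s['qpos'],s['width'])
cv2.imwrite('pics/w6.png',ctrl.get_image('wrist'))
```

```text
9.9 [ 533.48048815 -152.61957567  276.9122013 ] [ 532.80130421 -151.83843175  276.56921938] [0.03793977 0.07305815 0.01399602] [ 0.04119839  0.75522973  0.24185128  1.2858795  -0.01366766  1.61771514
  1.87902964] 72.3559356122155
```

View pics/w6.png

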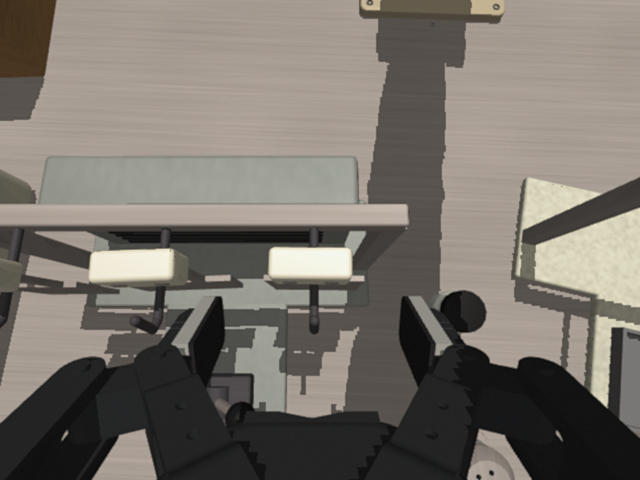

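Run:
```python
from plan import *
def inv(P,p=DRY):
    d=np.array(P)[:2]-p[:2];c,s=np.cos(p[2]),np.sin(p[2]);return np.round([c*d[0]+s*d[1],-s*d[0]+c*d[1]],1)
for q in [(270,249),(351,248),(271,283),(351,282)]: print(inv(atz('wrist',*q,245)))
for q in [(407,205),(407,226)]: print('bar',inv(atz('wrist',*q,208)))
print('hook end',inv(atz('wrist',314,325,231)),proj('wrist',W(DRY,(69,100,231))))
P,Q,s=cur()
a=rows([pose(DRY,97.5,38,191,0)],0.85,step=20)
```

```text
[30.8 74.7]
[ 30.2 118.8]
[49.2 75.7]
[ 48.7 118.3]
bar [ -6.9 161. ]
bar [  7.7 160.2]
hook end [71.  98.7] [316.4009176  321.24998006]
6 [[0.85, -0.9, -0.01, -1.54, 0.0, 0.0, 0.0], [0.85, -0.9, -0.02, -1.53, 0.0, 0.1, 0.0], [0.85, -0.9, -0.01, -1.54, 0.0, 0.0, 0.0], [0.85, -0.9, -0.02, -1.53, 0.1, 0.1, 0.0], [0.85, 0, 0, 0, 0, 0, 0], [0.85, 0, 0, 0, 0, 0, 0]]
```

Call:
arm_command([
  [0.85,-0.85,0,-1.54,0.0,0.0,0.0],
  [0.85,-0.85,0,-1.53,0.0,0.1,0.0],
  [0.85,-0.85,0,-1.54,0.0,0.0,0.0],
  [0.85,-0.85,0,-1.53,0.1,0.1,0.0],
  [0.85,0,0,0,0,0,0],
  [0.85,0,0,0,0,0,0],
])

```text
clock: 10.45
eef_pos: [499.1, -152.9, 215.9]
tool_rot: [3.139, 1.045, -3.1]
force: [0.4, -0.0, -0.3]
width: 72.5
```

Call:
arm_command([
  [0.0,0,0,0,0,0,0],
  [0,0,0,0,0,0,0],
  [0,0,0,0,0,0,0],
  [0,0,0,0,0,0,0],
  [0,0,0,0,0,0,0],
])

```text
clock: 10.87
eef_pos: [499.3, -153.4, 216.1]
tool_rot: [-3.141, 1.046, -3.097]
force: [2.7, -1.7, 7.2]
width: 45.0
```

Run:
```python
from plan import *
P,Q,s=cur();T=pose(DRY,97.5,39,191,0)
print(s['clock'],P,T[0],(T[1]*Q.inv()).as_rotvec(degrees=True),s['force'],s['width'])
cv2.imwrite('pics/w7.png',ctrl.get_image('wrist'))
a=ctrl.get_image('scene');cv2.imwrite('pics/w8.png',cv2.resize(a[100:330,120:380],None,fx=3,fy=2.6))
```

```text
10.8667 [ 499.29640498 -153.38934268  216.11923505] [ 498.8349629  -153.35093245  215.94744112] [ 0.01068001 -0.05378913  0.03080085] [ 2.71324026 -1.70631974  7.20068556] 45.04323348132593
```

View pics/w7.png

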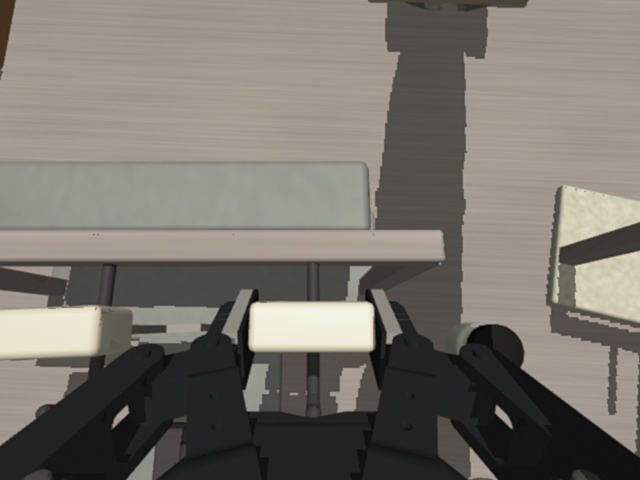

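View pics/w8.png

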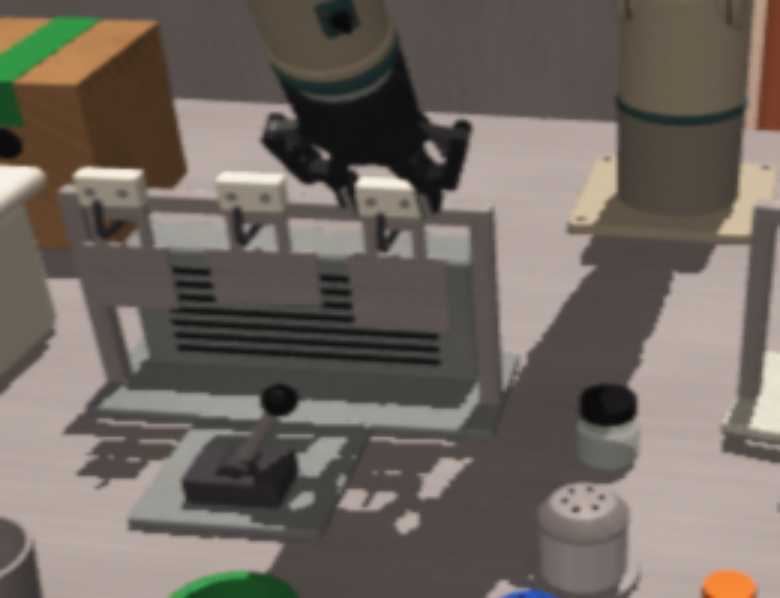

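Run:
```python
from plan import *
y=97.5
st=pose(DRY,y,39,191,0)
a=rows([pose(DRY,y,39,200,0),pose(DRY,y,50,200,0)],0,start=st,step=6,settle=1)
rows([pose(DRY,y,50,200,t) for t in(10,20,30,40,50)],0,start=a,step=15,dtheta=5.1)
```

```text
5 [[0, 0.0, 0.0, 0.45, 0.0, 0.0, 0.0], [0, 0.0, 0.0, 0.45, 0.0, 0.0, 0.0], [0, 0.55, 0.02, 0.0, 0.0, 0.0, 0.0], [0, 0.55, 0.03, 0.0, 0.0, 0.0, 0.0], [0, 0, 0, 0, 0, 0, 0]]
12 [[0, -0.21, -0.01, -0.11, 0.2, -5.0, 0.0], [0, -0.21, -0.01, -0.12, 0.2, -5.0, 0.0], [0, -0.18, -0.01, -0.15, 0.3, -5.0, 0.0], [0, -0.19, -0.01, -0.15, 0.2, -5.0, 0.0], [0, -0.15, 0.0, -0.18, 0.2, -5.0, 0.0], [0, -0.16, -0.01, -0.17, 0.2, -5.0, 0.0], [0, -0.12, -0.01, -0.21, 0.3, -5.0, 0.0], [0, -0.13, 0.0, -0.2, 0.2, -5.0, 0.0], [0, -0.08, 0.0, -0.22, 0.2, -5.0, 0.0], [0, -0.09, -0.01, -0.22, 0.2, -5.0, 0.0], [0, 0, 0, 0, 0, 0, 0], [0, 0, 0, 0, 0, 0, 0]]
```

Call:
arm_command([
  [0,0.0,0.0,0.45,0.0,0.0,0.0],
  [0,0.0,0.0,0.45,0.0,0.0,0.0],
  [0,0.55,0.02,0.0,0.0,0.0,0.0],
  [0,0.55,0.03,0.0,0.0,0.0,0.0],
  [0,0,0,0,0,0,0],
])

```text
clock: 11.38
eef_pos: [510.3, -151.7, 223.6]
tool_rot: [3.138, 1.044, -3.1]
force: [0.1, -0.5, -1.8]
width: 45.2
```

Call:
arm_command([
  [0,-0.21,-0.01,-0.11,0.2,-5.0,0.0],
  [0,-0.21,-0.01,-0.12,0.2,-5.0,0.0],
  [0,-0.18,-0.01,-0.15,0.3,-5.0,0.0],
  [0,-0.19,-0.01,-0.15,0.2,-5.0,0.0],
  [0,-0.15,0.0,-0.18,0.2,-5.0,0.0],
  [0,0,0,0,0,0,0],
])

```text
clock: 11.88
eef_pos: [494.9, -153.2, 217.4]
tool_rot: [3.117, 1.478, -3.125]
force: [-1.9, -0.8, -2.1]
width: 45.0
```

```bash
cat > st.py <<'E'
from plan import *
import sys
P,Q,s=cur()
n=sys.argv[1];cam=sys.argv[2]
print(s['clock'],np.round(P,1),np.round(s['force'],1),np.round(s['torque'],2),round(s['width'],1),np.round(s['qpos'],2))
y,Sx,Sz,th=map(float,sys.argv[3:7])
T=pose(DRY,y,Sx,Sz,th);print('err',np.round(P-T[0],1),np.round((T[1]*Q.inv()).as_rotvec(degrees=True),1))
a=ctrl.get_image(cam)
if cam=='scene': a=cv2.resize(a[100:330,120:380],None,fx=3,fy=2.6)
cv2.imwrite('pics/%s.png'%n,a)
E
python3 st.py w9 scene 97.5 50 200 25
```

```text
11.8833 [ 494.9 -153.2  217.4] [-1.9 -0.8 -2.1] [-0.01  0.1  -0.01] 45.0 [ 0.1   0.51  0.2   1.82 -0.09  0.91  1.95]
err [-5.4  0.1 -0.6] [-0.1 -0.3  0.2]
```

View pics/w9.png

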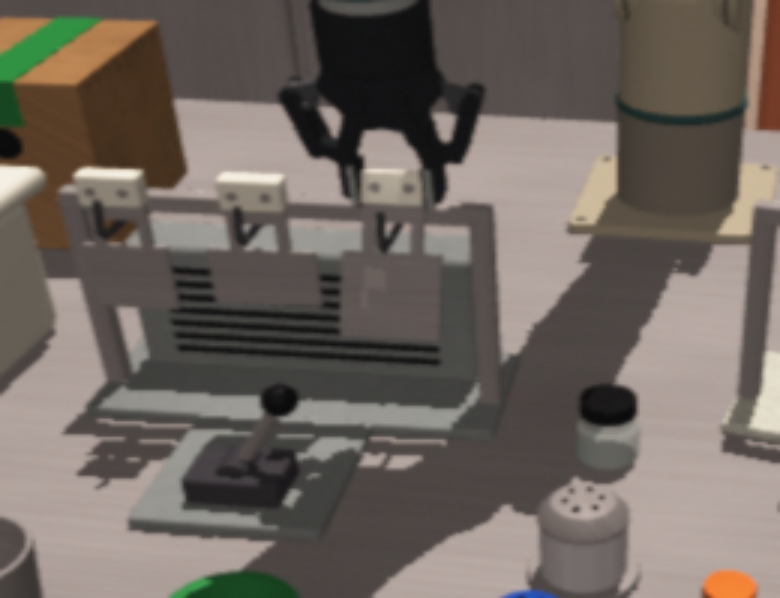

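Run:
```python
from plan import *
y=97.5
a=rows([pose(DRY,y,52,200,25)]+[pose(DRY,y,52,200,t) for t in(30,35,40,45,50)],0,step=6,dtheta=3.1)
```

```text
13 [[0, 0.51, -0.03, 0.04, -0.1, -0.4, 0.1], [0, -0.07, 0.0, -0.09, 0.1, -2.5, 0.0], [0, -0.08, -0.01, -0.09, 0.1, -2.5, 0.0], [0, -0.07, 0.0, -0.1, 0.1, -2.4, 0.0], [0, -0.06, 0.0, -0.1, 0.1, -2.5, 0.0], [0, -0.06, 0.0, -0.1, 0.1, -2.5, 0.0], [0, -0.06, -0.01, -0.11, 0.2, -2.5, 0.0], [0, -0.04, 0.0, -0.11, 0.1, -2.5, 0.0], [0, -0.05, 0.0, -0.11, 0.1, -2.5, 0.0], [0, -0.04, 0.0, -0.11, 0.1, -2.5, 0.0], [0, -0.04, 0.0, -0.11, 0.1, -2.5, 0.0], [0, 0, 0, 0, 0, 0, 0], [0, 0, 0, 0, 0, 0, 0]]
```

Call:
arm_command([
  [0,0.5,-0.03,0.04,-0.1,-0.4,0.1],
  [0,-0.07,0.0,-0.09,0.1,-2.5,0.0],
  [0,-0.08,-0.01,-0.09,0.1,-2.5,0.0],
  [0,-0.07,0.0,-0.1,0.1,-2.4,0.0],
  [0,-0.06,0.0,-0.1,0.1,-2.5,0.0],
  [0,-0.06,0.0,-0.1,0.1,-2.5,0.0],
  [0,0,0,0,0,0,0],
])

```text
clock: 12.52
eef_pos: [500.9, -152.9, 211.9]
tool_rot: [-0.007, 1.44, 0.039]
force: [-1.0, 0.0, -1.0]
width: 44.9
```

```bash
python3 st.py w10 wrist 97.5 52 200 37.5
```

```text
12.5167 [ 500.9 -152.9  211.9] [-1.  0. -1.] [ 0.03  0.28 -0.05] 44.9 [ 0.17  0.42  0.14  2.   -0.18  0.6   2.05]
err [ 1.9  0.4 -1.2] [ 0.1 -0.  -0.1]
```

View pics/w10.png

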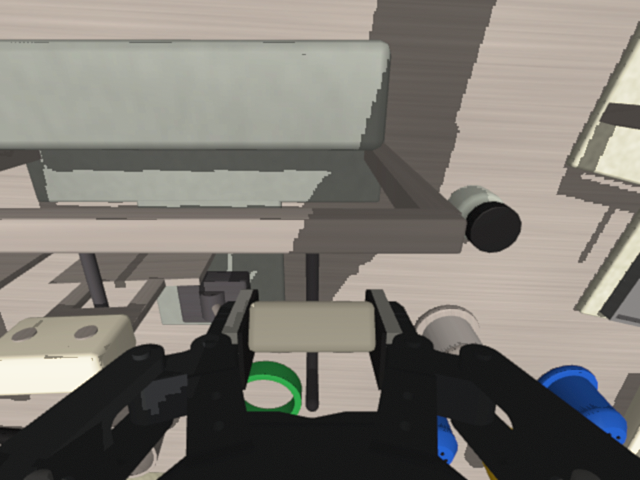

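Run:
```python
from plan import *
y=97.5
a=rows([pose(DRY,y,59,200,42),pose(DRY,y,66,200,47),pose(DRY,y,71,202,49)],0,step=6,dtheta=3.1)
```

```text
7 [[0, 0.16, -0.01, -0.05, 0.1, -2.3, 0.0], [0, 0.16, 0.0, -0.05, 0.2, -2.2, -0.1], [0, 0.31, 0.01, -0.11, 0.1, -2.5, 0.0], [0, 0.3, 0.02, -0.11, 0.1, -2.5, 0.0], [0, 0.47, 0.02, 0.11, 0.1, -2.0, 0.0], [0, 0, 0, 0, 0, 0, 0], [0, 0, 0, 0, 0, 0, 0]]
```

Call:
arm_command([
  [0,0.16,0,-0.05,0.1,-2.3,0.0],
  [0,0.16,0.0,-0.05,0.2,-2.2,0],
  [0,0.3,0.01,-0.1,0.1,-2.5,0.0],
  [0,0.3,0.02,-0.1,0.1,-2.5,0.0],
  [0,0.45,0.02,0.1,0.1,-2.0,0.0],
  [0,0,0,0,0,0,0],
  [0,0,0,0,0,0,0],
])

```text
clock: 13.15
eef_pos: [516.1, -152.6, 210.4]
tool_rot: [0.001, 1.238, 0.047]
force: [-0.1, -0.4, -1.8]
width: 45.2
```

```bash
python3 st.py w11 scene 97.5 71 202 49
```

```text
13.15 [ 516.1 -152.6  210.4] [-0.1 -0.4 -1.8] [-0.05  0.48 -0.  ] 45.2 [ 0.33  0.39 -0.03  2.14 -0.33  0.32  2.22]
err [0.4 0.  0.4] [-0.   0.1 -0.1]
```

View pics/w11.png

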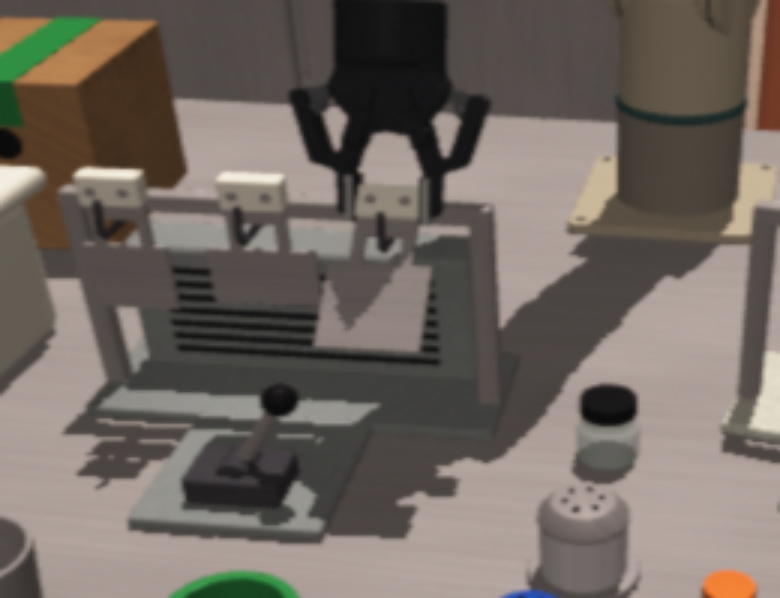

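Run:
```python
from plan import *
y=97.5
a=rows([pose(DRY,y,74,207,50),pose(DRY,y,72,217,50),pose(DRY,y,69,230,50),pose(DRY,y,64,250,50),pose(DRY,y,60,272,50)],0,step=7,dtheta=3.1)
```

```text
14 [[0, 0.24, 0.01, 0.4, 0.1, -0.9, -0.1], [0, -0.1, 0.0, 0.5, 0.0, 0.0, 0.0], [0, -0.1, 0.0, 0.5, 0.0, 0.0, 0.0], [0, -0.15, -0.01, 0.65, 0.0, 0.0, 0.0], [0, -0.15, -0.01, 0.65, 0.0, 0.0, 0.0], [0, -0.17, -0.01, 0.67, 0.0, 0.0, 0.0], [0, -0.16, 0.0, 0.67, 0.0, 0.0, 0.0], [0, -0.17, -0.01, 0.66, 0.0, 0.0, 0.0], [0, -0.1, 0.0, 0.55, 0.0, 0.0, 0.0], [0, -0.1, -0.01, 0.55, 0.0, 0.0, 0.0], [0, -0.1, 0.0, 0.55, 0.0, 0.0, 0.0], [0, -0.1, -0.01, 0.55, 0.0, 0.0, 0.0], [0, 0, 0, 0, 0, 0, 0], [0, 0, 0, 0, 0, 0, 0]]
```

Call:
arm_command([
  [0,0.24,0.01,0.4,0.1,-0.9,0],
  [0,-0.1,0.0,0.5,0.0,0.0,0.0],
  [0,-0.1,0.0,0.5,0.0,0.0,0.0],
  [0,0,0,0,0,0,0],
])

```text
clock: 13.53
eef_pos: [516.0, -152.7, 226.0]
tool_rot: [-0.001, 1.22, 0.044]
force: [0.1, 0.6, -1.9]
width: 45.1
```

```bash
python3 st.py w12 scene 97.5 72 217 50
```

```text
13.5333 [ 516.  -152.7  226. ] [ 0.1  0.6 -1.9] [-0.09  0.53  0.03] 45.1 [ 0.34  0.36 -0.04  2.14 -0.33  0.33  2.23]
err [-0.6 -0.1  1.4] [ 0.   0.1 -0.1]
```

Free of contact (only the weight). Continue up.

Call:
arm_command([
  [0,-0.15,0,0.6,0.0,0.0,0.0],
  [0,-0.15,0,0.6,0.0,0.0,0.0],
  [0,-0.15,0,0.65,0.0,0.0,0.0],
  [0,-0.15,0.0,0.65,0.0,0.0,0.0],
])

```text
clock: 13.92
eef_pos: [509.2, -152.5, 250.4]
tool_rot: [0.001, 1.221, 0.046]
force: [-0.3, 0.6, -1.0]
width: 45.1
```

Call:
arm_command([
  [0,-0.17,-0.01,0.66,0.0,0.0,0.0],
  [0,-0.1,0.0,0.55,0.0,0.0,0.0],
  [0,-0.1,-0.01,0.55,0.0,0.0,0.0],
  [0,-0.1,0.0,0.55,0.0,0.0,0.0],
  [0,-0.1,-0.01,0.55,0.0,0.0,0.0],
  [0,0,0,0,0,0,0],
])

```text
clock: 14.42
eef_pos: [504.1, -153.0, 279.5]
tool_rot: [-0.001, 1.22, 0.044]
force: [0.1, 0.5, -1.2]
width: 45.0
```

```bash
python3 st.py w13 scene 97.5 60 272 50
```

```text
14.4167 [ 504.1 -153.   279.5] [ 0.1  0.5 -1.2] [-0.05  0.48 -0.  ] 45.0 [ 0.31  0.26  0.02  2.09 -0.28  0.48  2.17]
err [-0.5  0.1 -0.1] [ 0.   0.1 -0.1]
```

View pics/w13.png

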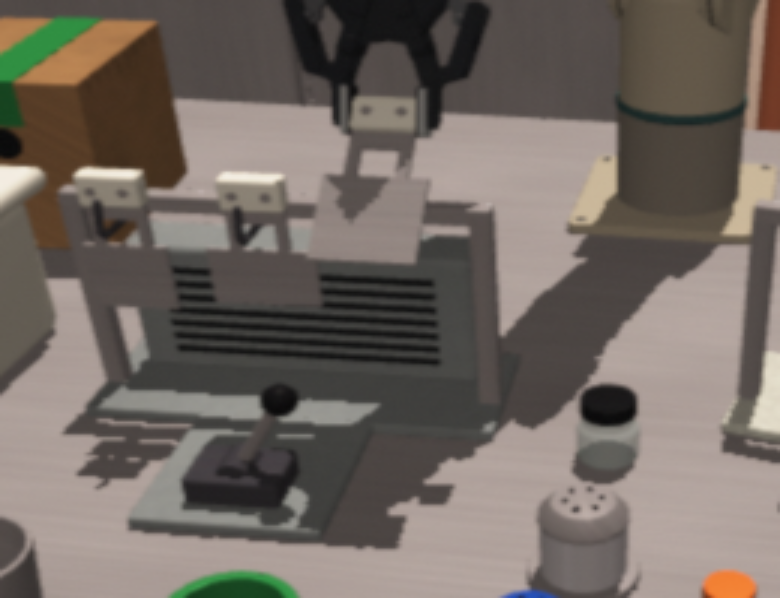

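```bash
cat >> plan.py <<'E'
STN=(457.3,257.0,-.189)
E
python3 - <<'E'
from plan import *
a=rows([pose(DRY,97.5,70,330,50),pose(DRY,97.5,100,310,0),pose(STN,0,130,310,0)],0,step=33,dtheta=6)
E
```

```text
25 [[0, 0.54, 0.01, 2.93, 0.0, 0.0, 0.0], [0, 0.53, 0.01, 2.94, 0.0, 0.1, -0.1], [0, 0.5, 0.03, -0.03, -0.2, 5.5, 0.0], [0, 0.5, 0.02, -0.03, -0.3, 5.6, 0.0], [0, 0.51, 0.02, -0.03, -0.2, 5.5, 0.0], [0, 0.5, 0.02, -0.03, -0.3, 5.6, 0.0], [0, 0.5, 0.03, -0.03, -0.2, 5.5, 0.0], [0, 0.5, 0.02, -0.03, -0.3, 5.6, 0.0], [0, 0.5, 0.02, -0.03, -0.2, 5.5, 0.0], [0, 0.5, 0.02, -0.03, -0.2, 5.6, 0.0], [0, 0.51, 0.03, -0.03, -0.3, 5.5, 0.0], [0, 0.12, 3.21, 0.0, 0.0, 0.0, -1.1], [0, 0.12, 3.21, 0.0, 0.0, 0.0, -1.1], [0, 0.12, 3.21, 0.0, 0.0, 0.0, -1.1], [0, 0.12, 3.21, 0.0, 0.0, 0.0, -1.1], [0, 0.12, 3.21, 0.0, 0.0, 0.0, -1.1], [0, 0.12, 3.21, 0.0, 0.0, 0.0, -1.1], [0, 0.12, 3.21, 0.0, 0.0, 0.0, -1.2], [0, 0.12, 3.21, 0.0, 0.0, 0.0, -1.1], [0, 0.12, 3.21, 0.0, 0.0, 0.0, -1.1], [0, 0.12, 3.21, 0.0, 0.0, 0.0, -1.1], [0, 0.12, 3.21, 0.0, 0.0, 0.0, -1.1], [0, 0.12, 3.21, 0.0, 0.0, 0.0, -1.1], [0, 0, 0, 0, 0, 0, 0], [0, 0, 0, 0, 0, 0, 0]]
```

Call:
arm_command([
  [0,0.54,0.01,2.93,0.0,0.0,0.0],
  [0,0.53,0.01,2.94,0.0,0.1,0],
  [0,0.5,0.03,0,-0.2,5.5,0.0],
  [0,0.5,0.02,0,-0.3,5.6,0.0],
  [0,0.5,0.02,0,-0.2,5.5,0.0],
  [0,0.5,0.02,0,-0.3,5.6,0.0],
  [0,0.5,0.03,0,-0.2,5.5,0.0],
  [0,0.5,0.02,0,-0.3,5.6,0.0],
  [0,0.5,0.02,0,-0.2,5.5,0.0],
  [0,0.5,0.02,0,-0.2,5.6,0.0],
  [0,0.5,0.03,0,-0.3,5.5,0.0],
])

```text
clock: 15.38
eef_pos: [560.2, -150.2, 336.6]
tool_rot: [3.139, 1.043, -3.099]
force: [0.5, -0.5, -1.4]
width: 44.9
```

Call:
arm_command([
  [0,0.12,3.2,0.0,0.0,0.0,-1.1],
  [0,0.12,3.2,0.0,0.0,0.0,-1.1],
  [0,0.12,3.2,0.0,0.0,0.0,-1.1],
  [0,0.12,3.2,0.0,0.0,0.0,-1.1],
  [0,0.12,3.2,0.0,0.0,0.0,-1.1],
  [0,0.12,3.2,0.0,0.0,0.0,-1.1],
  [0,0.12,3.2,0.0,0.0,0.0,-1.2],
  [0,0.12,3.2,0.0,0.0,0.0,-1.1],
  [0,0.12,3.2,0.0,0.0,0.0,-1.1],
  [0,0.12,3.2,0.0,0.0,0.0,-1.1],
  [0,0.12,3.2,0.0,0.0,0.0,-1.1],
  [0,0.12,3.2,0.0,0.0,0.0,-1.1],
  [0,0,0,0,0,0,0],
  [0,0,0,0,0,0,0],
  [0,0,0,0,0,0,0],
])

```text
clock: 16.63
eef_pos: [573.9, 233.0, 336.0]
tool_rot: [-3.141, 1.047, 2.954]
force: [0.2, -0.6, -1.1]
width: 45.1
```

```bash
sed -i "s/T=pose(DRY,y/T=pose(STN if len(sys.argv)>7 else DRY,y/" st.py; python3 st.py w14 wrist 0 130 310 0 s
```

```text
16.6333 [573.9 233.  336. ] [ 0.2 -0.6 -1.1] [-0.16 -0.59  0.06] 45.1 [-0.35  0.8   0.11  1.01 -0.3   1.82  1.13]
err [-0.3 -1.6  1.1] [-0.  -0.  -0.1]
```

View pics/w14.png

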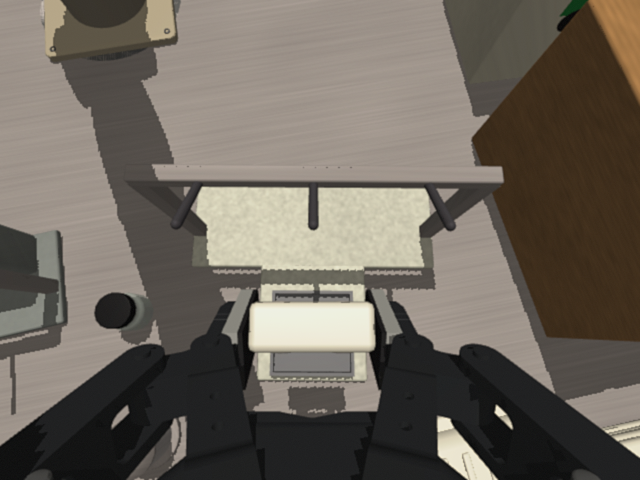

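Run:
```python
import cv2
a=cv2.imread('pics/w14.png')
cv2.imwrite('pics/c9.png',cv2.resize(a[155:245,115:515],None,fx=2,fy=2,interpolation=cv2.INTER_CUBIC))
```

```text
(no output)
```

View pics/c9.png

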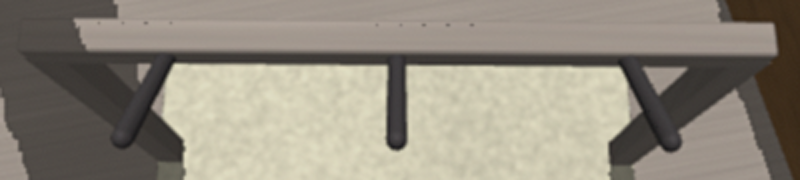

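```bash
cat > fit4.py <<'E'
from plan import *
from scipy.optimize import least_squares
C=lambda q:np.array(q)/2+[115,155]
L=[((8,-163,208),C((21,52))),((-8,-163,208),C((20,18))),((8,163,208),C((777,55))),((-8,163,208),C((774,22))),
((56,-100,242),C((121,137))),((56,0,242),C((397,139))),((56,100,242),C((672,142)))]
r=lambda p:np.concatenate([proj('wrist',W(p,l))-q for l,q in L])
o=least_squares(r,STN);print(o.x,np.round(r(o.x).reshape(-1,2),1).tolist())
E
python3 fit4.py
```

```text
[ 4.57486296e+02  2.57330722e+02 -1.95259744e-01] [[-2.9, -0.5], [-0.0, -0.8], [1.3, 0.2], [0.6, -0.6], [1.3, 0.7], [0.1, 0.5], [-0.5, -0.2]]
```

```bash
sed -i "s/^STN=.*/STN=(457.5,257.2,-.194)/" plan.py
python3 - <<'E'
from plan import *
y=100
a=rows([pose(STN,y,120,310,0),pose(STN,y,84,266,0)],0,step=30,settle=3)
E
```

```text
9 [[0, 0.24, 2.55, -0.03, 0.0, 0.0, -0.1], [0, 0.24, 2.55, -0.04, 0.0, 0.0, 0.0], [0, 0.24, 2.55, -0.03, 0.0, 0.0, -0.1], [0, 0.24, 2.56, -0.04, 0.0, 0.0, -0.1], [0, -1.76, 0.34, -2.2, 0.0, 0.0, 0.0], [0, -1.77, 0.35, -2.2, 0.0, 0.0, 0.0], [0, 0, 0, 0, 0, 0, 0], [0, 0, 0, 0, 0, 0, 0], [0, 0, 0, 0, 0, 0, 0]]
```

Call:
arm_command([
  [0,0.24,2.55,0,0.0,0.0,-0.1],
  [0,0.24,2.55,0,0.0,0.0,0.0],
  [0,0.24,2.55,0,0.0,0.0,-0.1],
  [0,0.24,2.55,0,0.0,0.0,-0.1],
  [0,-1.75,0.35,-2.2,0.0,0.0,0.0],
  [0,-1.75,0.35,-2.2,0.0,0.0,0.0],
  [0,0,0,0,0,0,0],
  [0,0,0,0,0,0,0],
  [0,0,0,0,0,0,0],
])

```text
clock: 17.43
eef_pos: [549.8, 341.4, 293.8]
tool_rot: [3.138, 1.049, 2.944]
force: [0.3, 0.0, -0.6]
width: 45.0
```

```bash
python3 st.py w15 wrist 100 84 266 0 s
python3 - <<'E'
from h import *
a=ctrl.get_image('scene');cv2.imwrite('pics/w16.png',cv2.resize(a[80:310,340:600],None,fx=3,fy=2.6))
E
```

```text
17.4333 [549.8 341.4 293.8] [ 0.3  0.  -0.6] [-0.1  -0.69 -0.05] 45.0 [-0.48  0.84  0.09  1.02 -0.36  1.71  1.  ]
err [1.4 0.1 2.8] [-0.1  0.1  0.1]
```

View pics/w15.png

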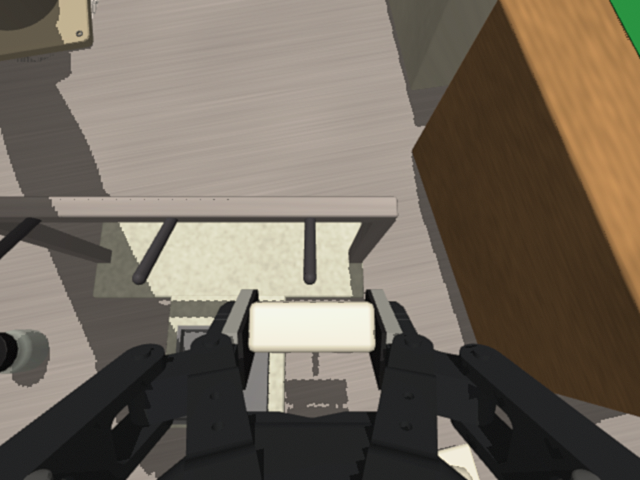

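View pics/w16.png

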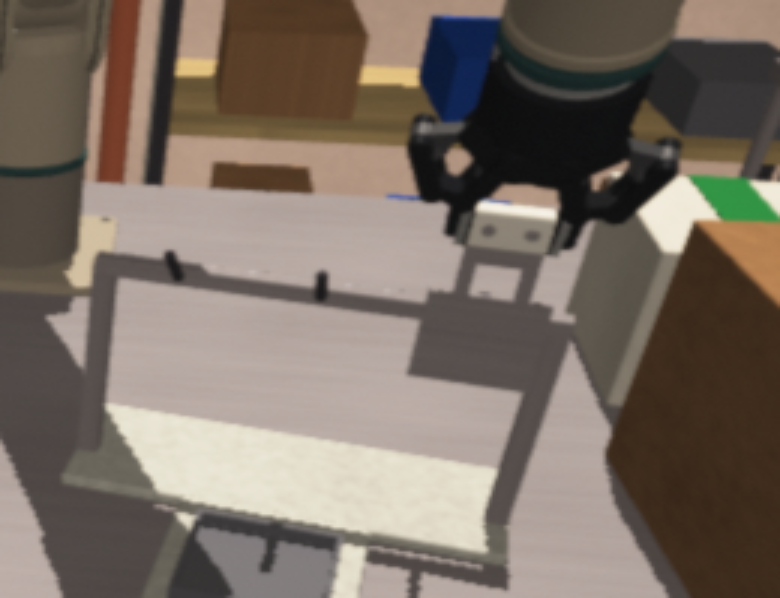

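Run:
```python
from plan import *
y=100
z=lambda x:200+(x-6)*.839
a=rows([pose(STN,y,66,z(66),0),pose(STN,y,45,z(45),0)],0,step=10,settle=2)
a=rows([pose(STN,y,24,z(24),0),pose(STN,y,24,z(24)-6,0)],0,start=a,step=8,settle=2)
```

```text
8 [[0, -0.65, 0.1, -0.63, 0.0, 0.1, 0.0], [0, -0.66, 0.1, -0.63, -0.1, 0.0, 0.0], [0, -0.65, 0.11, -0.63, 0.0, 0.1, 0.1], [0, -0.69, 0.13, -0.59, 0.0, 0.0, 0.0], [0, -0.69, 0.14, -0.58, 0.0, 0.0, 0.0], [0, -0.68, 0.13, -0.59, 0.0, 0.0, 0.0], [0, 0, 0, 0, 0, 0, 0], [0, 0, 0, 0, 0, 0, 0]]
7 [[0, -0.52, 0.1, -0.44, 0.0, 0.0, 0.0], [0, -0.51, 0.1, -0.44, 0.0, 0.0, 0.0], [0, -0.52, 0.11, -0.44, 0.0, 0.0, 0.0], [0, -0.52, 0.1, -0.44, 0.0, 0.0, 0.0], [0, 0.0, 0.0, -0.6, 0.0, 0.0, 0.0], [0, 0, 0, 0, 0, 0, 0], [0, 0, 0, 0, 0, 0, 0]]
```

Call:
arm_command([
  [0,-0.65,0.1,-0.63,0.0,0.1,0.0],
  [0,-0.65,0.1,-0.63,0,0.0,0.0],
  [0,-0.65,0.1,-0.63,0.0,0.1,0],
  [0,-0.7,0.13,-0.59,0.0,0.0,0.0],
  [0,-0.7,0.14,-0.58,0.0,0.0,0.0],
  [0,-0.7,0.13,-0.59,0.0,0.0,0.0],
  [0,0,0,0,0,0,0],
  [0,0,0,0,0,0,0],
])

```text
clock: 18.2
eef_pos: [508.9, 349.4, 257.1]
tool_rot: [3.138, 1.045, 2.945]
force: [1.0, -0.6, -1.2]
width: 44.8
```

```bash
python3 st.py w17 scene 100 45 232.7 0 s
python3 - <<'E'
from h import *
a=ctrl.get_image('scene');cv2.imwrite('pics/w17.png',cv2.resize(a[120:250,400:580],None,fx=4.4,fy=4.4))
E
```

```text
18.2 [508.9 349.4 257.1] [ 1.  -0.6 -1.2] [-0.08 -0.61 -0.01] 44.8 [-0.51  0.81  0.09  1.2  -0.36  1.57  1.02]
err [-1.2  0.6 -0.5] [-0.1 -0.1 -0. ]
```

View pics/w17.png

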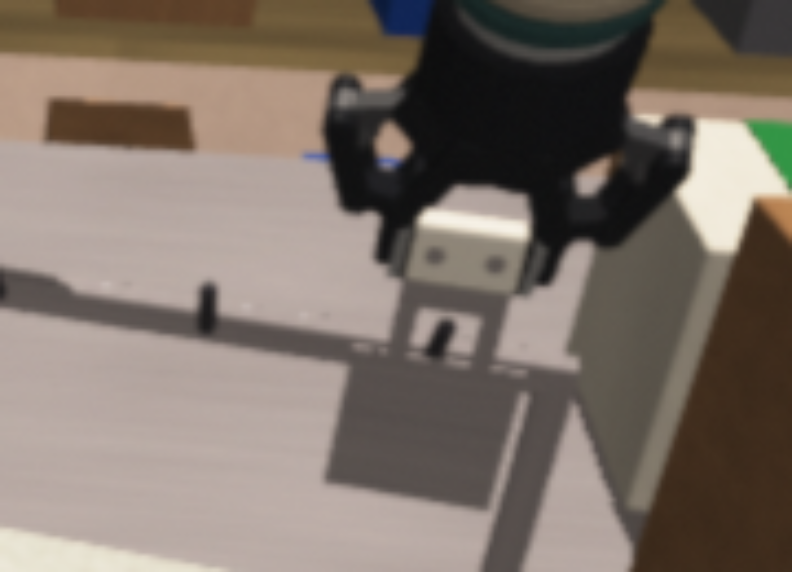

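Peg is poking through the slot, near the lower part (about (440,340) in the crop). Continue in.

Call:
arm_command([
  [0,-0.5,0.1,-0.46,0.0,0.0,0.0],
  [0,-0.5,0.1,-0.46,0.0,0.0,0.0],
  [0,-0.5,0.1,-0.46,0.0,0.0,0.0],
  [0,-0.5,0.1,-0.46,0.0,0.0,0.0],
  [0,0.0,0.0,-0.3,0.0,0.0,0.0],
  [0,0,0,-0.2,0,0,0],
  [0,0,0,0,0,0,0],
])

```text
clock: 18.88
eef_pos: [487.7, 353.4, 232.4]
tool_rot: [-3.142, 1.043, 2.949]
force: [-0.3, -0.5, -0.9]
width: 45.2
```

```bash
python3 st.py w18 scene 100 24 210 0 s
python3 - <<'E'
from h import *
a=ctrl.get_image('scene');cv2.imwrite('pics/w18.png',cv2.resize(a[120:250,400:580],None,fx=4.4,fy=4.4))
E
```

```text
18.8833 [487.7 353.4 232.4] [-0.3 -0.5 -0.9] [-0.13 -0.68 -0.03] 45.2 [-0.53  0.8   0.08  1.29 -0.37  1.49  1.03]
err [-1.8  0.5 -2.5] [-0.  -0.2 -0.1]
```

View pics/w18.png

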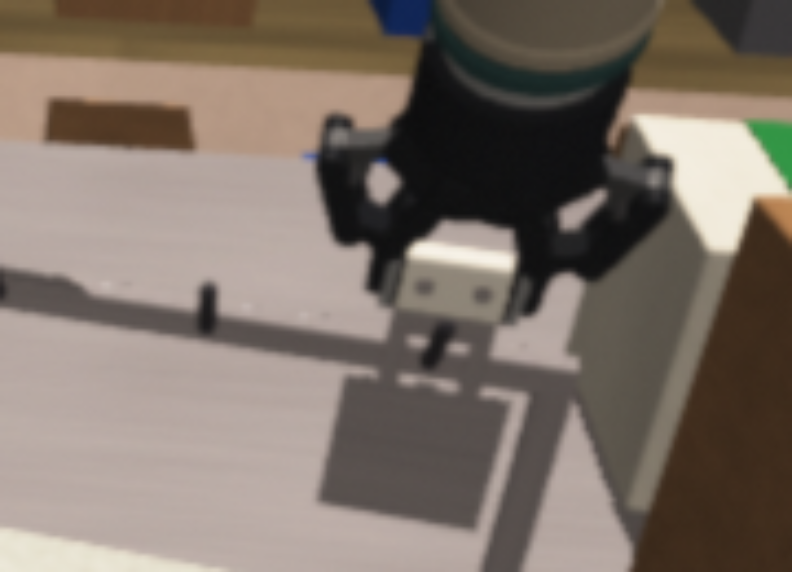

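Call:
arm_command([
  [0,0,0,-0.2,0,0,0],
  [0,0,0,-0.15,0,0,0],
  [0,0,0,0,0,0,0],
])

```text
clock: 19.23
eef_pos: [487.2, 354.0, 230.2]
tool_rot: [3.139, 1.042, 2.947]
force: [-2.1, 0.4, 2.2]
width: 45.1
```

Call:
arm_command([
  [0,0,0,-0.2,0,0,0],
  [0,0,0,0,0,0,0],
])

```text
clock: 19.4
eef_pos: [486.6, 354.3, 229.1]
tool_rot: [3.138, 1.04, 2.946]
force: [-4.0, 0.1, 7.3]
width: 44.9
```

Call:
arm_command([
  [0.65,0,0,0.1,0,0,0],
  [0.75,0,0,0,0,0,0],
  [0.85,0,0,0,0,0,0],
  [0.85,0,0,0,0,0,0],
  [0.85,0,0,0,0,0,0],
])

```text
clock: 19.82
eef_pos: [488.0, 353.4, 228.2]
tool_rot: [3.141, 1.043, 2.948]
force: [-0.1, -0.5, -0.5]
width: 72.5
```

Call:
arm_command([
  [0.85,0.4,-0.1,0.8,0,0,0],
  [0.85,0.8,-0.15,1.5,0,0,0],
  [0.85,1.2,-0.2,2.2,0,0,0],
  [0.85,1.2,-0.2,2.2,0,0,0],
  [0.85,1.5,-0.3,2.6,0,0,0],
  [0.85,1,0,1.5,0,0,0],
  [0.85,0,0,0,0,0,0],
])

```text
clock: 20.4
eef_pos: [552.2, 343.5, 340.0]
tool_rot: [3.133, 1.05, 2.939]
force: [-0.7, -0.1, -0.1]
width: 72.6
```

Run:
```python
from h import *
s=ctrl.read_state();print(s['clock'],s['eef_pos'],s['width'])
a=ctrl.get_image('scene');cv2.imwrite('pics/w19.png',a)
```

```text
20.4 [552.18490038 343.48762544 339.95139559] 72.63870128604532
```

View pics/w19.png

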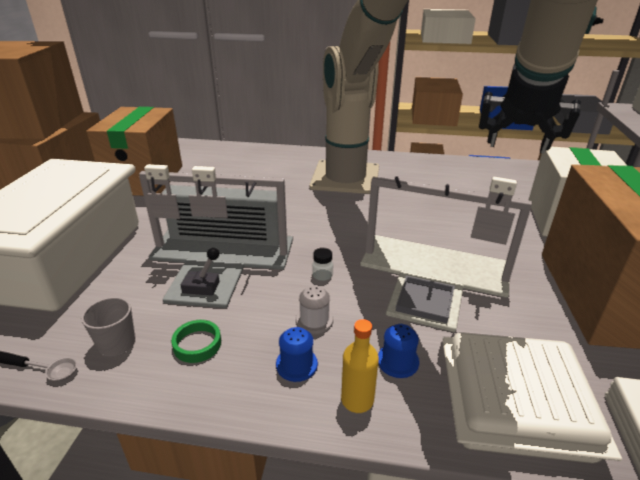

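Run:
```python
from plan import *
a=rows([pose(DRY,0,39,191,0,back=110),pose(DRY,0,39,191,0,back=60)],0.85,step=38,settle=3)
```

```text
21 [[0.85, 0.05, -3.7, -0.17, 0.0, 0.0, 0.9], [0.85, 0.04, -3.7, -0.16, 0.0, 0.0, 0.8], [0.85, 0.05, -3.7, -0.17, 0.0, 0.0, 0.9], [0.85, 0.05, -3.7, -0.17, 0.0, 0.0, 0.8], [0.85, 0.04, -3.7, -0.17, 0.0, 0.0, 0.9], [0.85, 0.05, -3.7, -0.16, -0.1, 0.0, 0.8], [0.85, 0.05, -3.7, -0.17, 0.0, 0.0, 0.9], [0.85, 0.04, -3.7, -0.17, 0.0, 0.0, 0.8], [0.85, 0.05, -3.7, -0.17, 0.0, 0.0, 0.9], [0.85, 0.05, -3.7, -0.16, 0.0, 0.0, 0.8], [0.85, 0.04, -3.7, -0.17, 0.0, 0.0, 0.9], [0.85, 0.05, -3.7, -0.17, 0.0, 0.0, 0.9], [0.85, 0.05, -3.7, -0.17, 0.0, 0.0, 0.8], [0.85, 0.04, -3.7, -0.16, 0.0, 0.0, 0.9], [0.85, 0.05, -3.7, -0.17, 0.0, 0.0, 0.8], [0.85, 0.05, -3.7, -0.17, -0.1, 0.0, 0.9], [0.85, -1.25, -0.05, -2.16, 0.0, 0.0, 0.0], [0.85, -1.25, -0.06, -2.17, 0.0, 0.0, 0.0], [0.85, 0, 0, 0, 0, 0, 0], [0.85, 0, 0, 0, 0, 0, 0], [0.85, 0, 0, 0, 0, 0, 0]]
```

Call:
arm_command([
  [0.85,0.05,-3.7,-0.17,0.0,0.0,0.9],
  [0.85,0.05,-3.7,-0.17,0.0,0.0,0.8],
  [0.85,0.05,-3.7,-0.17,0.0,0.0,0.9],
  [0.85,0.05,-3.7,-0.17,0.0,0.0,0.8],
  [0.85,0.05,-3.7,-0.17,0.0,0.0,0.9],
  [0.85,0.05,-3.7,-0.16,-0.1,0.0,0.8],
  [0.85,0.05,-3.7,-0.17,0.0,0.0,0.9],
  [0.85,0.05,-3.7,-0.17,0.0,0.0,0.8],
  [0.85,0.05,-3.7,-0.17,0.0,0.0,0.9],
  [0.85,0.05,-3.7,-0.16,0.0,0.0,0.8],
  [0.85,0.05,-3.7,-0.17,0.0,0.0,0.9],
  [0.85,0.05,-3.7,-0.17,0.0,0.0,0.9],
  [0.85,0.05,-3.7,-0.17,0.0,0.0,0.8],
  [0.85,0.05,-3.7,-0.16,0.0,0.0,0.9],
  [0.85,0.05,-3.7,-0.17,0.0,0.0,0.8],
  [0.85,0.05,-3.7,-0.17,-0.1,0.0,0.9],
  [0.85,-1.25,-0.05,-2.16,0.0,0.0,0.0],
  [0.85,-1.25,-0.06,-2.17,0.0,0.0,0.0],
  [0.85,0,0,0,0,0,0],
  [0.85,0,0,0,0,0,0],
])

```text
clock: 22.12
eef_pos: [530.7, -248.2, 265.5]
tool_rot: [-3.14, 1.04, -3.094]
force: [0.8, -0.2, 0.3]
width: 72.7
```

```bash
python3 - <<'E'
from h import *
ctrl.get_image('wrist')
E
python3 st.py w20 wrist 0 39 191 0
```

```text
22.1667 [ 532.2 -248.2  266.6] [0.4 1.  1. ] [-0.04 -0.56 -0.05] 72.3 [0.21 0.8  0.16 1.21 0.08 1.63 1.95]
err [29.1  2.5 50.6] [ 0.1 -0.2 -0.2]
```

View pics/w20.png

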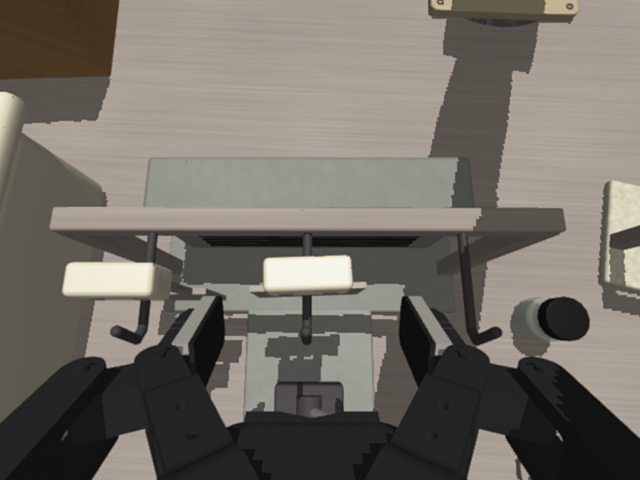

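```bash
cat > chk.py <<'E'
from plan import *
def inv(P,p=DRY):
    d=np.array(P)[:2]-p[:2];c,s=np.cos(p[2]),np.sin(p[2]);return np.round([c*d[0]+s*d[1],-s*d[0]+c*d[1]],1)
E
python3 - <<'E'
from chk import *
for q in [(265,257),(351,256),(267,293),(352,291)]: print(inv(atz('wrist',*q,245)))
print('bar',[inv(atz('wrist',*q,208)).tolist() for q in[(52,209),(54,231),(563,209),(565,231)]])
print('hook end',inv(atz('wrist',306,336,231)),'R',inv(atz('wrist',119,331,231)),'L',inv(atz('wrist',494,334,231)))
a=rows([pose(DRY,-1,39,191,0)],0.85,step=18)
E
```

```text
[ 32.  -22.1]
[31.3 22. ]
[ 50.3 -20.5]
[49.2 22.1]
bar [[-5.8, -164.0], [8.7, -160.3], [-6.6, 161.5], [7.9, 160.4]]
hook end [71.4 -1.1] R [ 69.2 -99.7] L [70.1 97.7]
6 [[0.85, -0.74, -0.08, -1.28, 0.0, 0.0, 0.0], [0.85, -0.75, -0.09, -1.28, 0.1, -0.1, -0.1], [0.85, -0.74, -0.08, -1.28, 0.0, 0.0, 0.0], [0.85, -0.75, -0.09, -1.28, 0.1, 0.0, -0.1], [0.85, 0, 0, 0, 0, 0, 0], [0.85, 0, 0, 0, 0, 0, 0]]
```

Run:
```python
from plan import *
a=rows([pose(DRY,0,40,191,0)],0.85,step=18)
y=0
st=pose(DRY,y,40,191,0)
a=rows([pose(DRY,y,40,200,0),pose(DRY,y,51,200,0)]+[pose(DRY,y,52,200,t) for t in(10,20,25)],0,start=st,step=6,settle=2,dtheta=4)
```

```text
6 [[0.85, -0.72, -0.06, -1.28, 0.0, 0.0, 0.0], [0.85, -0.72, -0.06, -1.28, 0.1, -0.1, -0.1], [0.85, -0.72, -0.06, -1.28, 0.0, 0.0, 0.0], [0.85, -0.72, -0.05, -1.28, 0.1, 0.0, -0.1], [0.85, 0, 0, 0, 0, 0, 0], [0.85, 0, 0, 0, 0, 0, 0]]
14 [[0, 0.0, 0.0, 0.45, 0.0, 0.0, 0.0], [0, 0.0, 0.0, 0.45, 0.0, 0.0, 0.0], [0, 0.55, 0.02, 0.0, 0.0, 0.0, 0.0], [0, 0.55, 0.03, 0.0, 0.0, 0.0, 0.0], [0, -0.11, -0.01, -0.08, 0.1, -3.3, 0.0], [0, -0.1, 0.0, -0.07, 0.2, -3.4, 0.0], [0, -0.11, -0.01, -0.08, 0.1, -3.3, 0.0], [0, -0.12, 0.0, -0.1, 0.2, -3.3, 0.0], [0, -0.12, -0.01, -0.1, 0.1, -3.4, 0.0], [0, -0.13, 0.0, -0.1, 0.2, -3.3, 0.0], [0, -0.08, -0.01, -0.08, 0.1, -2.5, 0.0], [0, -0.08, 0.0, -0.09, 0.1, -2.5, 0.0], [0, 0, 0, 0, 0, 0, 0], [0, 0, 0, 0, 0, 0, 0]]
```

Call:
arm_command([
  [0.85,-0.72,-0.05,-1.28,0.0,0.0,0.0],
  [0.85,-0.72,-0.05,-1.28,0.1,-0.1,-0.1],
  [0.85,-0.72,-0.05,-1.28,0.0,0.0,0.0],
  [0.85,-0.72,-0.05,-1.28,0.1,0.0,-0.1],
  [0.85,0,0,0,0,0,0],
  [0.85,0,0,0,0,0,0],
  [0,0,0,0,0,0,0],
  [0,0,0,0,0,0,0],
  [0,0,0,0,0,0,0],
  [0,0,0,0,0,0,0],
  [0,0,0,0,0,0,0],
])

```text
clock: 23.13
eef_pos: [504.1, -251.1, 216.2]
tool_rot: [-3.142, 1.048, -3.098]
force: [1.8, 0.8, 6.7]
width: 45.3
```

```bash
python3 st.py w21 wrist 0 40 191 0
```

```text
23.1333 [ 504.1 -251.1  216.2] [1.8 0.8 6.7] [ 0.11 -0.32 -0.06] 45.3 [0.22 0.8  0.16 1.35 0.09 1.48 1.95]
err [-0.1 -0.3  0.2] [-0.   0.   0.1]
```

View pics/w21.png

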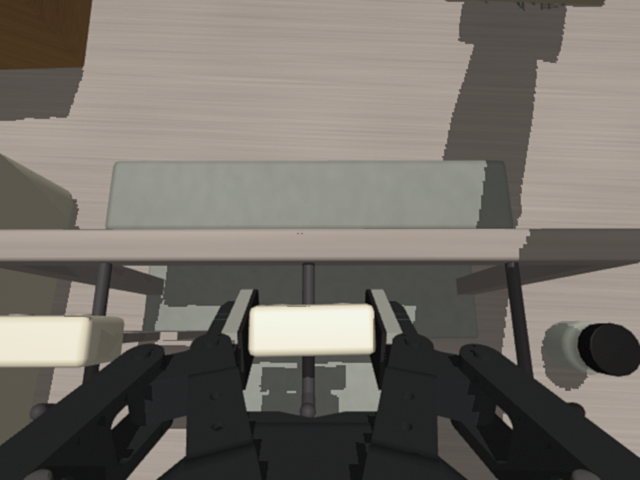

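Call:
arm_command([
  [0,0.0,0.0,0.45,0.0,0.0,0.0],
  [0,0.0,-0.05,0.45,0.0,0.0,0.0],
  [0,0.55,0,0.0,0.0,0.0,0.0],
  [0,0.55,0.0,0.0,0.0,0.0,0.0],
  [0,0,0,0,0,0,0],
  [0,-0.1,-0.01,-0.08,0.1,-3.3,0.0],
  [0,-0.1,0.0,-0.07,0.2,-3.4,0.0],
  [0,-0.1,-0.01,-0.08,0.1,-3.3,0.0],
  [0,-0.1,0.0,-0.1,0.2,-3.3,0.0],
  [0,-0.1,-0.01,-0.1,0.1,-3.4,0.0],
  [0,-0.1,0.0,-0.1,0.2,-3.3,0.0],
  [0,-0.08,-0.01,-0.08,0.1,-2.5,0.0],
  [0,-0.08,0.0,-0.09,0.1,-2.5,0.0],
  [0,0,0,0,0,0,0],
  [0,0,0,0,0,0,0],
])

```text
clock: 24.43
eef_pos: [505.9, -252.2, 217.2]
tool_rot: [3.127, 1.481, -3.114]
force: [0.3, -0.8, -0.9]
width: 44.9
```

```bash
python3 st.py w22 scene 0 52 200 25;  python3 - <<'E'
from plan import *
y=0
a=rows([pose(DRY,y,54,200,36),pose(DRY,y,60,200,42),pose(DRY,y,67,200,47),pose(DRY,y,72,202,49)],0,step=6,dtheta=3.1)
E
```

```text
24.4333 [ 505.9 -252.2  217.2] [ 0.3 -0.8 -0.9] [ 0.02 -0.1   0.01] 44.9 [ 0.33  0.56  0.09  1.7  -0.01  0.96  2.03]
err [-0.8 -1.6 -0.7] [-0.1 -0.2  0.1]
11 [[0, -0.03, 0.03, -0.08, 0.1, -2.8, 0.0], [0, -0.02, 0.03, -0.09, 0.1, -2.8, 0.0], [0, -0.03, 0.03, -0.08, 0.1, -2.7, 0.1], [0, -0.02, 0.04, -0.09, 0.1, -2.8, 0.0], [0, 0.23, 0.01, -0.12, 0.1, -3.0, 0.0], [0, 0.23, 0.01, -0.13, 0.2, -3.0, 0.0], [0, 0.31, 0.01, -0.11, 0.1, -2.5, 0.0], [0, 0.31, 0.01, -0.11, 0.1, -2.5, 0.0], [0, 0.47, 0.03, 0.11, 0.1, -2.0, 0.0], [0, 0, 0, 0, 0, 0, 0], [0, 0, 0, 0, 0, 0, 0]]
```

View pics/w22.png

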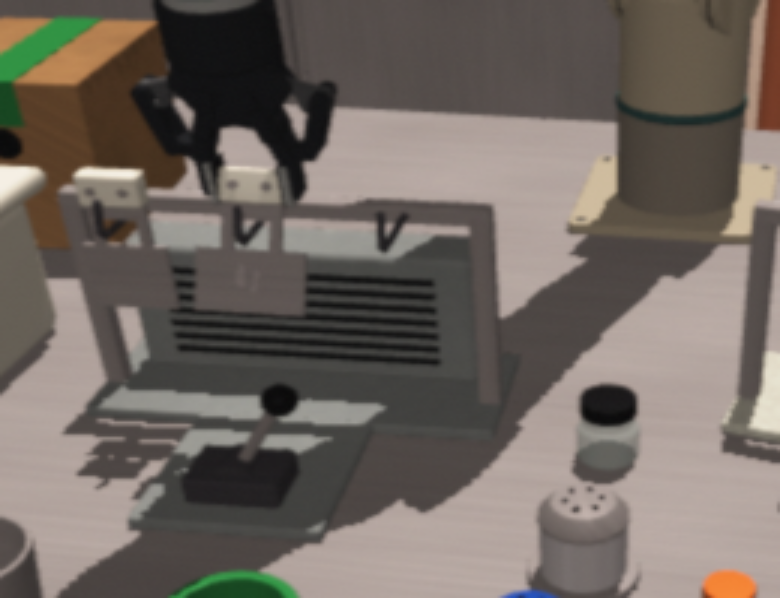

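Call:
arm_command([
  [0,-0.03,0.02,-0.08,0.1,-2.8,0.0],
  [0,-0.02,0.02,-0.09,0.1,-2.8,0.0],
  [0,-0.03,0.02,-0.08,0.1,-2.7,0.1],
  [0,-0.02,0.0,-0.09,0.1,-2.8,0.0],
  [0,0.23,0.01,-0.12,0.1,-3.0,0.0],
  [0,0.23,0.01,-0.13,0.2,-3.0,0.0],
  [0,0.31,0.01,-0.11,0.1,-2.5,0.0],
  [0,0.31,0.01,-0.11,0.1,-2.5,0.0],
  [0,0.47,0.03,0.11,0.1,-2.0,0.0],
  [0,0,0,0,0,0,0],
  [0,0,0,0,0,0,0],
])

```text
clock: 25.4
eef_pos: [521.1, -250.7, 209.7]
tool_rot: [0.003, 1.24, 0.048]
force: [-0.5, -1.0, -0.9]
width: 45.0
```

```bash
python3 st.py w23 wrist 0 72 202 49;  python3 - <<'E'
from plan import *
y=0
a=rows([pose(DRY,y,75,207,50),pose(DRY,y,73,217,50),pose(DRY,y,70,230,50),pose(DRY,y,65,250,50),pose(DRY,y,61,272,50)],0,step=7,dtheta=3.1)
E
```

```text
25.4 [ 521.1 -250.7  209.7] [-0.5 -1.  -0.9] [-0.05  0.45 -0.05] 45.0 [ 0.61  0.45 -0.15  2.02 -0.26  0.4   2.33]
err [ 0.  -0.7 -0.4] [-0.1 -0.1 -0. ]
14 [[0, 0.25, 0.08, 0.47, 0.0, -1.0, 0.0], [0, -0.1, 0.0, 0.5, 0.0, 0.0, 0.0], [0, -0.1, -0.01, 0.5, 0.0, 0.0, 0.0], [0, -0.15, 0.0, 0.65, 0.0, 0.0, 0.0], [0, -0.15, -0.01, 0.65, 0.0, 0.0, 0.0], [0, -0.17, -0.01, 0.67, 0.0, 0.0, 0.0], [0, -0.16, -0.01, 0.66, 0.0, 0.0, 0.0], [0, -0.17, 0.0, 0.67, 0.0, 0.0, 0.0], [0, -0.1, -0.01, 0.55, 0.0, 0.0, 0.0], [0, -0.1, 0.0, 0.55, 0.0, 0.0, 0.0], [0, -0.1, -0.01, 0.55, 0.0, 0.0, 0.0], [0, -0.1, 0.0, 0.55, 0.0, 0.0, 0.0], [0, 0, 0, 0, 0, 0, 0], [0, 0, 0, 0, 0, 0, 0]]
```

View pics/w23.png

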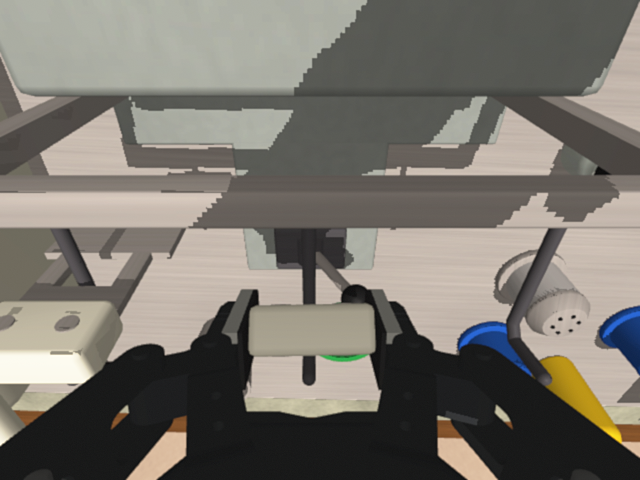

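Call:
arm_command([
  [0,0.25,0,0.45,0.0,-1.0,0.0],
  [0,-0.1,0.0,0.5,0.0,0.0,0.0],
  [0,-0.1,0,0.5,0.0,0.0,0.0],
  [0,0,0,0,0,0,0],
])

```text
clock: 25.78
eef_pos: [522.1, -251.0, 226.1]
tool_rot: [-0.007, 1.219, 0.039]
force: [0.2, -0.0, -0.6]
width: 45.1
```

Call:
arm_command([
  [0,-0.15,0.0,0.65,0.0,0.0,0.0],
  [0,-0.15,-0.01,0.65,0.0,0.0,0.0],
  [0,-0.15,-0.01,0.65,0.0,0.0,0.0],
  [0,-0.15,-0.01,0.65,0.0,0.0,0.0],
])

```text
clock: 26.12
eef_pos: [515.4, -251.0, 251.5]
tool_rot: [-0.004, 1.221, 0.042]
force: [-0.7, -0.4, -1.1]
width: 45.1
```

Call:
arm_command([
  [0,-0.15,0.0,0.65,0.0,0.0,0.0],
  [0,-0.1,-0.01,0.55,0.0,0.0,0.0],
  [0,-0.1,0.0,0.55,0.0,0.0,0.0],
  [0,-0.1,-0.01,0.55,0.0,0.0,0.0],
  [0,-0.1,0.0,0.55,0.0,0.0,0.0],
  [0,0,0,0,0,0,0],
])

```text
clock: 26.62
eef_pos: [510.4, -251.5, 280.4]
tool_rot: [-0.006, 1.219, 0.039]
force: [0.4, -0.6, -1.2]
width: 45.5
```

```bash
python3 st.py w24 scene 0 61 272 50;  python3 - <<'E'
from plan import *
a=rows([pose(DRY,0,70,335,50),pose(DRY,0,105,315,0)],0,step=35,dtheta=6,settle=0)
a=rows([pose(STN,0,84,266,0,back=45)],0,start=a,step=38,settle=3)
E
```

```text
26.6167 [ 510.4 -251.5  280.4] [ 0.4 -0.6 -1.2] [-0.08  0.52 -0.01] 45.5 [ 0.63  0.33 -0.14  1.97 -0.25  0.55  2.31]
err [ 0.4 -1.1  0.8] [ 0.1  0.1 -0. ]
11 [[0, 0.44, 0.07, 3.14, 0.0, 0.0, 0.0], [0, 0.44, 0.07, 3.14, 0.1, 0.1, 0.0], [0, 0.55, 0.02, -0.03, -0.3, 5.5, 0.0], [0, 0.56, 0.03, -0.03, -0.2, 5.6, 0.0], [0, 0.56, 0.02, -0.03, -0.3, 5.5, 0.0], [0, 0.56, 0.02, -0.03, -0.2, 5.6, 0.0], [0, 0.55, 0.03, -0.03, -0.3, 5.5, 0.0], [0, 0.56, 0.02, -0.03, -0.2, 5.6, 0.0], [0, 0.56, 0.03, -0.03, -0.2, 5.5, 0.0], [0, 0.55, 0.02, -0.03, -0.3, 5.6, 0.0], [0, 0.56, 0.03, -0.03, -0.2, 5.5, 0.0]]
16 [[0, -0.14, 3.74, -0.08, 0.0, 0.0, -1.1], [0, -0.14, 3.75, -0.07, 0.0, 0.0, -1.0], [0, -0.13, 3.74, -0.08, 0.0, 0.0, -1.1], [0, -0.14, 3.74, -0.08, 0.0, 0.0, -1.0], [0, -0.14, 3.75, -0.08, 0.0, 0.0, -1.1], [0, -0.14, 3.74, -0.07, 0.0, 0.0, -1.0], [0, -0.13, 3.74, -0.08, 0.0, 0.0, -1.1], [0, -0.14, 3.74, -0.08, 0.0, 0.0, -1.0], [0, -0.14, 3.75, -0.07, 0.0, 0.0, -1.1], [0, -0.14, 3.74, -0.08, 0.0, 0.0, -1.0], [0, -0.13, 3.74, -0.08, 0.0, 0.0, -1.1], [0, -0.14, 3.75, -0.07, 0.0, 0.1, -1.0], [0, -0.14, 3.74, -0.08, 0.0, 0.0, -1.1], [0, 0, 0, 0, 0, 0, 0], [0, 0, 0, 0, 0, 0, 0], [0, 0, 0, 0, 0, 0, 0]]
```

View pics/w24.png

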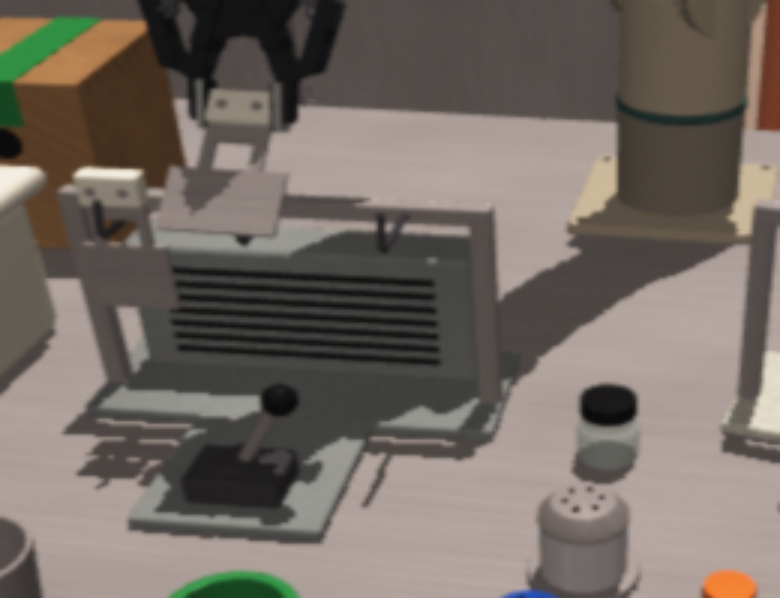

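Call:
arm_command([
  [0,0.44,0.05,3.14,0.0,0.0,0.0],
  [0,0.44,0.05,3.14,0.1,0.1,0.0],
  [0,0.55,0.02,0,-0.3,5.5,0.0],
  [0,0.55,0.03,0,-0.2,5.6,0.0],
  [0,0.55,0.02,0,-0.3,5.5,0.0],
  [0,0.55,0.02,0,-0.2,5.6,0.0],
  [0,0.55,0.03,0,-0.3,5.5,0.0],
  [0,0.55,0.02,0,-0.2,5.6,0.0],
  [0,0.55,0.03,0,-0.2,5.5,0.0],
  [0,0.55,0.02,0,-0.3,5.6,0.0],
  [0,0.55,0.03,0,-0.2,5.5,0.0],
])

```text
clock: 27.58
eef_pos: [569.2, -247.4, 341.7]
tool_rot: [3.139, 1.044, -3.099]
force: [-0.1, -1.5, -1.9]
width: 45.0
```

Call:
arm_command([
  [0,-0.14,3.74,0,0.0,0.0,-1.1],
  [0,-0.14,3.75,-0.07,0.0,0.0,-1.0],
  [0,-0.13,3.74,0,0.0,0.0,-1.1],
  [0,-0.14,3.74,-0.08,0.0,0.0,-1.0],
  [0,-0.14,3.75,-0.08,0.0,0.0,-1.1],
  [0,-0.14,3.74,-0.07,0.0,0.0,-1.0],
  [0,-0.13,3.74,-0.08,0.0,0.0,-1.1],
  [0,-0.14,3.74,-0.08,0.0,0.0,-1.0],
  [0,-0.14,3.75,-0.07,0.0,0.0,-1.1],
  [0,-0.14,3.74,-0.08,0.0,0.0,-1.0],
  [0,-0.13,3.74,-0.08,0.0,0.0,-1.1],
  [0,-0.14,3.75,-0.07,0.0,0.1,-1.0],
  [0,-0.14,3.74,-0.08,0.0,0.0,-1.1],
  [0,0,0,0,0,0,0],
  [0,0,0,0,0,0,0],
  [0,0,0,0,0,0,0],
])

```text
clock: 28.92
eef_pos: [550.5, 238.3, 332.7]
tool_rot: [-3.141, 1.045, 2.948]
force: [-0.1, 0.1, -1.5]
width: 45.1
```

```bash
python3 st.py w25 wrist 0 84 266 0 s
python3 - <<'E'
from plan import *
z=lambda x:201+(x-6)*.839
y=0
a=rows([pose(STN,y,80,z(80),0)],0,step=15,settle=2)
a=rows([pose(STN,y,66,z(66),0),pose(STN,y,45,z(45),0)],0,start=a,step=10,settle=2)
E
```

```text
28.9167 [550.5 238.3 332.7] [-0.1  0.1 -1.5] [-0.11 -0.64  0.07] 45.1 [-0.31  0.76 -0.02  1.1  -0.24  1.75  1.07]
err [21.4 -4.9 41.8] [-0.  -0.1  0. ]
6 [[0, -0.64, 0.16, -1.12, 0.0, 0.0, 0.0], [0, -0.64, 0.17, -1.12, 0.0, 0.0, 0.1], [0, -0.64, 0.16, -1.13, 0.0, -0.1, 0.0], [0, -0.64, 0.16, -1.12, 0.0, 0.0, 0.0], [0, 0, 0, 0, 0, 0, 0], [0, 0, 0, 0, 0, 0, 0]]
7 [[0, -0.69, 0.14, -0.59, 0.0, 0.0, 0.0], [0, -0.69, 0.13, -0.58, 0.0, 0.0, 0.0], [0, -0.68, 0.14, -0.59, 0.0, 0.0, 0.0], [0, -0.69, 0.13, -0.59, 0.0, 0.0, 0.0], [0, -0.69, 0.14, -0.58, 0.0, 0.0, 0.0], [0, 0, 0, 0, 0, 0, 0], [0, 0, 0, 0, 0, 0, 0]]
```

View pics/w25.png

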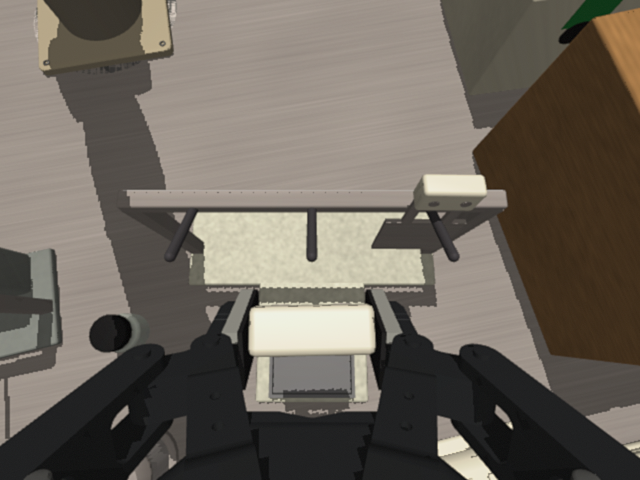

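Call:
arm_command([
  [0,-0.64,0.16,-1.12,0.0,0.0,0.0],
  [0,-0.64,0.16,-1.12,0.0,0.0,0.1],
  [0,-0.64,0.16,-1.12,0.0,-0.1,0.0],
  [0,-0.64,0.16,-1.12,0.0,0.0,0.0],
  [0,0,0,0,0,0,0],
  [0,0,0,0,0,0,0],
  [0,-0.69,0.14,-0.59,0.0,0.0,0.0],
  [0,-0.69,0.13,-0.58,0.0,0.0,0.0],
  [0,-0.68,0.14,-0.59,0.0,0.0,0.0],
  [0,-0.69,0.13,-0.59,0.0,0.0,0.0],
  [0,-0.69,0.14,-0.58,0.0,0.0,0.0],
  [0,0,0,0,0,0,0],
  [0,0,0,0,0,0,0],
])

```text
clock: 30.05
eef_pos: [491.3, 251.4, 260.1]
tool_rot: [3.138, 1.048, 2.944]
force: [0.4, -0.3, -1.5]
width: 45.0
```

```bash
python3 st.py w26 scene 0 45 233 0 s
python3 - <<'E'
from plan import *
z=lambda x:201+(x-6)*.839
y=0
a=rows([pose(STN,y,24,z(24),0),pose(STN,y,24,z(24)-6,0)],0,step=7,settle=2)
a=ctrl.get_image('scene');cv2.imwrite('pics/w26.png',cv2.resize(a[120:250,380:560],None,fx=4.4,fy=4.4))
E
```

```text
30.05 [491.3 251.4 260.1] [ 0.4 -0.3 -1.5] [-0.13 -0.71 -0.02] 45.0 [-0.34  0.72 -0.03  1.39 -0.25  1.49  1.09]
err [0.4 0.7 2.1] [-0.1  0.1  0. ]
8 [[0, -0.43, 0.07, -0.38, 0.0, 0.0, 0.0], [0, -0.42, 0.06, -0.38, 0.0, 0.0, 0.0], [0, -0.43, 0.07, -0.38, -0.1, 0.1, 0.0], [0, -0.43, 0.06, -0.39, 0.0, 0.0, 0.0], [0, -0.42, 0.07, -0.38, 0.0, 0.0, 0.0], [0, 0.0, 0.0, -0.6, 0.0, 0.0, 0.0], [0, 0, 0, 0, 0, 0, 0], [0, 0, 0, 0, 0, 0, 0]]
```

View pics/w26.png

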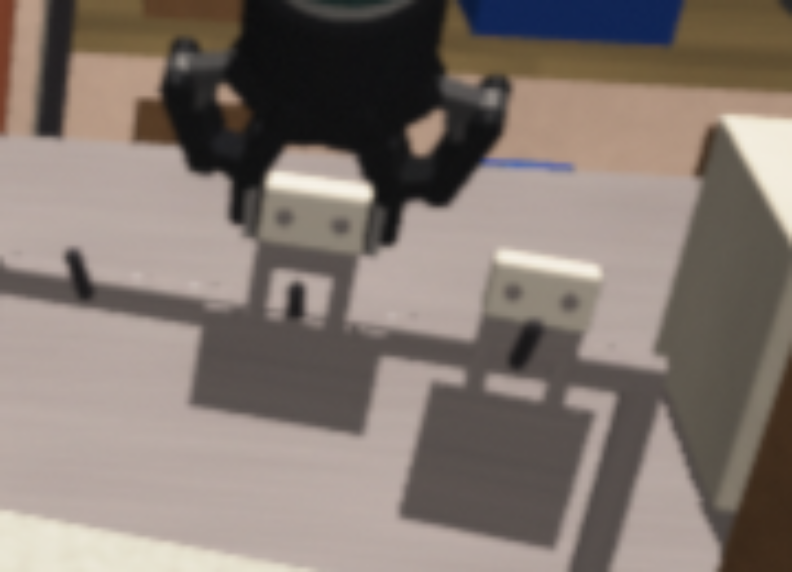

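Good. Go on, lower, and release.

Call:
arm_command([
  [0,-0.43,0.07,-0.38,0.0,0.0,0.0],
  [0,-0.42,0.06,-0.38,0.0,0.0,0.0],
  [0,-0.43,0.07,-0.38,-0.1,0.1,0.0],
  [0,-0.43,0.06,-0.39,0.0,0.0,0.0],
  [0,-0.42,0.07,-0.38,0.0,0.0,0.0],
  [0,0.0,0.0,-0.3,0.0,0.0,0.0],
  [0,0,0,-0.3,0,0,0],
  [0,0,0,0,0,0,0],
])

```text
clock: 30.82
eef_pos: [468.9, 255.0, 233.7]
tool_rot: [-3.139, 1.045, 2.951]
force: [0.4, -0.5, -1.6]
width: 45.0
```

Call:
arm_command([
  [0,0,0,-0.3,0,0,0],
  [0,0,0,0,0,0,0],
])

```text
clock: 30.98
eef_pos: [468.2, 255.5, 231.5]
tool_rot: [-3.141, 1.043, 2.949]
force: [-3.4, 0.6, -0.5]
width: 45.1
```

Call:
arm_command([
  [0,0,0,-0.2,0,0,0],
  [0,0,0,0,0,0,0],
])

```text
clock: 31.15
eef_pos: [467.9, 255.7, 230.5]
tool_rot: [3.141, 1.043, 2.949]
force: [-4.1, -0.3, 5.9]
width: 45.1
```

Call:
arm_command([
  [0.65,0,0,0,0,0,0],
  [0.75,0,0,0,0,0,0],
  [0.85,0,0,0,0,0,0],
  [0.85,0,0,0,0,0,0],
  [0.85,0,0,0,0,0,0],
  [0.85,0.4,-0.1,0.8,0,0,0],
  [0.85,0.8,-0.15,1.5,0,0,0],
  [0.85,1.2,-0.2,2.2,0,0,0],
  [0.85,1.2,-0.2,2.2,0,0,0],
  [0.85,1.5,-0.3,2.6,0,0,0],
  [0.85,1,0,1.5,0,0,0],
  [0.85,0,0,0,0,0,0],
])

```text
clock: 32.15
eef_pos: [533.4, 245.3, 340.6]
tool_rot: [3.136, 1.053, 2.942]
force: [-1.0, -0.5, -0.1]
width: 72.0
```

Run:
```python
from plan import *
print(cur()[2]['clock'])
a=ctrl.get_image('scene');cv2.imwrite('pics/w27.png',a)
a=rows([pose(DRY,-100,42,191,0,back=110),pose(DRY,-100,42,191,0,back=60)],0.85,step=38,settle=3)
```

```text
32.15
21 [[0.85, 0.21, -3.71, -0.17, 0.0, 0.0, 0.9], [0.85, 0.21, -3.71, -0.17, 0.0, 0.0, 0.8], [0.85, 0.21, -3.71, -0.18, 0.0, 0.0, 0.9], [0.85, 0.22, -3.71, -0.17, 0.0, 0.0, 0.8], [0.85, 0.21, -3.71, -0.17, 0.0, 0.0, 0.9], [0.85, 0.21, -3.71, -0.17, 0.0, 0.1, 0.8], [0.85, 0.21, -3.71, -0.18, 0.0, 0.0, 0.9], [0.85, 0.21, -3.71, -0.17, 0.0, 0.0, 0.8], [0.85, 0.21, -3.71, -0.17, 0.0, 0.0, 0.9], [0.85, 0.21, -3.71, -0.17, 0.0, 0.0, 0.8], [0.85, 0.22, -3.71, -0.17, 0.0, 0.0, 0.9], [0.85, 0.21, -3.7, -0.18, 0.0, 0.0, 0.9], [0.85, 0.21, -3.71, -0.17, 0.0, 0.0, 0.8], [0.85, 0.21, -3.71, -0.17, -0.1, 0.0, 0.9], [0.85, 0.21, -3.71, -0.17, 0.0, 0.0, 0.8], [0.85, 0.21, -3.71, -0.18, 0.0, 0.0, 0.9], [0.85, -1.25, -0.06, -2.16, 0.0, 0.0, 0.0], [0.85, -1.24, -0.05, -2.17, 0.0, 0.0, 0.0], [0.85, 0, 0, 0, 0, 0, 0], [0.85, 0, 0, 0, 0, 0, 0], [0.85, 0, 0, 0, 0, 0, 0]]
```

View pics/w27.png

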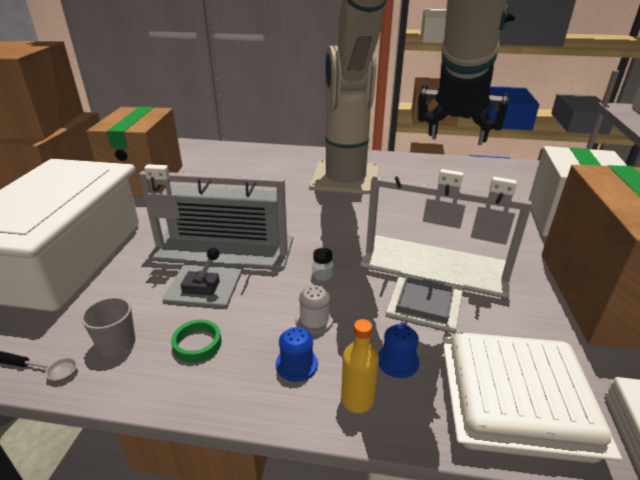

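Call:
arm_command([
  [0.85,0.21,-3.71,-0.17,0.0,0.0,0.9],
  [0.85,0.21,-3.71,-0.17,0.0,0.0,0.8],
  [0.85,0.21,-3.71,-0.18,0.0,0.0,0.9],
  [0.85,0.22,-3.71,-0.17,0.0,0.0,0.8],
  [0.85,0.21,-3.71,-0.17,0.0,0.0,0.9],
  [0.85,0.21,-3.71,-0.17,0.0,0.1,0.8],
  [0.85,0.21,-3.71,-0.18,0.0,0.0,0.9],
  [0.85,0.21,-3.71,-0.17,0.0,0.0,0.8],
  [0.85,0.21,-3.71,-0.17,0.0,0.0,0.9],
  [0.85,0.21,-3.71,-0.17,0.0,0.0,0.8],
  [0.85,0.22,-3.71,-0.17,0.0,0.0,0.9],
  [0.85,0.21,-3.7,-0.18,0.0,0.0,0.9],
  [0.85,0.21,-3.71,-0.17,0.0,0.0,0.8],
  [0.85,0.21,-3.71,-0.17,-0.1,0.0,0.9],
  [0.85,0.21,-3.71,-0.17,0.0,0.0,0.8],
  [0.85,0.21,-3.71,-0.18,0.0,0.0,0.9],
  [0.85,-1.25,-0.06,-2.16,0.0,0.0,0.0],
  [0.85,-1.24,-0.05,-2.17,0.0,0.0,0.0],
  [0.85,0,0,0,0,0,0],
  [0.85,0,0,0,0,0,0],
])

```text
clock: 33.87
eef_pos: [537.8, -348.2, 265.4]
tool_rot: [3.141, 1.04, -3.096]
force: [0.3, -0.3, 0.5]
width: 72.8
```

```bash
python3 - <<'E'
from h import *
ctrl.get_image('wrist')
E
python3 st.py w28 wrist -100 42 191 0
```

```text
33.9167 [ 539.3 -348.2  266.7] [0.4 0.4 0.6] [ 0.04 -0.5  -0.04] 72.8 [0.39 0.88 0.05 1.03 0.19 1.71 2.03]
err [28.7  2.3 50.7] [ 0.1 -0.2 -0.1]
```

View pics/w28.png

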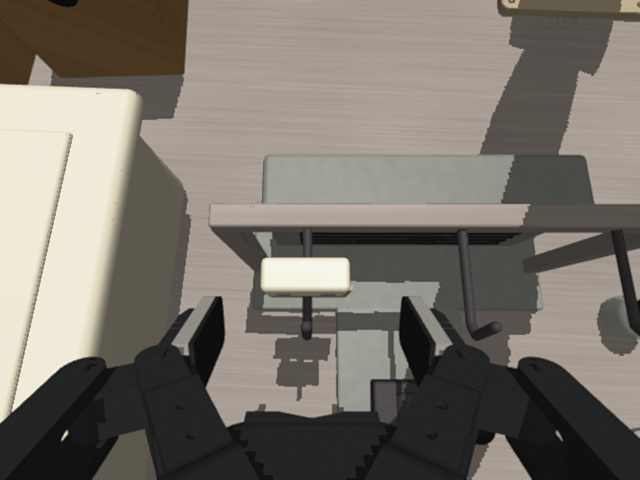

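Run:
```python
from chk import *
for q in [(262,258),(349,258),(262,294),(349,292)]: print(inv(atz('wrist',*q,245)))
print('bar',[inv(atz('wrist',*q,208)).tolist() for q in[(209,205),(211,228)]])
print('hook end',inv(atz('wrist',307,331,231)))
y=-100.5
a=rows([pose(DRY,y,43,191,0)],0.85,step=18)
st=pose(DRY,y,43,191,0)
a=rows([pose(DRY,y,43,200,0),pose(DRY,y,51,200,0)]+[pose(DRY,y,52,200,t) for t in(10,20,25)],0,start=st,step=6,settle=2,dtheta=4)
```

```text
[  35.2 -123.8]
[ 35.1 -79.2]
[  53.5 -123.2]
[ 52.4 -79.5]
bar [[-6.1, -164.2], [9.2, -161.9]]
hook end [  71.6 -100.7]
6 [[0.85, -0.71, -0.07, -1.29, 0.0, 0.0, 0.0], [0.85, -0.72, -0.06, -1.28, 0.1, 0.0, -0.1], [0.85, -0.71, -0.07, -1.29, 0.0, -0.1, 0.0], [0.85, -0.71, -0.07, -1.29, 0.1, 0.0, -0.1], [0.85, 0, 0, 0, 0, 0, 0], [0.85, 0, 0, 0, 0, 0, 0]]
14 [[0, 0.0, 0.0, 0.45, 0.0, 0.0, 0.0], [0, 0.0, 0.0, 0.45, 0.0, 0.0, 0.0], [0, 0.4, 0.02, 0.0, 0.0, 0.0, 0.0], [0, 0.4, 0.02, 0.0, 0.0, 0.0, 0.0], [0, -0.11, -0.01, -0.08, 0.1, -3.3, 0.0], [0, -0.1, 0.0, -0.07, 0.2, -3.4, 0.0], [0, -0.11, -0.01, -0.08, 0.1, -3.3, 0.0], [0, -0.12, 0.0, -0.1, 0.2, -3.3, 0.0], [0, -0.12, -0.01, -0.1, 0.1, -3.4, 0.0], [0, -0.13, 0.0, -0.1, 0.2, -3.3, 0.0], [0, -0.08, -0.01, -0.08, 0.1, -2.5, 0.0], [0, -0.08, 0.0, -0.09, 0.1, -2.5, 0.0], [0, 0, 0, 0, 0, 0, 0], [0, 0, 0, 0, 0, 0, 0]]
```

Call:
arm_command([
  [0.85,-0.7,-0.07,-1.29,0.0,0.0,0.0],
  [0.85,-0.7,-0.07,-1.28,0.1,0.0,-0.1],
  [0.85,-0.7,-0.07,-1.29,0.0,-0.1,0.0],
  [0.85,-0.7,-0.07,-1.29,0.1,0.0,-0.1],
  [0.85,0,0,0,0,0,0],
  [0.85,0,0,0,0,0,0],
  [0,0,0,0,0,0,0],
  [0,0,0,0,0,0,0],
  [0,0,0,0,0,0,0],
  [0,0,0,0,0,0,0],
  [0,0,0,0,0,0,0],
])

```text
clock: 34.88
eef_pos: [512.0, -351.8, 216.1]
tool_rot: [-3.141, 1.048, -3.098]
force: [2.1, 0.3, 5.3]
width: 45.1
```

```bash
python3 st.py w29 wrist -100.5 43.5 191 0
```

```text
34.8833 [ 512.  -351.8  216.1] [2.1 0.3 5.3] [ 0.08 -0.39 -0.  ] 45.1 [0.4  0.87 0.05 1.18 0.2  1.56 2.01]
err [-0.1 -0.8  0.1] [0.  0.1 0.1]
```

View pics/w29.png

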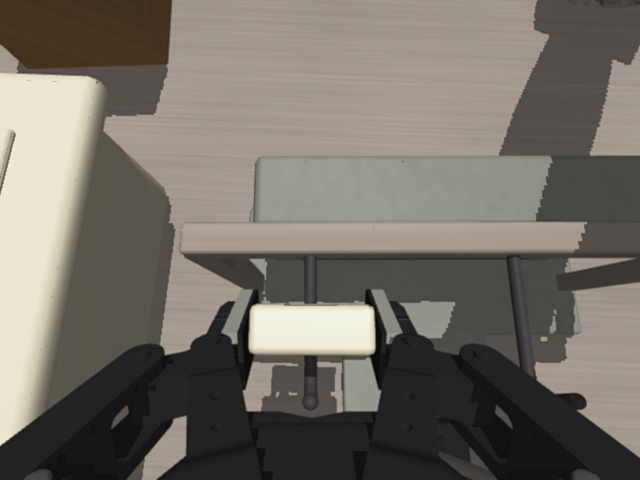

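Call:
arm_command([
  [0,0.0,0.0,0.45,0.0,0.0,0.0],
  [0,0.0,0.0,0.45,0.0,0.0,0.0],
  [0,0.4,0.02,0.0,0.0,0.0,0.0],
  [0,0.4,0.02,0.0,0.0,0.0,0.0],
  [0,0,0,0,0,0,0],
  [0,-0.1,-0.01,-0.08,0.1,-3.3,0.0],
  [0,-0.1,0.0,-0.07,0.2,-3.4,0.0],
  [0,-0.1,-0.01,-0.08,0.1,-3.3,0.0],
  [0,-0.1,0.0,-0.1,0.2,-3.3,0.0],
  [0,-0.1,-0.01,-0.1,0.1,-3.4,0.0],
  [0,-0.1,0.0,-0.1,0.2,-3.3,0.0],
  [0,-0.08,-0.01,-0.08,0.1,-2.5,0.0],
  [0,-0.08,0.0,-0.09,0.1,-2.5,0.0],
  [0,0,0,0,0,0,0],
  [0,0,0,0,0,0,0],
])

```text
clock: 36.18
eef_pos: [510.5, -352.0, 217.0]
tool_rot: [3.123, 1.481, -3.118]
force: [0.0, 0.6, -1.5]
width: 45.4
```

```bash
python3 st.py w30 scene -100.5 52.5 200 25;  python3 - <<'E'
from plan import *
y=-101
a=rows([pose(DRY,y,54,200,36),pose(DRY,y,60,200,42),pose(DRY,y,67,200,47),pose(DRY,y,72,202,49)],0,step=6,dtheta=3.1)
E
```

```text
36.1833 [ 510.5 -352.   217. ] [ 0.   0.6 -1.5] [-0.03 -0.09  0.01] 45.4 [ 0.56  0.64 -0.04  1.55  0.08  1.04  2.09]
err [-1.1 -1.1 -1. ] [-0.1 -0.2  0.2]
11 [[0, -0.03, 0.0, -0.08, 0.1, -2.8, 0.0], [0, -0.04, 0.01, -0.08, 0.1, -2.8, 0.0], [0, -0.03, 0.0, -0.07, 0.1, -2.7, 0.1], [0, -0.03, 0.01, -0.08, 0.1, -2.8, 0.0], [0, 0.23, 0.01, -0.13, 0.1, -3.0, 0.0], [0, 0.24, 0.01, -0.13, 0.2, -3.0, 0.0], [0, 0.3, 0.01, -0.11, 0.1, -2.5, 0.0], [0, 0.31, 0.02, -0.11, 0.1, -2.5, 0.0], [0, 0.47, 0.02, 0.11, 0.1, -2.0, 0.0], [0, 0, 0, 0, 0, 0, 0], [0, 0, 0, 0, 0, 0, 0]]
```

View pics/w30.png

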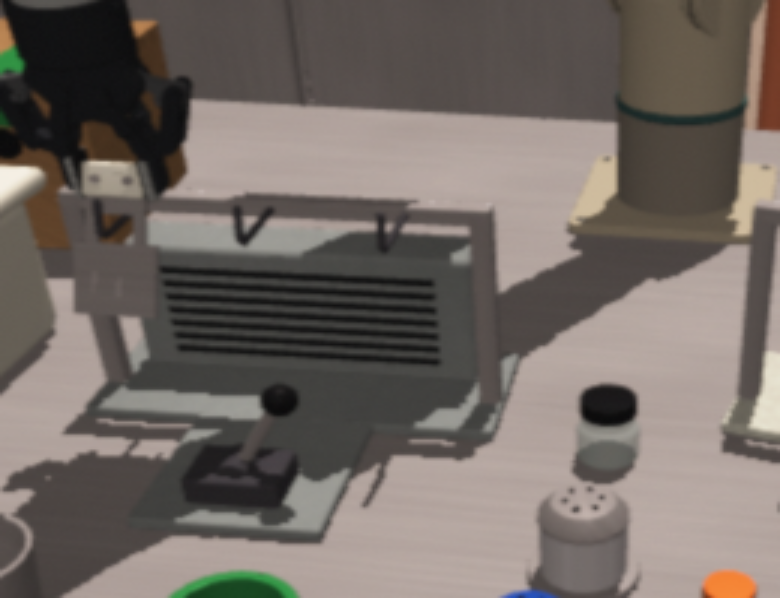

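Call:
arm_command([
  [0,-0.03,0.0,-0.08,0.1,-2.8,0.0],
  [0,-0.03,0.01,-0.08,0.1,-2.8,0.0],
  [0,-0.03,0.0,-0.07,0.1,-2.7,0.1],
  [0,-0.03,0.01,-0.08,0.1,-2.8,0.0],
  [0,0.23,0.01,-0.13,0.1,-3.0,0.0],
  [0,0.24,0.01,-0.13,0.2,-3.0,0.0],
  [0,0.3,0.01,-0.11,0.1,-2.5,0.0],
  [0,0.31,0.02,-0.11,0.1,-2.5,0.0],
  [0,0.47,0.02,0.11,0.1,-2.0,0.0],
  [0,0,0,0,0,0,0],
  [0,0,0,0,0,0,0],
])

```text
clock: 37.15
eef_pos: [525.8, -350.8, 209.6]
tool_rot: [0.004, 1.24, 0.049]
force: [0.5, 0.6, -0.5]
width: 45.2
```

```bash
python3 st.py w31 wrist -101 72 202 49;  python3 - <<'E'
from plan import *
y=-101
a=rows([pose(DRY,y,75,207,50),pose(DRY,y,73,217,50)],0,step=7,dtheta=3.1)
E
```

```text
37.15 [ 525.8 -350.8  209.6] [ 0.5  0.6 -0.5] [-0.03  0.56  0.02] 45.2 [ 0.84  0.54 -0.27  1.85 -0.14  0.51  2.36]
err [ 0.2  0.1 -0.4] [-0.1 -0.  -0. ]
5 [[0, 0.23, 0.0, 0.47, 0.0, -1.0, -0.1], [0, -0.1, -0.01, 0.5, 0.0, 0.0, 0.0], [0, -0.1, 0.0, 0.5, 0.0, 0.0, 0.0], [0, 0, 0, 0, 0, 0, 0], [0, 0, 0, 0, 0, 0, 0]]
```

View pics/w31.png

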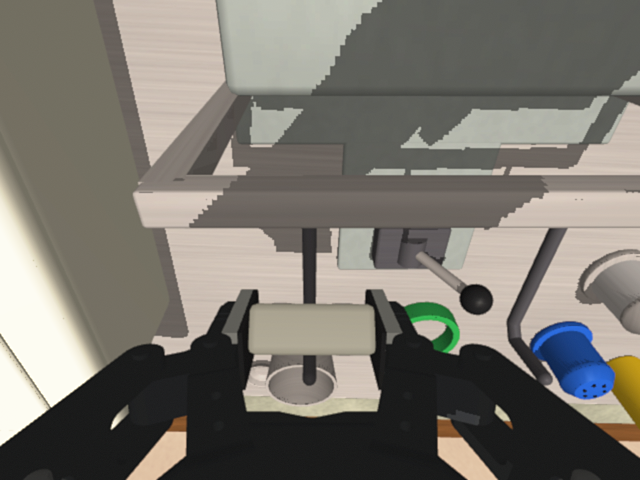

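Call:
arm_command([
  [0,0.25,0,0.45,0.0,-1.0,0.0],
  [0,-0.1,0.0,0.5,0.0,0.0,0.0],
  [0,-0.1,0,0.5,0.0,0.0,0.0],
  [0,0,0,0,0,0,0],
])

```text
clock: 37.53
eef_pos: [526.9, -351.3, 226.3]
tool_rot: [-0.007, 1.219, 0.039]
force: [0.0, 0.1, -1.4]
width: 45.0
```

Call:
arm_command([
  [0,-0.15,0.0,0.65,0.0,0.0,0.0],
  [0,-0.15,-0.01,0.65,0.0,0.0,0.0],
  [0,-0.15,-0.01,0.65,0.0,0.0,0.0],
  [0,-0.15,-0.01,0.65,0.0,0.0,0.0],
])

```text
clock: 37.87
eef_pos: [520.1, -351.3, 251.6]
tool_rot: [-0.003, 1.22, 0.042]
force: [0.4, 0.3, -1.6]
width: 44.8
```

Call:
arm_command([
  [0,-0.15,0.0,0.65,0.0,0.0,0.0],
  [0,-0.1,-0.01,0.55,0.0,0.0,0.0],
  [0,-0.1,0.0,0.55,0.0,0.0,0.0],
  [0,-0.1,-0.01,0.55,0.0,0.0,0.0],
  [0,-0.1,0.0,0.55,0.0,0.0,0.0],
  [0,0,0,0,0,0,0],
])

```text
clock: 38.37
eef_pos: [515.0, -351.8, 280.6]
tool_rot: [-0.006, 1.219, 0.039]
force: [-0.5, 0.6, -1.5]
width: 45.2
```

```bash
python3 st.py w32 scene -101 61 272 50;  python3 - <<'E'
from plan import *
a=rows([pose(DRY,-101,75,335,50),pose(DRY,-101,105,315,0)],0,step=35,dtheta=6,settle=0)
a=rows([pose(STN,-100,88,266,0,back=45)],0,start=a,step=38,settle=3)
E
```

```text
38.3667 [ 515.  -351.8  280.6] [-0.5  0.6 -1.5] [-0.    0.51  0.01] 45.2 [ 0.88  0.44 -0.29  1.81 -0.16  0.64  2.37]
err [ 0.6 -0.5  0.9] [ 0.1  0.2 -0. ]
11 [[0, 0.68, 0.04, 3.14, 0.0, 0.1, 0.0], [0, 0.68, 0.05, 3.14, 0.1, 0.0, 0.0], [0, 0.5, 0.02, -0.03, -0.3, 5.6, 0.0], [0, 0.5, 0.02, -0.03, -0.2, 5.5, 0.0], [0, 0.51, 0.03, -0.03, -0.3, 5.6, 0.0], [0, 0.5, 0.02, -0.03, -0.2, 5.5, 0.0], [0, 0.5, 0.02, -0.03, -0.3, 5.6, 0.0], [0, 0.5, 0.02, -0.03, -0.2, 5.5, 0.0], [0, 0.5, 0.03, -0.03, -0.3, 5.6, 0.0], [0, 0.5, 0.02, -0.03, -0.2, 5.5, 0.0], [0, 0.5, 0.02, -0.03, -0.3, 5.6, 0.0]]
16 [[0, -0.29, 3.76, -0.08, 0.0, 0.0, -1.1], [0, -0.29, 3.76, -0.07, 0.0, 0.0, -1.0], [0, -0.29, 3.76, -0.08, 0.0, 0.0, -1.1], [0, -0.29, 3.75, -0.08, 0.0, 0.0, -1.0], [0, -0.29, 3.76, -0.08, 0.0, 0.0, -1.1], [0, -0.29, 3.76, -0.07, 0.0, 0.0, -1.0], [0, -0.29, 3.76, -0.08, 0.0, 0.0, -1.1], [0, -0.29, 3.76, -0.08, 0.0, 0.0, -1.0], [0, -0.29, 3.76, -0.07, 0.0, 0.0, -1.1], [0, -0.29, 3.76, -0.08, 0.0, 0.0, -1.0], [0, -0.29, 3.75, -0.08, 0.0, 0.0, -1.1], [0, -0.29, 3.76, -0.08, 0.0, 0.0, -1.0], [0, -0.29, 3.76, -0.07, 0.0, 0.0, -1.1], [0, 0, 0, 0, 0, 0, 0], [0, 0, 0, 0, 0, 0, 0], [0, 0, 0, 0, 0, 0, 0]]
```

View pics/w32.png

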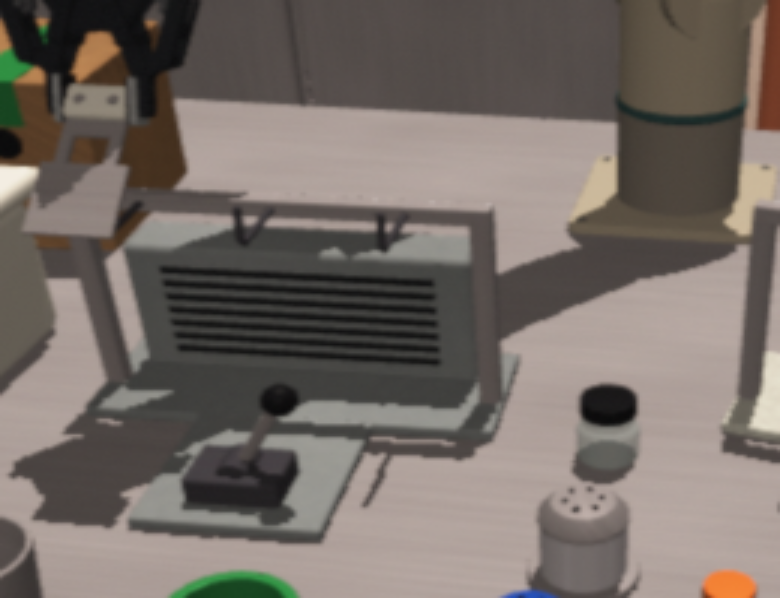

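Call:
arm_command([
  [0,0.68,0.04,3.14,0.0,0.1,0.0],
  [0,0.68,0.05,3.14,0.1,0.0,0.0],
  [0,0.5,0.02,0,-0.3,5.6,0.0],
  [0,0.5,0.02,0,-0.2,5.5,0.0],
  [0,0.5,0.03,0,-0.3,5.6,0.0],
  [0,0.5,0.02,0,-0.2,5.5,0.0],
  [0,0.5,0.02,0,-0.3,5.6,0.0],
  [0,0.5,0.02,0,-0.2,5.5,0.0],
  [0,0.5,0.03,0,-0.3,5.6,0.0],
  [0,0.5,0.02,0,-0.2,5.5,0.0],
  [0,0.5,0.02,0,-0.3,5.6,0.0],
])

```text
clock: 39.33
eef_pos: [574.2, -347.9, 342.0]
tool_rot: [-3.141, 1.043, -3.096]
force: [0.6, -2.1, -1.6]
width: 45.1
```

Call:
arm_command([
  [0,-0.29,3.76,-0.08,0.0,0.0,-1.1],
  [0,-0.29,3.76,-0.07,0.0,0.0,-1.0],
  [0,-0.29,3.76,-0.08,0.0,0.0,-1.1],
  [0,-0.29,3.75,-0.08,0.0,0.0,-1.0],
  [0,-0.29,3.76,-0.08,0.0,0.0,-1.1],
  [0,-0.29,3.76,-0.07,0.0,0.0,-1.0],
  [0,-0.29,3.76,-0.08,0.0,0.0,-1.1],
  [0,-0.29,3.76,-0.08,0.0,0.0,-1.0],
  [0,-0.29,3.76,-0.07,0.0,0.0,-1.1],
  [0,-0.29,3.76,-0.08,0.0,0.0,-1.0],
  [0,-0.29,3.75,-0.08,0.0,0.0,-1.1],
  [0,-0.29,3.76,-0.08,0.0,0.0,-1.0],
  [0,-0.29,3.76,-0.07,0.0,0.0,-1.1],
  [0,0,0,0,0,0,0],
  [0,0,0,0,0,0,0],
  [0,0,0,0,0,0,0],
])

```text
clock: 40.67
eef_pos: [535.8, 139.7, 331.3]
tool_rot: [-3.139, 1.046, 2.949]
force: [0.5, -0.3, -1.9]
width: 45.2
```

```bash
python3 st.py w33 wrist -100 88 266 0 s
python3 - <<'E'
from plan import *
z=lambda x:201+(x-6)*.839
y=-100
a=rows([pose(STN,y,80,z(80),0)],0,step=15,settle=2)
a=rows([pose(STN,y,66,z(66),0),pose(STN,y,45,z(45),0)],0,start=a,step=10,settle=2)
E
```

```text
40.6667 [535.8 139.7 331.3] [ 0.5 -0.3 -1.9] [-0.17 -0.76 -0.03] 45.2 [-0.13  0.69 -0.11  1.23 -0.14  1.7   1.16]
err [22.  -4.5 40.4] [ 0.1 -0.1  0. ]
6 [[0, -0.75, 0.17, -1.08, 0.0, 0.0, 0.0], [0, -0.75, 0.17, -1.09, 0.0, 0.0, 0.1], [0, -0.76, 0.17, -1.08, 0.1, -0.1, 0.0], [0, -0.75, 0.18, -1.09, 0.0, 0.0, 0.0], [0, 0, 0, 0, 0, 0, 0], [0, 0, 0, 0, 0, 0, 0]]
7 [[0, -0.69, 0.13, -0.59, 0.0, 0.0, 0.0], [0, -0.68, 0.14, -0.58, 0.0, 0.0, 0.0], [0, -0.69, 0.13, -0.59, 0.0, 0.0, 0.0], [0, -0.68, 0.14, -0.59, 0.0, 0.0, 0.0], [0, -0.69, 0.13, -0.59, 0.0, 0.0, 0.0], [0, 0, 0, 0, 0, 0, 0], [0, 0, 0, 0, 0, 0, 0]]
```

View pics/w33.png

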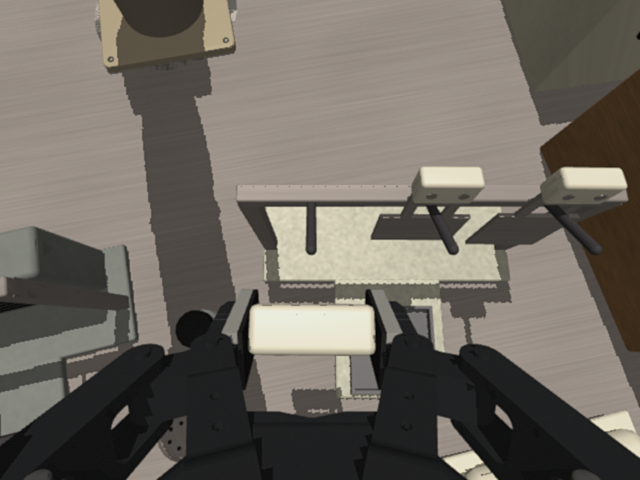

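Call:
arm_command([
  [0,-0.75,0.17,-1.08,0.0,0.0,0.0],
  [0,-0.75,0.17,-1.09,0.0,0.0,0.1],
  [0,-0.75,0.17,-1.08,0.1,-0.1,0.0],
  [0,-0.75,0.17,-1.09,0.0,0.0,0.0],
  [0,0,0,0,0,0,0],
  [0,0,0,0,0,0,0],
  [0,-0.69,0.13,-0.59,0.0,0.0,0.0],
  [0,-0.68,0.14,-0.58,0.0,0.0,0.0],
  [0,-0.69,0.13,-0.59,0.0,0.0,0.0],
  [0,-0.68,0.14,-0.59,0.0,0.0,0.0],
  [0,-0.69,0.13,-0.59,0.0,0.0,0.0],
  [0,0,0,0,0,0,0],
  [0,0,0,0,0,0,0],
])

```text
clock: 41.8
eef_pos: [472.2, 153.1, 259.6]
tool_rot: [3.137, 1.048, 2.944]
force: [0.3, -0.5, -2.8]
width: 44.7
```

```bash
python3 st.py w34 scene -100 45 233.7 0 s
python3 - <<'E'
from plan import *
z=lambda x:201+(x-6)*.839
y=-100
a=rows([pose(STN,y,24,z(24),0),pose(STN,y,24,z(24)-6,0)],0,step=7,settle=2)
a=ctrl.get_image('scene');cv2.imwrite('pics/w34.png',cv2.resize(a[120:250,340:520],None,fx=4.4,fy=4.4))
E
```

```text
41.8 [472.2 153.1 259.6] [ 0.3 -0.5 -2.8] [-0.14 -0.66  0.03] 44.7 [-0.15  0.65 -0.13  1.52 -0.15  1.44  1.16]
err [0.7 0.6 1. ] [-0.1  0.1  0. ]
8 [[0, -0.43, 0.07, -0.37, 0.0, 0.0, 0.0], [0, -0.43, 0.06, -0.38, 0.0, 0.1, 0.0], [0, -0.43, 0.07, -0.37, -0.1, 0.0, 0.0], [0, -0.44, 0.07, -0.37, 0.0, 0.0, 0.0], [0, -0.43, 0.07, -0.38, 0.0, 0.0, 0.0], [0, 0.0, 0.0, -0.6, 0.0, 0.0, 0.0], [0, 0, 0, 0, 0, 0, 0], [0, 0, 0, 0, 0, 0, 0]]
```

View pics/w34.png

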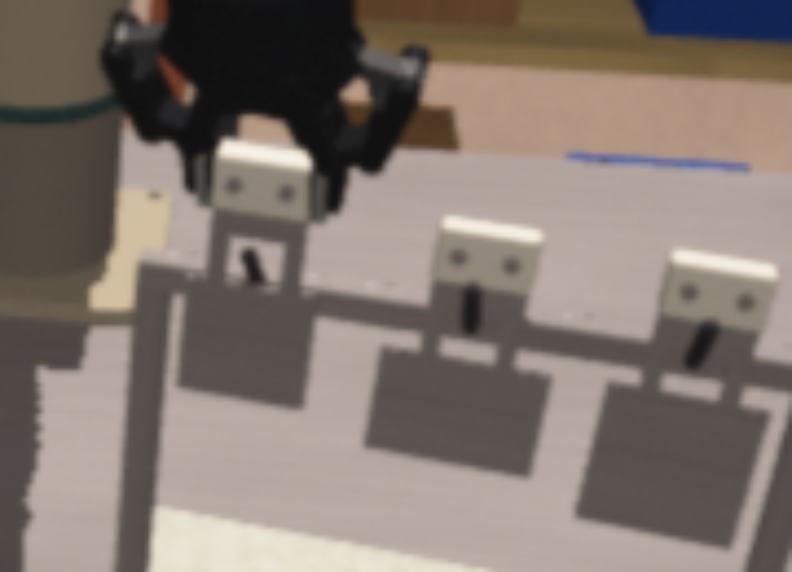

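Call:
arm_command([
  [0,-0.43,0.07,-0.38,0.0,0.0,0.0],
  [0,-0.42,0.06,-0.38,0.0,0.0,0.0],
  [0,-0.43,0.07,-0.38,-0.1,0.1,0.0],
  [0,-0.43,0.06,-0.37,0.0,0.0,0.0],
  [0,-0.42,0.07,-0.37,0.0,0.0,0.0],
  [0,0.0,0.0,-0.3,0.0,0.0,0.0],
  [0,0,0,-0.3,0,0,0],
  [0,0,0,-0.2,0,0,0],
  [0,0,0,0,0,0,0],
])

```text
clock: 42.65
eef_pos: [449.5, 157.0, 232.1]
tool_rot: [-3.141, 1.044, 2.949]
force: [-1.7, 0.6, -0.9]
width: 45.2
```

Call:
arm_command([
  [0,0,0,-0.2,0,0,0],
  [0,0,0,0,0,0,0],
])

```text
clock: 42.82
eef_pos: [449.0, 157.3, 230.9]
tool_rot: [3.141, 1.043, 2.948]
force: [-3.9, 0.3, 2.5]
width: 45.1
```

Release and retreat; then survey the shaker.

Call:
arm_command([
  [0,0,0,-0.1,0,0,0],
  [0.65,0,0,0,0,0,0],
  [0.75,0,0,0,0,0,0],
  [0.85,0,0,0,0,0,0],
  [0.85,0,0,0,0,0,0],
  [0.85,0,0,0,0,0,0],
  [0.85,0.4,-0.1,0.8,0,0,0],
  [0.85,0.8,-0.15,1.5,0,0,0],
  [0.85,1.2,-0.2,2.2,0,0,0],
  [0.85,1.2,-0.2,2.2,0,0,0],
  [0.85,1.5,-0.3,2.6,0,0,0],
  [0.85,1,0,1.5,0,0,0],
  [0.85,0,0,0,0,0,0],
])

```text
clock: 43.9
eef_pos: [514.3, 147.3, 340.4]
tool_rot: [3.136, 1.053, 2.942]
force: [-0.4, -0.7, 0.1]
width: 72.3
```

Run:
```python
from plan import *
s=cur()[2];print(s['clock'],s['eef_pos'])
a=ctrl.get_image('scene');cv2.imwrite('pics/w35.png',a)
for c in('scene','top'):
  b=ctrl.get_image(c)
  print(c,[(np.round(d['centre']).tolist(),round(d['conf'],2),np.round(proj(c,d['centre'])).tolist()) for d in ctrl.spot_in('shaker',c)])
cv2.imwrite('pics/w36.png',b)
```

```text
43.9 [514.25199205 147.34386748 340.41617511]
scene [([772.0, 178.0, 48.0], 0.95, [399.0, 350.0]), ([646.0, -12.0, 45.0], 0.92, [305.0, 293.0]), ([815.0, 6.0, 45.0], 0.76, [297.0, 358.0]), ([783.0, -193.0, 24.0], 0.2, [195.0, 339.0])]
top [([775.0, -5.0, 67.0], 0.85, [319.0, 193.0]), ([618.0, -18.0, 65.0], 0.58, [323.0, 258.0]), ([456.0, 285.0, 9.0], 0.37, [195.0, 325.0])]
```

View pics/w35.png

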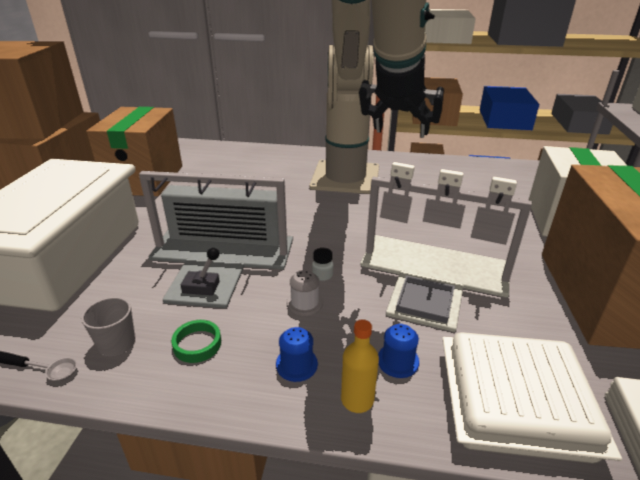

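View pics/w36.png

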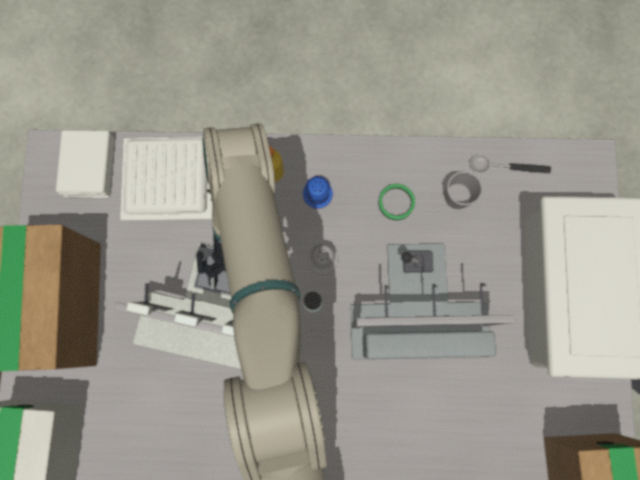

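```bash
cat >> plan.py <<'E'
def tp(P,yaw,tilt):
    c,s=np.cos(yaw),np.sin(yaw);M0=np.array([[0,-s,c],[0,c,s],[-1,0,0]])
    return np.array(P,float),R.from_rotvec(np.radians(tilt)*np.array([-s,c,0]))*R.from_matrix(M0)
E
python3 - <<'E'
from plan import *
a=rows([tp((655,-15,240),0,20)],1,step=30,settle=3)
E
```

```text
11 [[1, 1.81, -2.03, -1.21, -0.1, -1.3, 1.4], [1, 1.82, -2.03, -1.2, -0.1, -1.2, 1.4], [1, 1.81, -2.03, -1.21, -0.1, -1.3, 1.3], [1, 1.81, -2.03, -1.21, -0.2, -1.3, 1.4], [1, 1.82, -2.03, -1.2, -0.1, -1.3, 1.4], [1, 1.81, -2.03, -1.21, -0.1, -1.2, 1.4], [1, 1.81, -2.03, -1.21, -0.1, -1.3, 1.3], [1, 1.81, -2.03, -1.2, -0.1, -1.3, 1.4], [1, 0, 0, 0, 0, 0, 0], [1, 0, 0, 0, 0, 0, 0], [1, 0, 0, 0, 0, 0, 0]]
```

Call:
arm_command([
  [1,1.81,-2.03,-1.2,-0.1,-1.3,1.4],
  [1,1.82,-2.03,-1.2,-0.1,-1.2,1.4],
  [1,1.81,-2.03,-1.2,-0.1,-1.3,1.3],
  [1,1.81,-2.03,-1.2,-0.2,-1.3,1.4],
  [1,1.82,-2.03,-1.2,-0.1,-1.3,1.4],
  [1,1.81,-2.03,-1.2,-0.1,-1.2,1.4],
  [1,1.81,-2.03,-1.2,-0.1,-1.3,1.3],
  [1,1.81,-2.03,-1.2,-0.1,-1.3,1.4],
  [1,0,0,0,0,0,0],
  [1,0,0,0,0,0,0],
  [1,0,0,0,0,0,0],
])

```text
clock: 45.07
eef_pos: [655.1, -13.9, 240.9]
tool_rot: [3.133, 1.222, 3.134]
force: [-0.2, 0.4, -0.8]
width: 85.5
```

Run:
```python
from plan import *
s=cur()[2];print(s['clock'],s['eef_pos'],s['tool_rot'],s['qpos'])
b=ctrl.get_image('wrist');cv2.imwrite('pics/w37.png',b)
print([(np.round(d['centre']).tolist(),round(d['conf'],2),np.round(proj('wrist',d['centre'])).tolist()) for d in ctrl.spot_in('shaker','wrist')])
```

```text
45.0667 [655.1071411  -13.92454828 240.88061239] [3.13329802 1.22208483 3.13360233] [ 0.0266693   0.84520502 -0.09958485  1.09376737  0.05374623  1.55393699
  1.50808694]
[([630.0, -19.0, 70.0], 0.83, [304.0, 255.0]), ([769.0, -2.0, 24.0], 0.75, [321.0, 392.0]), ([723.0, 179.0, 48.0], 0.7, [509.0, 351.0])]
```

View pics/w37.png

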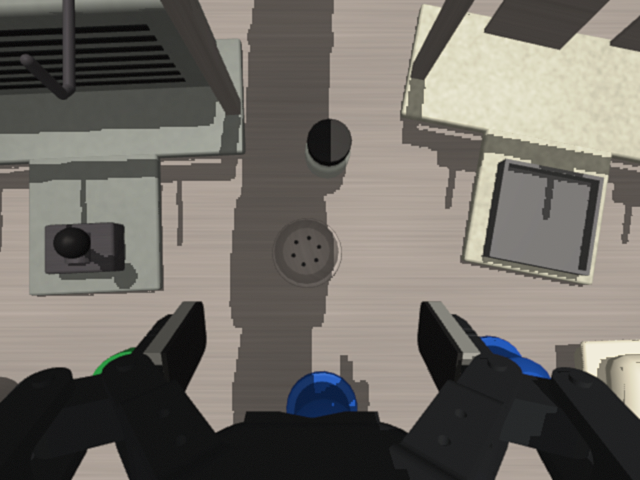

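Run:
```python
import cv2
a=cv2.imread('pics/w37.png')
cv2.imwrite('pics/c10.png',cv2.resize(a[205:300,255:360],None,fx=5,fy=5,interpolation=cv2.INTER_CUBIC))
cv2.imwrite('pics/c11.png',cv2.resize(a[145:290,455:615],None,fx=4,fy=4,interpolation=cv2.INTER_CUBIC))
```

```text
(no output)
```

View pics/c10.png

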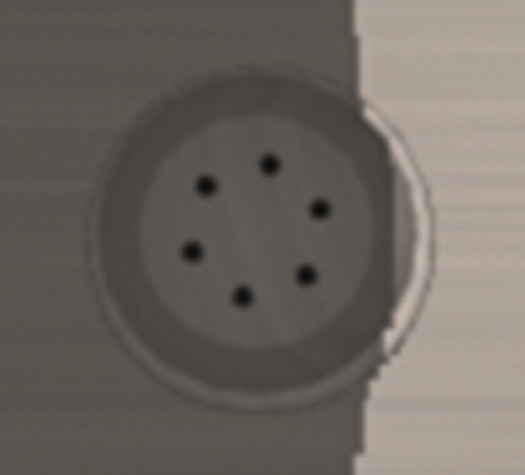

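View pics/c11.png

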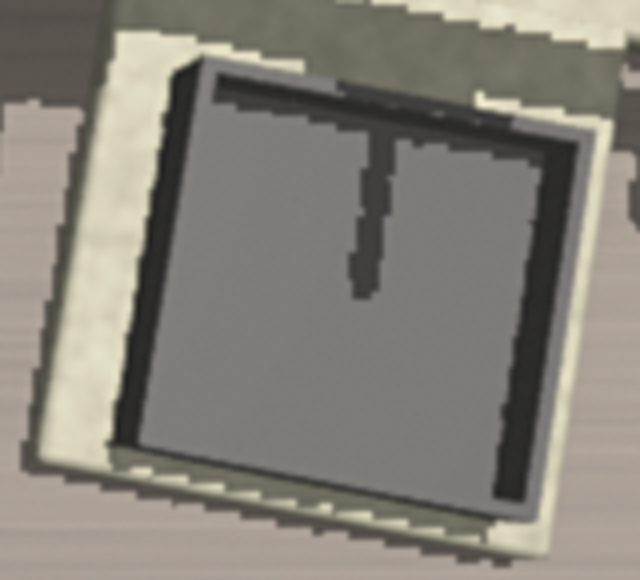

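Run:
```python
from plan import *
print('lid',atz('wrist',306.4,251.2,76),'foot',atz('wrist',307.4,252.6,9))
t=W(STN,(135,0,16));print('tray',t,proj('wrist',t))
for y in(-48,48):
  for x in(-48,48):
    p=W(STN,(135+x,y,16)); print((x,y),(proj('wrist',p)-[455,145])*4)
```

```text
lid [627.40267032 -16.56106443  76.        ] foot [627.24841893 -16.18189035   9.        ]
tray [589.96752765 231.17397227  16.        ] [538.11036033 217.93607037]
(-48, -48) [185.41896458  84.02740695]
(48, -48) [126.32108138 432.77091082]
(-48, 48) [536.07211126 152.42108696]
(48, 48) [481.82745844 502.80042244]
```

Run:
```python
from plan import *
a=rows([tp((619,-16.3,120),0,20),tp((619,-16.3,19),0,20)],1,step=28,settle=3)
```

```text
12 [[1, -0.73, -0.06, -2.43, 0.0, 0.0, 0.0], [1, -0.73, -0.06, -2.44, -0.1, 0.0, 0.0], [1, -0.73, -0.06, -2.43, 0.0, 0.1, 0.0], [1, -0.73, -0.06, -2.44, 0.0, 0.0, 0.0], [1, -0.73, -0.06, -2.43, -0.1, 0.0, -0.1], [1, 0.0, 0.0, -2.53, 0.0, 0.0, 0.0], [1, 0.0, 0.0, -2.52, 0.0, 0.0, 0.0], [1, 0.0, 0.0, -2.53, 0.0, 0.0, 0.0], [1, 0.0, 0.0, -2.52, 0.0, 0.0, 0.0], [1, 0, 0, 0, 0, 0, 0], [1, 0, 0, 0, 0, 0, 0], [1, 0, 0, 0, 0, 0, 0]]
```

Call:
arm_command([
  [1,-0.73,-0.06,-2.43,0.0,0.0,0.0],
  [1,-0.73,-0.06,-2.44,-0.1,0.0,0.0],
  [1,-0.73,-0.06,-2.43,0.0,0.1,0.0],
  [1,-0.73,-0.06,-2.44,0.0,0.0,0.0],
  [1,-0.73,-0.06,-2.43,0,0.0,0],
  [1,0,0,0,0,0,0],
  [1,0.0,0.0,-2,0.0,0.0,0.0],
  [1,0.0,0.0,-2,0.0,0.0,0.0],
  [1,0.0,0.0,-2,0.0,0.0,0.0],
  [1,0.0,0.0,-2,0.0,0.0,0.0],
  [1,0,0,-1.2,0,0,0],
  [1,0,0,-0.9,0,0,0],
  [1,0,0,0,0,0,0],
  [1,0,0,0,0,0,0],
])

```text
clock: 46.33
eef_pos: [620.0, -17.6, 19.4]
tool_rot: [-3.141, 1.223, -3.142]
force: [-0.4, 0.0, 0.6]
width: 85.8
```

Run:
```python
from plan import *
s=cur()[2];print(s['clock'],s['eef_pos'],s['tool_rot'],s['force'])
b=ctrl.get_image('wrist');cv2.imwrite('pics/w38.png',b)
a=ctrl.get_image('scene');cv2.imwrite('pics/w39.png',cv2.resize(a[180:360,220:420],None,fx=3.2,fy=3.2))
```

```text
46.3333 [619.99140372 -17.64680572  19.36141972] [-3.14123527  1.22316565 -3.14152094] [-0.40342223  0.00795409  0.62151588]
```

View pics/w38.png

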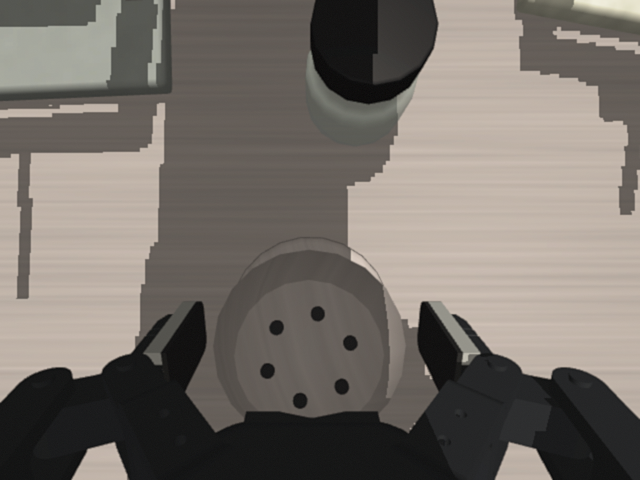

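View pics/w39.png

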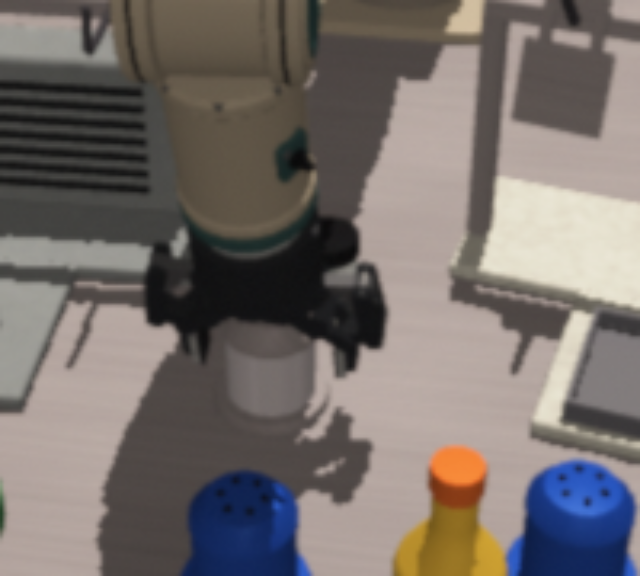

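Call:
arm_command([
  [0.8,0,0,0,0,0,0],
  [0.7,0,0,0,0,0,0],
  [0.5,0,0,0,0,0,0],
  [0.3,0,0,0,0,0,0],
  [0,0,0,0,0,0,0],
  [0,0,0,0,0,0,0],
])

```text
clock: 46.93
eef_pos: [620.4, -18.2, 19.8]
tool_rot: [-3.14, 1.224, -3.141]
force: [0.9, -1.2, 5.8]
width: 56.8
```

Call:
arm_command([
  [0,0,0,1,0,0,0],
  [0,0,0,2,0,0,0],
  [0,0,0,2,0,0,0],
  [0,0,0,2.5,0,0,0],
  [0,0,0,0,0,0,0],
])

```text
clock: 47.35
eef_pos: [622.0, -17.8, 97.9]
tool_rot: [-3.142, 1.229, 3.141]
force: [0.4, -0.5, -2.2]
width: 57.2
```

Run:
```python
from plan import *
s=cur()[2];print(s['clock'],s['eef_pos'],s['tool_rot'],s['force'],s['width'])
b=ctrl.get_image('wrist');cv2.imwrite('pics/w40.png',b)
a=ctrl.get_image('scene');cv2.imwrite('pics/w41.png',cv2.resize(a[150:330,220:420],None,fx=3.2,fy=3.2))
```

```text
47.35 [622.01396101 -17.79305361  97.88550086] [-3.14156364  1.22933769  3.14090082] [ 0.42727886 -0.50558149 -2.17649774] 57.2424777786921
```

View pics/w40.png

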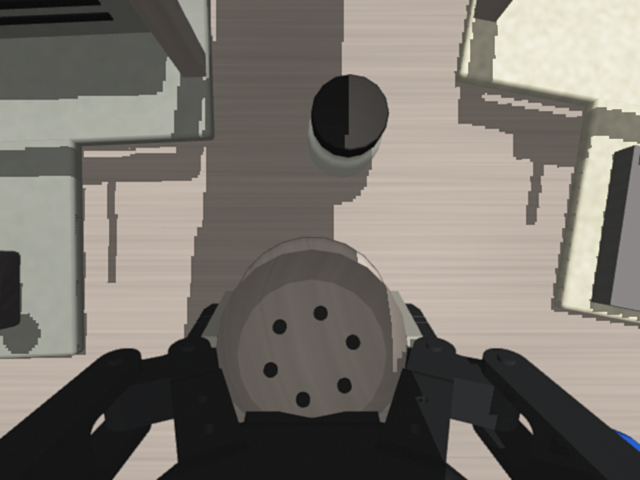

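View pics/w41.png

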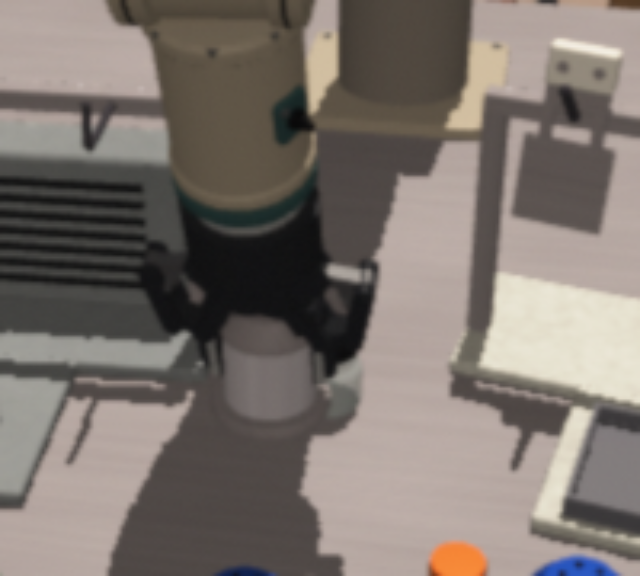

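Run:
```python
from plan import *
a=rows([tp((596,234,110),-.194,20)],0,step=22,settle=3)
```

```text
15 [[0, -0.2, 2.1, 0.13, 0.0, 0.0, -0.9], [0, -0.2, 2.1, 0.14, 0.0, 0.0, -0.9], [0, -0.2, 2.1, 0.13, 0.0, 0.0, -1.0], [0, -0.2, 2.1, 0.13, 0.0, 0.0, -0.9], [0, -0.19, 2.1, 0.14, 0.0, 0.1, -0.9], [0, -0.2, 2.09, 0.13, 0.0, 0.0, -0.9], [0, -0.2, 2.1, 0.13, 0.0, 0.0, -1.0], [0, -0.2, 2.1, 0.14, 0.0, 0.0, -0.9], [0, -0.2, 2.1, 0.13, 0.0, 0.0, -0.9], [0, -0.2, 2.1, 0.13, 0.0, 0.0, -0.9], [0, -0.2, 2.1, 0.14, 0.0, 0.0, -1.0], [0, -0.2, 2.1, 0.13, 0.0, 0.0, -0.9], [0, 0, 0, 0, 0, 0, 0], [0, 0, 0, 0, 0, 0, 0], [0, 0, 0, 0, 0, 0, 0]]
```

Call:
arm_command([
  [0,-0.2,2.1,0.13,0.0,0.0,-0.9],
  [0,-0.2,2.1,0.14,0.0,0.0,-0.9],
  [0,-0.2,2.1,0.13,0.0,0.0,-1.0],
  [0,-0.2,2.1,0.13,0.0,0.0,-0.9],
  [0,-0.19,2.1,0.14,0.0,0.1,-0.9],
  [0,-0.2,2.09,0.13,0.0,0.0,-0.9],
  [0,-0.2,2.1,0.13,0.0,0.0,-1.0],
  [0,-0.2,2.1,0.14,0.0,0.0,-0.9],
  [0,-0.2,2.1,0.13,0.0,0.0,-0.9],
  [0,-0.2,2.1,0.13,0.0,0.0,-0.9],
  [0,-0.2,2.1,0.14,0.0,0.0,-1.0],
  [0,-0.2,2.1,0.13,0.0,0.0,-0.9],
  [0,0,0,0,0,0,0],
  [0,0,0,0,0,0,0],
  [0,0,0,0,0,0,0],
])

```text
clock: 48.7
eef_pos: [594.8, 232.6, 107.9]
tool_rot: [-3.132, 1.219, 2.956]
force: [0.5, -0.7, -2.8]
width: 57.2
```

Run:
```python
from plan import *
s=cur()[2];print(s['clock'],s['eef_pos'],s['tool_rot'],s['force'],s['width'])
b=ctrl.get_image('wrist');cv2.imwrite('pics/w42.png',b)
a=ctrl.get_image('scene');cv2.imwrite('pics/w43.png',cv2.resize(a[150:340,330:550],None,fx=3.2,fy=3.2))
a=rows([tp((585,234,60),-.194,20),tp((584.7,233.8,40),-.194,20)],0,step=15,settle=3)
```

```text
48.7 [594.76526757 232.58355631 107.89278269] [-3.13233233  1.21888646  2.95629561] [ 0.51118811 -0.66121598 -2.84220496] 57.15702176111493
9 [[0, -0.26, 0.05, -1.21, 0.0, 0.0, 0.0], [0, -0.26, 0.05, -1.21, 0.1, -0.1, 0.1], [0, -0.26, 0.06, -1.22, 0.0, 0.0, 0.0], [0, -0.26, 0.05, -1.21, 0.0, 0.0, 0.0], [0, -0.02, -0.01, -1.0, 0.0, 0.0, 0.0], [0, -0.01, -0.01, -1.0, 0.0, 0.0, 0.0], [0, 0, 0, 0, 0, 0, 0], [0, 0, 0, 0, 0, 0, 0], [0, 0, 0, 0, 0, 0, 0]]
```

View pics/w42.png

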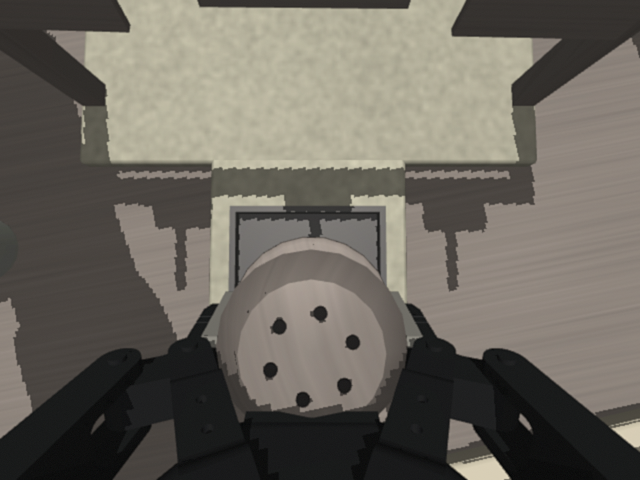

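View pics/w43.png

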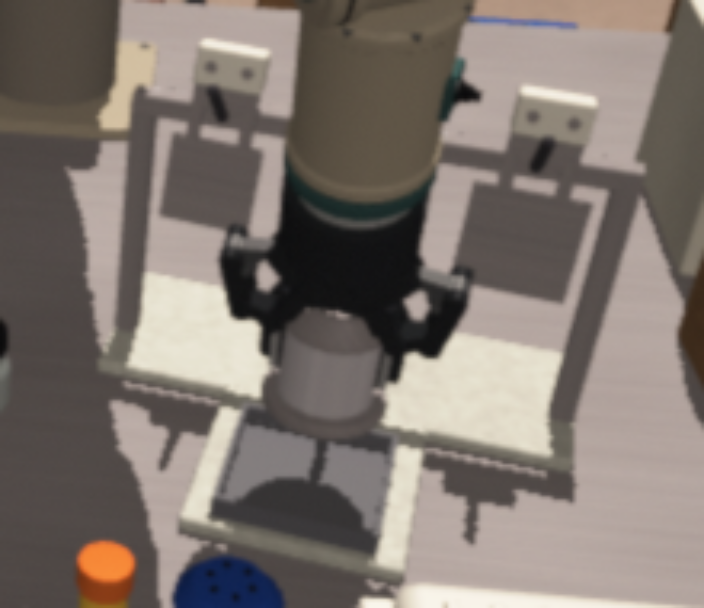

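Run:
```python
from chk import *
for q in((236,213),(381,213)):
  P=atz('wrist',*q,28);print(P,inv(P,STN))
```

```text
[534.97337587 193.17998314  28.        ] [ 88.4 -47.9]
[553.82394489 288.09868567  28.        ] [88.6 48.9]
```

Call:
arm_command([
  [0,-0.25,0.0,-1.2,0.0,0.0,0.0],
  [0,-0.25,0.0,-1.2,0.1,-0.1,0.1],
  [0,-0.25,0.0,-1.2,0.0,0.0,0.0],
  [0,-0.25,0.0,-1.2,0.0,0.0,0.0],
  [0,0,0,-1.0,0.0,0.0,0.0],
  [0,0,0,-0.8,0.0,0.0,0.0],
  [0,0,0,0,0,0,0],
  [0,0,0,0,0,0,0],
  [0,0,0,0,0,0,0],
])

```text
clock: 49.55
eef_pos: [586.1, 234.2, 44.0]
tool_rot: [3.135, 1.223, 2.943]
force: [-0.6, -0.1, -3.0]
width: 56.6
```

Run:
```python
from plan import *
s=cur()[2];print(s['clock'],s['eef_pos'],s['tool_rot'],s['force'],s['width'])
a=ctrl.get_image('scene');cv2.imwrite('pics/w44.png',cv2.resize(a[150:340,330:550],None,fx=3.2,fy=3.2))
```

```text
49.55 [586.11566806 234.15516733  43.97660918] [3.13494293 1.22297085 2.94272315] [-0.62860265 -0.11931089 -2.98605377] 56.61992252515393
```

View pics/w44.png

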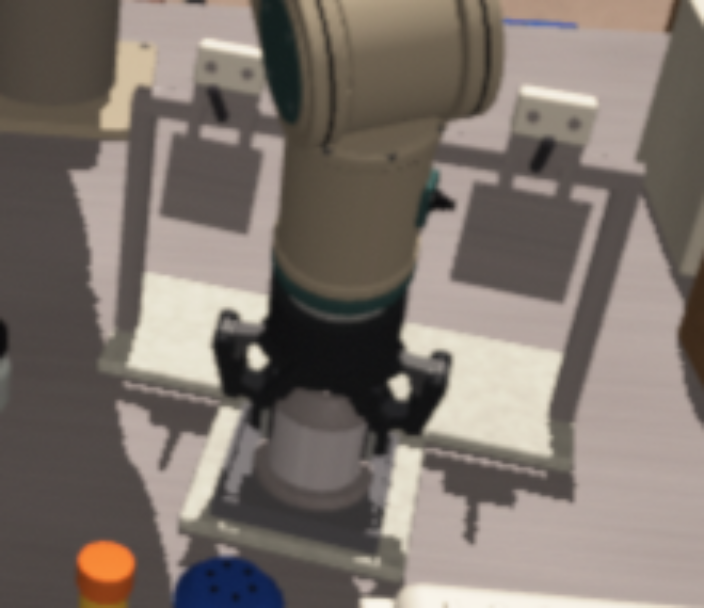

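Call:
arm_command([
  [0,-0.1,-0.1,-0.4,0,0,0],
  [0,0,0,-0.3,0,0,0],
  [0,0,0,0,0,0,0],
])

```text
clock: 49.85
eef_pos: [584.1, 232.7, 36.1]
tool_rot: [3.138, 1.221, 2.946]
force: [-0.1, 0.6, -4.1]
width: 56.5
```

Call:
arm_command([
  [0,0,0,-0.2,0,0,0],
  [0,0,0,0,0,0,0],
])

```text
clock: 50.02
eef_pos: [584.3, 232.8, 35.8]
tool_rot: [3.138, 1.221, 2.945]
force: [-0.9, -0.2, 4.0]
width: 57.0
```

Contact with the floor at the expected height. Release and lift straight away.

Call:
arm_command([
  [0.72,0,0,0,0,0,0],
  [0.76,0,0,0,0,0,0],
  [0.8,0,0,0,0,0,0],
  [0.8,0,0,0.2,0,0,0],
  [0.9,0,0,0.6,0,0,0],
  [1,0,0,1.2,0,0,0],
  [1,0,0,2,0,0,0],
  [1,0,0,2,0,0,0],
  [1,0.5,0,2.5,0,0,0],
  [1,1,-0.1,3,0,0,0],
  [1,1,-0.2,3,0,0,0],
  [1,1.5,-0.3,3,0,0,0],
  [1,1.5,-0.3,3,0,0,0],
  [1,1.5,-3,3,0,0,0],
  [1,0,-3,3,0,0,0],
  [1,0,-3.5,1,0,0,0],
  [1,0,-3.5,0,0,0,0],
  [1,0,-3.5,0,0,0,0],
  [1,0,0,0,0,0,0],
  [1,0,0,0,0,0,0],
])

```text
clock: 51.68
eef_pos: [653.6, 58.4, 308.3]
tool_rot: [3.14, 1.224, 2.943]
force: [0.3, 1.7, -0.2]
width: 85.1
```

Run:
```python
from plan import *
s=cur()[2];print(s['clock'],s['eef_pos'],s['force'],s['width'])
a=ctrl.get_image('scene');cv2.imwrite('pics/w45.png',a);cv2.imwrite('pics/w46.png',cv2.resize(a[150:340,330:550],None,fx=3.2,fy=3.2))
cv2.imwrite('pics/w47.png',ctrl.get_image('top'));cv2.imwrite('pics/w48.png',ctrl.get_image('wrist'))
```

```text
51.6833 [653.6074571   58.35479872 308.25572587] [ 0.2802152   1.6910234  -0.21700032] 85.13407085454416
```

View pics/w45.png

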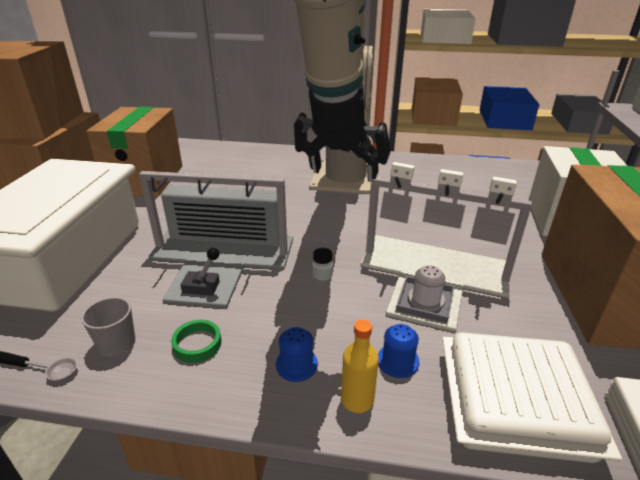

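View pics/w46.png

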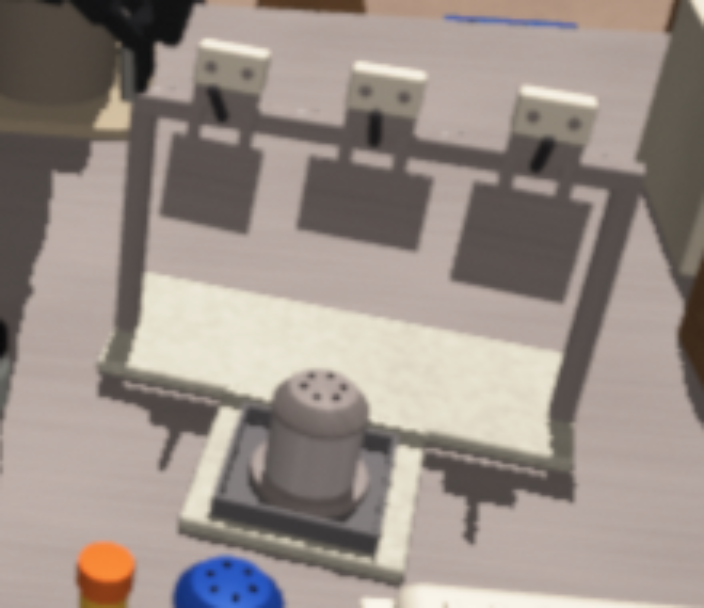

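View pics/w48.png

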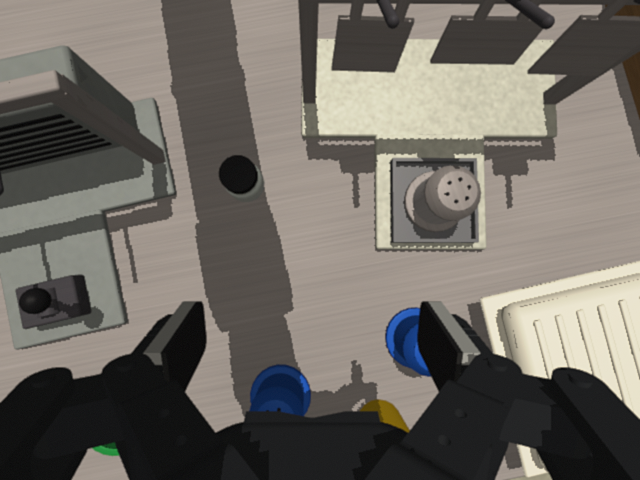

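View pics/w47.png

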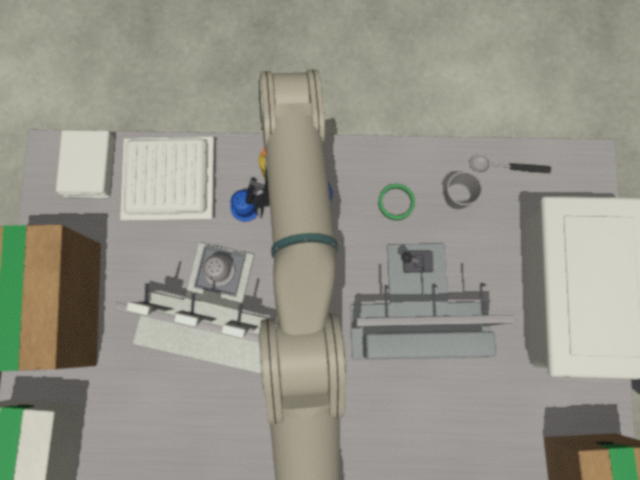

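Run:
```python
from plan import *
print(ctrl.finish_job())
```

```text
the job is handed in; nothing more can be done
None
```

The job is done and handed in at about 52 s of the 210 s allowed.

- **Blower lever:** I threw it over first, pushing it against its stop until the force rose to about 11 N. A wrist picture then put the ball at rack y = +38.5 mm, where fully off would be 38.4 mm. The last pictures show it still there.
- **Scrapers:** all three were present. I took each one off with a tilt of about 50° over the hook end, with only its own weight on the wrist. The longest now hangs on the left peg, the widest on the middle peg and the narrowest on the right peg. The final scene picture shows each peg through its slot, and no scraper fell or touched the table.
- **Shaker:** it had been knocked a few centimetres aside, so I located it again and checked it against the blue look-alikes in a crop. It now stands upright inside the tray walls, which the final scene, wrist and top pictures all show.
- **Jar and tape:** I did not touch either, and in the pictures they stand where they were.

**Measurement differences:**
- At the start, the fixed cameras disagreed on the drying rack's position by about 7 mm, so I used the wrist camera's fits instead, which agreed to about 2 mm.
- The wrist camera also put the tray 1 to 2 mm from where the station fit placed it, and I corrected for that.

No final check failed.

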